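# Load the cup shaker and screw its caps down

## Robot

A 6-joint arm with a two-finger parallel gripper is mounted at the origin on the work surface. World frame = base frame: x ahead of the robot, y to its left, z up, the work surface at z = 0. Lengths are in m, angles in degrees, forces in N, time in s.
With the tool pointing down it reaches from about 0.4 to 0.825 m from the base axis. Payload 7 kg.
Tool frame: the origin (TCP) lies midway between the tips of the shut fingers; the grasp point (between the pads) lies 19 mm behind it (r.grasp_offset is the distance from the TCP to the grasp point, in m); z points along the fingers, x is the direction in which the jaws open and shut, and the axes are right-handed (so a half turn about z gives the same grasp; the last joint's range is limited). The gripper opens to 88 mm and grips with 3 to 60 N. Pads are 19 mm wide; open, the fingers measure 130 mm over their backs; the gripper's body (78 mm by 193 mm) begins 47 mm behind the grasp point.
Start: joints at [-59.066, 20.546, 0.682, 0, -70.136, -16.507], TCP at [0.168, -0.654, 0.227] pointing down, gripper open.
Joint ranges: [-176.03, 176.03], [-82.01, 121.73], [-58.28, 71.71], [-173.87, 95.51], [-174.79, -0.11], [-173.66, 173.66]. Speed limits (degrees/s): [136.94, 136.94, 172.46, 180, 180, 180].

## Interface

Orientations are given as [roll, pitch, yaw] about the fixed x, y, z axes, in that order (R = Rz(yaw) Ry(pitch) Rx(roll)).
In Python, from plant import r gives the robot as it stands.
- The arm moves only by the tool step_arm, never from a script. Its argument "deltas" is a list of rows, each a list of 7 numbers: the turn, a rotation vector about the tool's x, y, z in rad, then the shift along the tool's x, y, z in mm, then the opening, from -1 (shut) to 1 (fully open), so that 0 is half open. In form: [[ax, ay, az, x, y, z, grip], ...]. A call has 1 to 10 rows; each row shifts and turns the pose as measured when the row begins, along the tool's axes as they then stand; what a row does not reach is not made up. A row lasts 1/10 s, in which the tool goes at most 50 mm and 8.59 degrees, less where a joint would pass 70% of its speed; a pose out of reach is approached as far as the arm can. A call with a gripper value outside its range is refused whole. The fingers move at their own pace and stop on an object; "squeeze" is the grip in N (left out, the last holds). Time passes only in rows, so rows that do not move let the fingers close. It gives the time, the measured TCP pose, the force and the opening at its end, in the units of the state.
- r.get_state(): the state, without advancing time (a new reading comes with each control period).
- r.capture(name): name is "scene" or "top" or "wrist"; returns the picture (400x640x3 uint8, red, green, blue); there is no depth.
- r.camera_info(name): a dict with "vertical_fov" (degrees; the focal length in pixels is half the picture's height over the tangent of half this angle, whatever the lens; pixels are square), "cx", "cy" (the principal point, pixels), "view" (4x4, takes a point from world to camera coordinates). Camera axes: x right, y down, z forward; pixel columns grow to the right and rows downward; lengths in m; the calibration is good to about 2 mm. A picture is of the moment at which its call begins: read the wrist's pose just before it. camera_info takes no time and is no camera call; for the wrist camera it gives the pose at the moment of the call.
- r.close_job(): hands the job in, once; it reports no verdict.
The state is a dict: "time_s": time; "joints": joint angles; "qd": joint speeds; "joint_torque": joint torques, N m; "tcp_pos": TCP position; "eef_rot": TCP orientation; "contact_force": force on the tool from outside, world axes, zero at the start; "moment": the same for the moment, N m; "gripper_width": finger opening in m.
Only numpy, scipy, OpenCV 4.12 (cv2) and the standard library are available. Lean on these libraries where they do the work, as an engineer would, in place of code of your own. Each camera call takes 0.05 s, during which the arm holds its last target.

## Task

Load the bench shaker: pull the nested steel sample cups apart and stand each one upright in a seat of its own size, wide cups in the near row and tall cups in the far row, all the way down between the pins. Then swing that seat's captive screw cap over every cup and screw it down clockwise until it stops tight on the rim. Leave the wash bottle, the beaker and the tube rack where they are.

Things in the scene. Friction and masses are not known exactly. Their poses are not given: they have to be found in the camera images.
- seat_wide_a (a point): Seat in the shaker's near row (for the wide cups), left place seen from the robot: centre of the round rubber spot on the deck, on the deck surface, ringed by four 8 mm pins 9 mm high standing on its diagonals (in the shaker's frame); a wide cup stands between them with 3 mm play all round. Axes as the shaker's.
- swing_wide_a (a joint): Swing arm of that place, about its upright steel post, which is 12 mm thick and stands 85 mm to the left (+y) of the seat in the shaker's frame, rising 87 mm above the deck; the arm is a level bar 18 mm wide and 10 mm deep. 0: the cap is centred over the seat (stop). Grows to 1.75 rad as the arm swings away, counter-clockwise seen from above, to the far side of its post. It stays where it is left (0.2 N m of friction, about 2.5 N at the knob).
- cap_wide_a (a joint): Screw of that captive cap: 0 fully raised, grows as the knob is turned clockwise seen from above, 2.4 rad fully down (stop). The cap goes down 3.33 mm per rad, 8 mm in all; the lid meets the rim of a wide cup standing in the seat at about 2.16 rad and is tight beyond it. Turning takes 0.15 N m; it stays where it is left. When raised (below about 1.8 rad) the lid swings clear over a seated cup, by 7 mm at 0.
- knob_wide_a (a point): Middle of the black round fluted knob of that cap, on the screw's axis, carried at the end of the arm 85 mm from the post axis: 44 mm across, 26 mm high (this point is 13 mm below its top). Under it are the arm (its upper face 23 mm below this point when the cap is raised, 15 mm when down) and the grey lid, 78 mm across, its underside 53 mm below this point. The point turns with the knob.
- seat_wide_b (a point): Seat in the shaker's near row (for the wide cups), right place seen from the robot: centre of the round rubber spot on the deck, on the deck surface, ringed by four 8 mm pins 9 mm high standing on its diagonals (in the shaker's frame); a wide cup stands between them with 3 mm play all round. Axes as the shaker's.
- swing_wide_b (a joint): Swing arm of that place, about its upright steel post, which is 12 mm thick and stands 85 mm to the right (-y) of the seat in the shaker's frame, rising 87 mm above the deck; the arm is a level bar 18 mm wide and 10 mm deep. 0: the cap is centred over the seat (stop). Grows to 1.75 rad as the arm swings away, clockwise seen from above, to the far side of its post. It stays where it is left (0.2 N m of friction, about 2.5 N at the knob).
- cap_wide_b (a joint): Screw of that captive cap: 0 fully raised, grows as the knob is turned clockwise seen from above, 2.4 rad fully down (stop). The cap goes down 3.33 mm per rad, 8 mm in all; the lid meets the rim of a wide cup standing in the seat at about 2.16 rad and is tight beyond it. Turning takes 0.15 N m; it stays where it is left. When raised (below about 1.8 rad) the lid swings clear over a seated cup, by 7 mm at 0.
- knob_wide_b (a point): Middle of the black round fluted knob of that cap, on the screw's axis, carried at the end of the arm 85 mm from the post axis: 44 mm across, 26 mm high (this point is 13 mm below its top). Under it are the arm (its upper face 23 mm below this point when the cap is raised, 15 mm when down) and the grey lid, 78 mm across, its underside 53 mm below this point. The point turns with the knob.
- seat_tall_a (a point): Seat in the shaker's far row (for the tall cups), left place seen from the robot: centre of the round rubber spot on the deck, on the deck surface, ringed by four 8 mm pins 9 mm high standing on its diagonals (in the shaker's frame); a tall cup stands between them with 3 mm play all round. Axes as the shaker's.
- swing_tall_a (a joint): Swing arm of that place, about its upright steel post, which is 12 mm thick and stands 85 mm to the left (+y) of the seat in the shaker's frame, rising 129 mm above the deck; the arm is a level bar 18 mm wide and 10 mm deep. 0: the cap is centred over the seat (stop). Grows to 1.75 rad as the arm swings away, counter-clockwise seen from above, to the far side of its post. It stays where it is left (0.2 N m of friction, about 2.5 N at the knob).
- cap_tall_a (a joint): Screw of that captive cap: 0 fully raised, grows as the knob is turned clockwise seen from above, 2.4 rad fully down (stop). The cap goes down 3.33 mm per rad, 8 mm in all; the lid meets the rim of a tall cup standing in the seat at about 2.16 rad and is tight beyond it. Turning takes 0.15 N m; it stays where it is left. When raised (below about 1.8 rad) the lid swings clear over a seated cup, by 7 mm at 0.
- knob_tall_a (a point): Middle of the black round fluted knob of that cap, on the screw's axis, carried at the end of the arm 85 mm from the post axis: 44 mm across, 26 mm high (this point is 13 mm below its top). Under it are the arm (its upper face 23 mm below this point when the cap is raised, 15 mm when down) and the grey lid, 66 mm across, its underside 53 mm below this point. The point turns with the knob.
- seat_tall_b (a point): Seat in the shaker's far row (for the tall cups), right place seen from the robot: centre of the round rubber spot on the deck, on the deck surface, ringed by four 8 mm pins 9 mm high standing on its diagonals (in the shaker's frame); a tall cup stands between them with 3 mm play all round. Axes as the shaker's.
- swing_tall_b (a joint): Swing arm of that place, about its upright steel post, which is 12 mm thick and stands 85 mm to the right (-y) of the seat in the shaker's frame, rising 129 mm above the deck; the arm is a level bar 18 mm wide and 10 mm deep. 0: the cap is centred over the seat (stop). Grows to 1.75 rad as the arm swings away, clockwise seen from above, to the far side of its post. It stays where it is left (0.2 N m of friction, about 2.5 N at the knob).
- cap_tall_b (a joint): Screw of that captive cap: 0 fully raised, grows as the knob is turned clockwise seen from above, 2.4 rad fully down (stop). The cap goes down 3.33 mm per rad, 8 mm in all; the lid meets the rim of a tall cup standing in the seat at about 2.16 rad and is tight beyond it. Turning takes 0.15 N m; it stays where it is left. When raised (below about 1.8 rad) the lid swings clear over a seated cup, by 7 mm at 0.
- knob_tall_b (a point): Middle of the black round fluted knob of that cap, on the screw's axis, carried at the end of the arm 85 mm from the post axis: 44 mm across, 26 mm high (this point is 13 mm below its top). Under it are the arm (its upper face 23 mm below this point when the cap is raised, 15 mm when down) and the grey lid, 66 mm across, its underside 53 mm below this point. The point turns with the knob.
- shaker: Bench shaker, fixed: white housing with an aluminium deck 290 x 360 mm, deck surface 55 mm above the bench; four cup places, two in the near row and two in the far row, 140 mm between the rows and 130 mm between the two places of a row, each with a post, swing arm and captive screw cap. Origin on the bench under the deck's centre; x away from the robot (far row), y to the left, z up.
- cup_wide_1: Wide, low open stainless steel sample cup, 66 mm outside diameter, 46 mm high, walls 3.5 mm, floor 4 mm, about 0.15 kg; origin at the centre of its underside, z out of its mouth. May be absent. At the start it stands on the bench, usually with a tall cup in it.
- cup_wide_2: Wide, low open stainless steel sample cup, 66 mm outside diameter, 46 mm high, walls 3.5 mm, floor 4 mm, about 0.15 kg; origin at the centre of its underside, z out of its mouth. May be absent. At the start it stands on the bench, usually with a tall cup in it.
- cup_tall_1: Tall, narrow open stainless steel sample cup, 54 mm outside diameter, 88 mm high, walls 3.5 mm, floor 4 mm, about 0.15 kg; origin at the centre of its underside, z out of its mouth. May be absent. At the start it stands nested in cup_wide_1 (on its floor, rising 46 mm above its rim), or on the bench if that cup is absent.
- cup_tall_2: Tall, narrow open stainless steel sample cup, 54 mm outside diameter, 88 mm high, walls 3.5 mm, floor 4 mm, about 0.15 kg; origin at the centre of its underside, z out of its mouth. May be absent. At the start it stands nested in cup_wide_2 (on its floor, rising 46 mm above its rim), or on the bench if that cup is absent.
- wash_bottle: White plastic wash bottle with red cap and spout, 70 mm diameter, 200 mm high, standing on the bench; leave it alone. Origin: centre of its underside.
- beaker: Glass beaker, 66 mm diameter, 85 mm high, standing on the bench; leave it alone. Origin: centre of its underside.
- tube_rack: Blue tube rack with capped tubes, 200 x 75 mm, 95 mm high with its tubes; leave it alone. Origin: centre of its underside.
Things that resemble listed ones, but are neither listed nor needed, are in the scene too. What is shaped like the cup_wide_2 but red or yellow is not meant.

How it is judged:
By the outcome, as a careful person would: the job done as asked, in the order asked, and still so for the second after the job is handed in, with the robot touching nothing.
Of cup_wide_1, cup_wide_2, cup_tall_1, cup_tall_2 only 3 to 4 are there at a start; the rules pass over those that are not, and their reading is None.
At some moment in a run one of cup_wide_1, cup_wide_2 may be knocked a few centimetres aside while the robot is not near it.
Once in a run the grip may slacken for a moment while it holds something.
It also fails if it takes over 210 s, if anything falls off the work surface, if the arm or the gripper's body presses on something with over 40 N, if the wrist force passes 120 N, or if a joint passes its speed limit or range.

## Working session

There is one attempt and no reset: what is moved stays moved. The work goes in short steps, Python scripts to look and compute and a tool call to move; the robot and the scene stay as the last step left them, time stands still between calls to the robot, and variables do not carry over. Pictures are saved under pics/ and viewed, and the job is handed in when it is done.

Besides the shell and the picture viewer there is one more tool, called after "Request:" by a JSON object that holds its "api" and its "payload". step_arm: Moves the arm, as the interface text tells. Its arguments: {"type":"object","properties":{"deltas":{"type":"array","items":{"type":"array","items":{"type":"number"}}},"squeeze":{"type":"number"}},"required":["deltas"]}

```bash
ls; mkdir -p pics; python3 - <<'E'
from plant import r
import cv2
s=r.get_state();print(s)
for n in("scene","top","wrist"):
    i=r.capture(n);cv2.imwrite(f"pics/{n}0.png",i[...,::-1]);print(n,r.camera_info(n))
E
```

```text
pics
{'time_s': 0.0, 'joints': array([-5.90659777e+01,  2.05916877e+01,  6.34855386e-01, -1.94502090e-02,
       -7.01364243e+01, -1.65072972e+01]), 'qd': array([-0.00324338, -0.05087054,  0.04305608, -0.08593543,  0.05432599,
        0.016394  ]), 'joint_torque': array([ 5.15685842e-04, -5.82707334e+01,  2.93053633e+01,  6.99657887e+00,
        6.85199499e-03, -1.77102997e-04]), 'tcp_pos': array([ 0.16802669, -0.65325433,  0.22563017]), 'eef_rot': array([-1.79991031e+02, -9.46086318e-02,  1.04420094e+02]), 'contact_force': array([-0.3670616 ,  0.44676226,  0.55675529]), 'moment': array([ 0.02332145, -0.03272716,  0.03271017]), 'gripper_width': 0.08762204927619874}
scene {'vertical_fov': 45.30856764649816, 'cx': 321.1907087374155, 'cy': 199.42753605249501, 'view': array([[ 0.77263975,  0.63481625,  0.00601282, -0.41921045],
       [ 0.43457963, -0.52197845, -0.73394758, -0.16368697],
       [-0.46278328,  0.56969012, -0.67917951,  1.84136137],
       [ 0.        ,  0.        ,  0.        ,  1.        ]])}
top {'vertical_fov': 56.781869249603496, 'cx': 315.23060397656843, 'cy': 200.23329694993672, 'view': array([[ 0.01571301, -0.99932059,  0.03333871, -0.07041535],
       [-0.98899207, -0.02043972, -0.14655   ,  0.57530971],
       [ 0.14713186, -0.03066898, -0.9886413 ,  1.06792744],
       [ 0.        ,  0.        ,  0.        ,  1.        ]])}
wrist {'vertical_fov': 63.86726643631266, 'cx': 324.9183575716227, 'cy': 200.16330397091048, 'view': array([[-0.24977632,  0.96830246,  0.0014618 ,  0.67465761],
       [ 0.92179852,  0.23731773,  0.30654166, -0.03730123],
       [ 0.29647813,  0.07791433, -0.95185612,  0.39246304],
       [ 0.        ,  0.        ,  0.        ,  1.        ]])}
```

View pics/scene0.png

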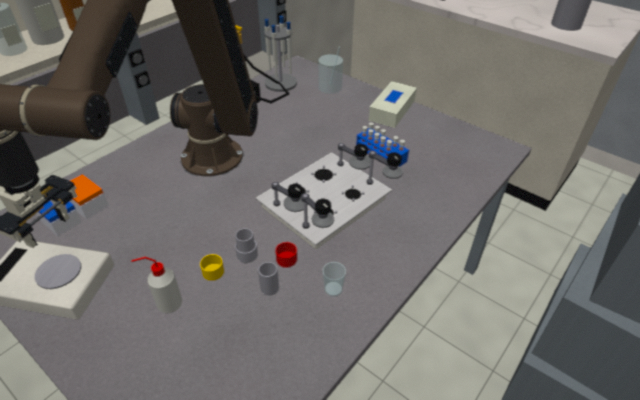

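View pics/top0.png

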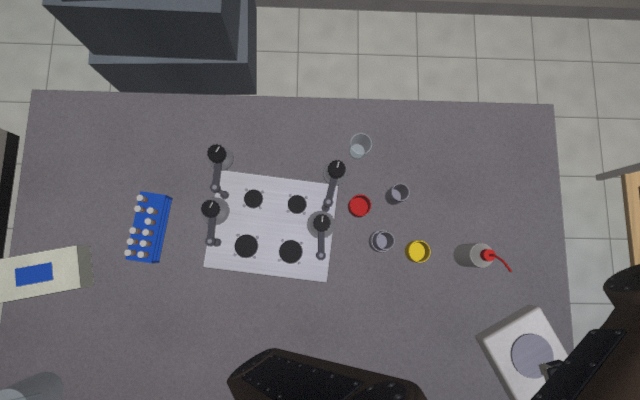

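View pics/wrist0.png

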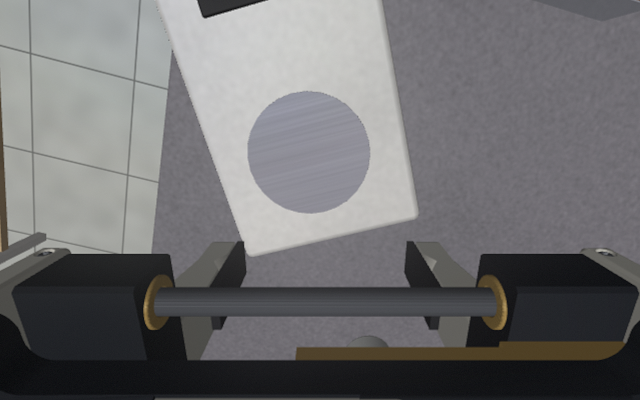

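```bash
cat > h.py <<'E'
from plant import r
import numpy as np, cv2
def K(n):
    c=r.camera_info(n); f=200/np.tan(np.radians(c['vertical_fov'])/2); return f,c['cx'],c['cy'],np.array(c['view'])
def bp(n,u,v,z,k=None):
    f,cx,cy,V=k or K(n); R=V[:3,:3];t=V[:3,3]; o=-R.T@t; d=R.T@np.array([(u-cx)/f,(v-cy)/f,1]); return o+d*(z-o[2])/d[2]
def pj(n,P,k=None):
    f,cx,cy,V=k or K(n); p=V[:3,:3]@np.array(P)+V[:3,3]; return np.array([cx+f*p[0]/p[2],cy+f*p[1]/p[2]])
def crop(n,img,x0,y0,w,h,s,name):
    c=img[y0:y0+h,x0:x0+w,::-1]; cv2.imwrite(name,cv2.resize(c,None,fx=s,fy=s,interpolation=cv2.INTER_CUBIC))
E
python3 - <<'E'
import cv2
from h import *
t=cv2.imread('pics/top0.png')[...,::-1];s=cv2.imread('pics/scene0.png')[...,::-1]
crop('t',t,190,130,160,160,5,'pics/t1.png')
cv2.imwrite('pics/t1.png',cv2.resize(t[140:290,195:350,::-1],None,fx=4,fy=4,interpolation=2))
cv2.imwrite('pics/t2.png',cv2.resize(t[120:270,330:450,::-1],None,fx=4,fy=4,interpolation=2))
cv2.imwrite('pics/s2.png',cv2.resize(s[210:320,180:360,::-1],None,fx=4,fy=4,interpolation=2))
print([bp('top',u,v,z).round(3) for u,v,z in((246,246,.055),(291,251,.055),(254,198,.055),(297,204,.055),(381,241,.09),(399,193,.088))])
E
```

```text
[array([0.436, 0.139, 0.055]), array([0.424, 0.009, 0.055]), array([0.578, 0.122, 0.055]), array([ 0.562, -0.006,  0.055]), array([ 0.456, -0.248,  0.09 ]), array([ 0.596, -0.302,  0.088])]
```

View pics/t1.png

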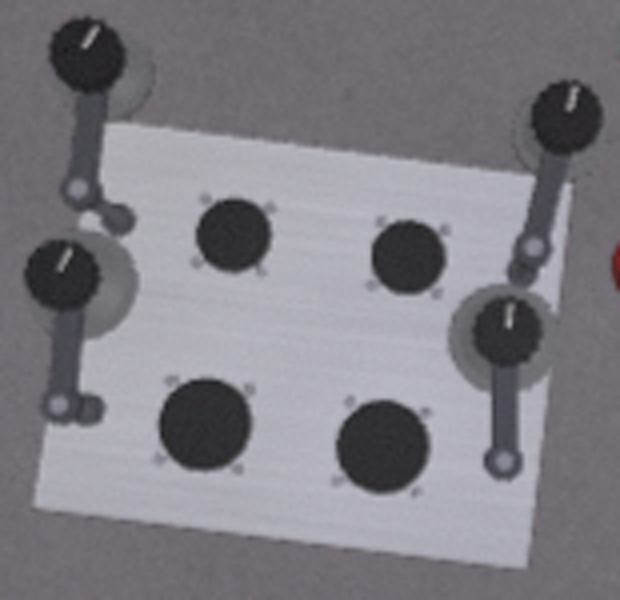

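View pics/t2.png

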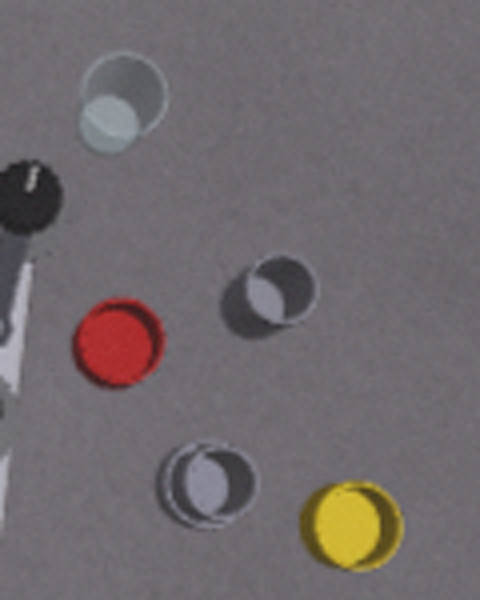

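View pics/s2.png

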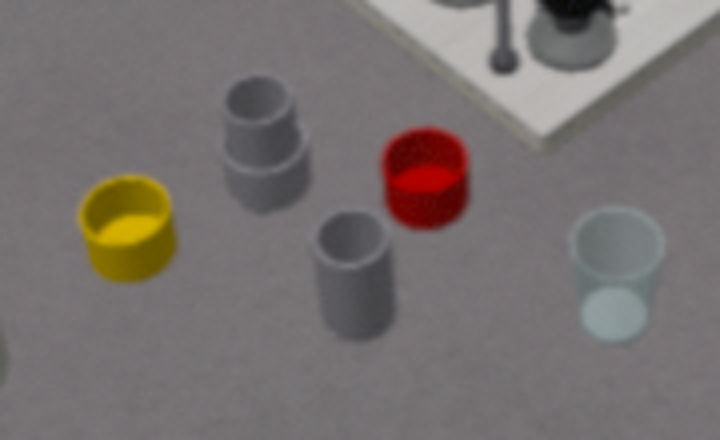

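Top view: the nested pair is at (381,241) and a lone steel tall cup at (399,193), so one wide cup is absent. Things it could be confused with: red cup (360,206), yellow cup (418,251), beaker (360,146). All four caps are swung open. I'll fit the shaker and the cups precisely.

```bash
cat > fit.py <<'E'
from h import *
from scipy.optimize import least_squares
def spots(img,guess,rad=14):
    g=cv2.cvtColor(img,cv2.COLOR_RGB2GRAY); out=[]
    for u,v in guess:
        m=np.zeros_like(g);cv2.circle(m,(u,v),rad,255,-1)
        w=np.clip(110-g.astype(float),0,60)*(m>0)
        yy,xx=np.mgrid[:g.shape[0],:g.shape[1]]
        out.append(((w*xx).sum()/w.sum(),(w*yy).sum()/w.sum()))
    return np.array(out)
SE=np.array([[-.07,.065],[-.07,-.065],[.07,.065],[.07,-.065]])
E
python3 - <<'E'
from fit import *
t=cv2.imread('pics/top0.png')[...,::-1]
sp=spots(t,[(246,246),(291,251),(254,198),(297,204)]);print(sp)
W=np.array([bp('top',u,v,.055)[:2] for u,v in sp]);print(W)
def f(p):
    c,s=np.cos(p[2]),np.sin(p[2]);return (SE@np.array([[c,s],[-s,c]])+p[:2]-W).ravel()
q=least_squares(f,[.5,.07,-.1]);print(q.x,np.degrees(q.x[2]),q.fun*1000)
# scene cam check
x,y,a=q.x;c,s=np.cos(a),np.sin(a)
P=SE@np.array([[c,s],[-s,c]])+[x,y]; print('seats',P.round(4))
sc=cv2.imread('pics/scene0.png')[...,::-1]
for p in P: print('scene',pj('scene',[*p,.055]))
# project steel circles overlay
b=cv2.resize(t[:,:,::-1],None,fx=4,fy=4,interpolation=2)
def circ(P,z,rr,col):
    k=[pj('top',[P[0]+rr*np.cos(A),P[1]+rr*np.sin(A),z]) for A in np.linspace(0,6.28,40)]
    cv2.polylines(b,[np.int32((np.array(k)+.5)*4)],True,col,1)
N=bp('top',382.5,241,.092);T=bp('top',400.5,192.5,.088)
print(N,T)
circ(N,.092,.027,(0,255,0));circ(N,.046,.033,(0,255,255));circ(T,.088,.027,(0,255,0));circ(T,0,.027,(0,255,255))
cv2.imwrite('pics/o1.png',b[640:1080,1400:1780])
E
```

```text
[[245.68568787 245.58622573]
 [290.15801096 251.18501847]
 [252.87378187 198.27366173]
 [296.48212729 203.81342633]]
[[ 0.4376111   0.14017266]
 [ 0.42359148  0.01095792]
 [ 0.5768406   0.12502437]
 [ 0.56292268 -0.0041826 ]]
[ 0.50024147  0.06799309 -0.10802189] -6.189198552539872 [ 0.04615072 -0.01159868  0.05022167 -0.03912995  0.00063157  0.04301149
 -0.09700396  0.00771714]
seats [[ 0.4377  0.1402]
 [ 0.4236  0.0109]
 [ 0.5768  0.1251]
 [ 0.5628 -0.0042]]
scene [323.54150265 174.62659985]
scene [296.06835949 191.81375475]
scene [352.83430793 193.86989752]
scene [325.33582002 212.7096226 ]
[ 0.45611269 -0.25156179  0.092     ] [ 0.59779944 -0.30677569  0.088     ]
```

View pics/o1.png

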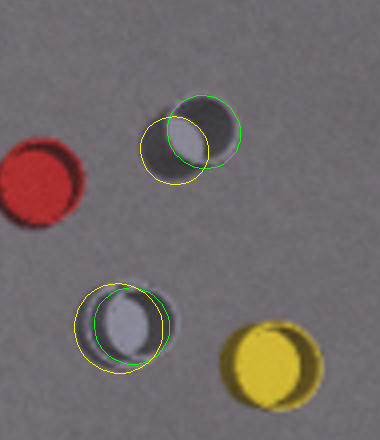

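```bash
cat > pl.py <<'E'
from h import *
from scipy.spatial.transform import Rotation as Ro, Slerp
import json,sys
def pose():
    s=r.get_state(); return np.array(s['tcp_pos']),Ro.from_euler('xyz',s['eef_rot'],degrees=True),s
def plan(way,grip,mm=40,deg=8):
    """way: list of (x,y,z,yaw) ; prints rows"""
    p,R,s=pose(); rows=[]
    for (x,y,z,yaw) in way:
        t=np.array([x,y,z]);Rt=Ro.from_euler('xyz',[180,0,yaw],degrees=True)
        rv=(R.inv()*Rt).as_rotvec()
        n=int(max(1,np.ceil(np.linalg.norm(t-p)*1000/mm),np.ceil(np.degrees(np.linalg.norm(rv))/deg)))
        for i in range(n):
            d=R.inv().apply((t-p)/n*1000) if i==0 else Rc.inv().apply((t-p)/n*1000)
            if i==0: Rc=R
            rows.append([*np.round(rv/n,3),*np.round(d,1),grip]); Rc=Rc*Ro.from_rotvec(rv/n)
        p=t;R=Rt
    print(len(rows)); 
    for i in range(0,len(rows),10): print(json.dumps([[float(v) for v in q] for q in rows[i:i+10]]))
def st():
    s=r.get_state();print('t%.1f'%s['time_s'],s['tcp_pos'].round(4),s['eef_rot'].round(2),s['contact_force'].round(1),s['joints'].round(0),round(s['gripper_width'],4))
E
python3 - <<'E'
from pl import *
p,R,s=pose();V=K('wrist')[3];c=-V[:3,:3].T@V[:3,3];print('cam in tool',R.inv().apply(c-p),'cam z in tool',R.inv().apply(V[2,:3]))
plan([(.456,-.25,.25,173.8)],1)
E
```

```text
cam in tool [-0.00044256 -0.0843617  -0.15817482] cam z in tool [4.22703789e-04 3.06638314e-01 9.51826017e-01]
13
[[0.0, -0.0, -0.093, 24.5, 29.2, -1.8, 1.0], [0.0, -0.0, -0.093, 21.7, 31.3, -1.8, 1.0], [0.0, -0.0, -0.093, 18.7, 33.2, -1.8, 1.0], [0.0, -0.0, -0.093, 15.5, 34.8, -1.8, 1.0], [0.0, -0.0, -0.093, 12.2, 36.1, -1.8, 1.0], [0.0, -0.0, -0.093, 8.8, 37.1, -1.8, 1.0], [0.0, -0.0, -0.093, 5.3, 37.7, -1.8, 1.0], [0.0, -0.0, -0.093, 1.8, 38.1, -1.9, 1.0], [0.0, -0.0, -0.093, -1.8, 38.1, -1.9, 1.0], [0.0, -0.0, -0.093, -5.3, 37.8, -1.9, 1.0]]
[[0.0, -0.0, -0.093, -8.8, 37.1, -1.9, 1.0], [0.0, -0.0, -0.093, -12.2, 36.1, -1.9, 1.0], [0.0, -0.0, -0.093, -15.5, 34.8, -1.9, 1.0]]
```

Request:
{"api": "step_arm", "payload": {"deltas": [[0,0,-0.093,24.5,29.2,-2,1],[0,0,-0.093,21.7,31.3,-2,1],[0,0,-0.093,18.7,33.2,-2,1],[0,0,-0.093,15.5,34.8,-2,1],[0,0,-0.093,12.2,36.1,-2,1],[0,0,-0.093,8.8,37.1,-2,1],[0,0,-0.093,5.3,37.7,-2,1],[0,0,-0.093,1.8,38.1,-2,1],[0,0,-0.093,-1.8,38.1,-2,1],[0,0,-0.093,-5.3,37.8,-2,1]]}}

```text
time_s: 1.15
tcp_pos: [0.3891, -0.331, 0.2424]
eef_rot: [179.7, -0.4, 159.3]
contact_force: [1.0, 0.2, -0.4]
gripper_width: 0.0877
```

Request:
{"api": "step_arm", "payload": {"deltas": [[0,0,-0.093,-8.8,37,-2,1],[0,0,-0.093,-12.2,36,-2,1],[0,0,-0.093,-15.5,34.8,-2,1],[0,0,0,0,0,0,1]]}}

```text
time_s: 1.55
tcp_pos: [0.4563, -0.2287, 0.2493]
eef_rot: [179.6, -0.2, 176.4]
contact_force: [0.1, -0.7, -0.1]
gripper_width: 0.0877
```

```bash
python3 - <<'E'
from pl import *
r.get_state();st();i=r.capture('wrist');cv2.imwrite('pics/w1.png',i[...,::-1])
plan([(.456,-.25,.25,173.8)],1)
E
```

```text
t1.6 [ 0.4563 -0.2287  0.2493] [179.6   -0.23 176.39] [ 0.1 -0.7 -0.1] [ -5.   4. -17.  -0. -69.   1.] 0.0877
1
[[0.007, -0.005, 0.042, -2.1, -20.2, -1.1, 1.0]]
```

View pics/w1.png

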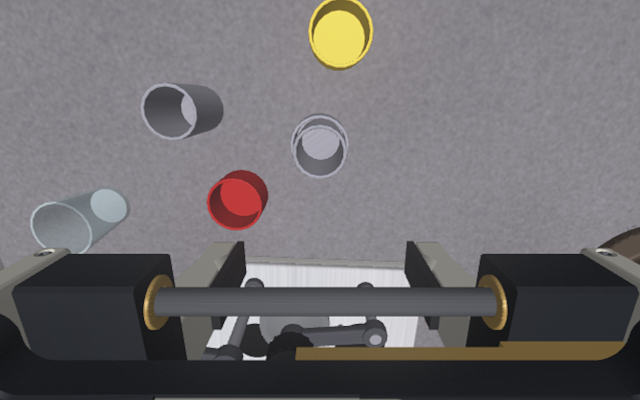

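```bash
cat > ov.py <<'E'
from pl import *
def ovl(cam,img,circs,x0,y0,w,h,s,name,k=None):
    b=cv2.resize(img[y0:y0+h,x0:x0+w,::-1],None,fx=s,fy=s,interpolation=2)
    for (P,z,rr,col) in circs:
        q=np.array([pj(cam,[P[0]+rr*np.cos(A),P[1]+rr*np.sin(A),z],k) for A in np.linspace(0,6.28,60)])
        cv2.polylines(b,[np.int32((q-[x0,y0]+.5)*s-.5)],True,col,1,cv2.LINE_AA)
    cv2.imwrite(name,b)
G=(0,255,0);Y=(0,255,255)
E
python3 - <<'E'
from ov import *
i=cv2.imread('pics/w1.png')[...,::-1]
N=bp('wrist',320,151,.092);T=bp('wrist',170,110.5,.088)
print('TCP px',pj('wrist',pose()[0]),N,T)
ovl('wrist',i,[(N,.092,.027,G),(N,.046,.033,Y),(T,.088,.027,G),(T,0,.027,Y)],130,70,230,120,3.4,'pics/o2.png')
E
```

```text
TCP px [323.71600324 257.73580161] [ 0.45651775 -0.26218809  0.092     ] [ 0.59683333 -0.30963859  0.088     ]
```

View pics/o2.png

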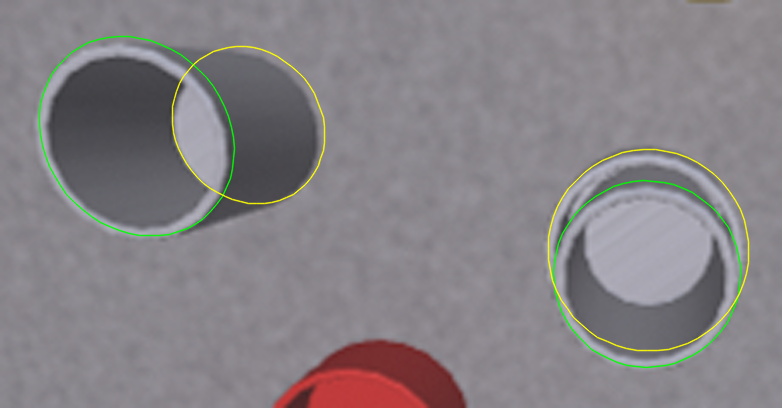

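```bash
python3 - <<'E'
from ov import *
i=cv2.imread('pics/w1.png')[...,::-1]
print(bp('wrist',320.9,152.1,.092),bp('wrist',169.4,111.2,.088),bp('top',385,241,.092))
plan([(.456,-.2605,.16,173.8)],1,mm=30)
E
```

```text
[ 0.45571004 -0.26104754  0.092     ] [ 0.59754331 -0.30903866  0.088     ] [ 0.45623411 -0.25871559  0.092     ]
4
[[0.002, -0.001, 0.011, -0.8, -7.8, 22.2, 1.0], [0.002, -0.001, 0.011, -0.9, -7.8, 22.2, 1.0], [0.002, -0.001, 0.011, -0.9, -7.7, 22.2, 1.0], [0.002, -0.001, 0.011, -1.0, -7.7, 22.2, 1.0]]
```

Request:
{"api": "step_arm", "payload": {"deltas": [[0.002,-0.001,0.011,-0.8,-7.8,22.2,1],[0.002,-0.001,0.011,-0.9,-7.8,22.2,1],[0.002,-0.001,0.011,-0.9,-7.7,22.2,1],[0.002,-0.001,0.011,-1,-7.7,22.2,1],[0,0,0,0,0,0,1]]}}

```text
time_s: 2.1
tcp_pos: [0.4543, -0.2633, 0.1577]
eef_rot: [-179.9, 0.0, 173.3]
contact_force: [-0.6, 0.4, 0.3]
gripper_width: 0.0876
```

```bash
python3 - <<'E'
from ov import *
st();k=K('wrist');i=r.capture('wrist');cv2.imwrite('pics/w2.png',i[...,::-1])
N=(.4558,-.2605)
ovl('wrist',i,[(N,.092,.027,G),(N,.046,.033,Y)],200,60,260,200,3,'pics/o3.png',k)
E
```

```text
t2.1 [ 0.4543 -0.2633  0.1577] [-179.92    0.    173.33] [-0.6  0.4  0.3] [ -9.  10. -24.   0. -56.   2.] 0.0876
```

View pics/o3.png

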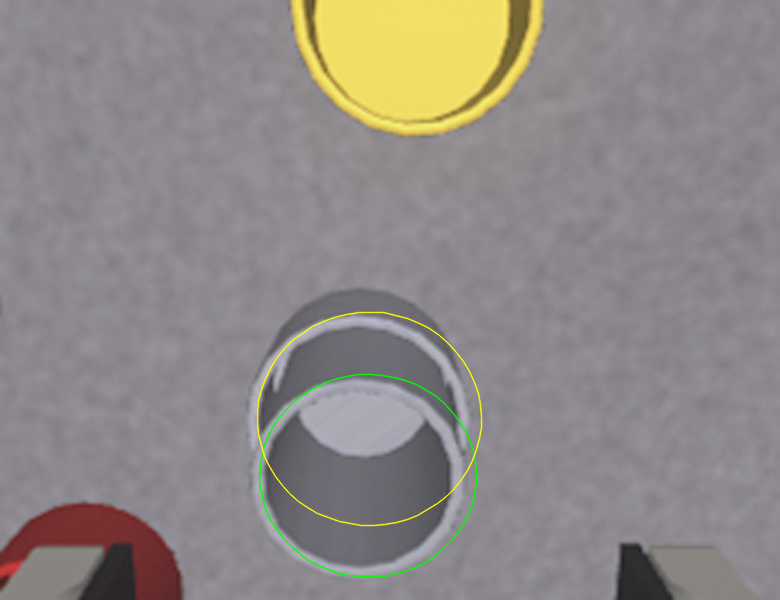

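```bash
python3 - <<'E'
from ov import *
c=bp('wrist',200+360/3,60+474/3,.092);print(c)
x,y=c[0],c[1]
plan([(x,y,.16,173.8),(x,y,.056,173.8)],1,mm=20)
E
```

```text
[ 0.45858213 -0.26133524  0.092     ]
7
[[-0.002, 0.002, -0.007, -3.2, 2.4, -0.6, 1.0], [0.0, 0.0, 0.0, 0.0, -0.0, 17.3, 1.0], [0.0, 0.0, 0.0, 0.0, -0.0, 17.3, 1.0], [0.0, 0.0, 0.0, 0.0, -0.0, 17.3, 1.0], [0.0, 0.0, 0.0, 0.0, -0.0, 17.3, 1.0], [0.0, 0.0, 0.0, 0.0, -0.0, 17.3, 1.0], [0.0, 0.0, 0.0, 0.0, -0.0, 17.3, 1.0]]
```

Request:
{"api": "step_arm", "payload": {"deltas": [[-0.002,0.002,-0.007,-3.2,2.4,-0.6,1],[0,0,0,0,0,17.3,1],[0,0,0,0,0,17.3,1],[0,0,0,0,0,17.3,1],[0,0,0,0,0,17.3,1],[0,0,0,0,0,17.3,1],[0,0,0,0,0,14,1]]}}

```text
time_s: 2.85
tcp_pos: [0.4684, -0.2631, 0.0693]
eef_rot: [-179.8, 1.1, 174.0]
contact_force: [0.9, -0.9, 0.1]
gripper_width: 0.0877
```

```bash
python3 - <<'E'
from ov import *
st();plan([(.4583,-.2613,.056,173.8)],1)
E
```

```text
t2.9 [ 0.4684 -0.2631  0.0693] [-179.85    1.13  173.98] [ 0.9 -0.9  0.1] [ -8.  16. -29.   0. -44.   2.] 0.0877
1
[[-0.003, 0.02, 0.003, 10.5, 0.8, 13.1, 1.0]]
```

Request:
{"api": "step_arm", "payload": {"deltas": [[-0.003,0.02,0.003,10.5,0.8,4,1],[0,0,0,0,0,8,1],[0,0,0,0,0,0,1]]}}

```text
time_s: 3.15
tcp_pos: [0.4588, -0.2609, 0.0583]
eef_rot: [180.0, -0.0, 173.9]
contact_force: [-0.4, 0.2, -0.4]
gripper_width: 0.0874
```

```bash
python3 - <<'E'
from ov import *
st();plan([(.4583,-.2613,.056,173.8)],1)
E
```

```text
t3.1 [ 0.4588 -0.2609  0.0583] [ 1.7997e+02 -1.0000e-02  1.7385e+02] [-0.4  0.2 -0.4] [ -8.  17. -30.  -0. -43.   2.] 0.0874
1
[[0.001, -0.0, 0.001, 0.5, -0.5, 2.3, 1.0]]
```

Request:
{"api": "step_arm", "payload": {"deltas": [[0,0,0,0.5,-0.5,3,1],[0,0,0,0,0,0,-0.2],[0,0,0,0,0,0,-0.2],[0,0,0,0,0,0,-0.2],[0,0,0,0,0,0,-0.2],[0,0,0,0,0,0,-0.2]], "squeeze": 30}}

```text
time_s: 3.75
tcp_pos: [0.4599, -0.2617, 0.0576]
eef_rot: [-180.0, 0.2, 173.9]
contact_force: [0.1, -0.5, -2.3]
gripper_width: 0.054
```

Request:
{"api": "step_arm", "payload": {"deltas": [[0,0,0,0,0,-8,-0.4],[0,0,0,0,0,-15,-0.4],[0,0,0,0,0,-15,-0.4],[0,0,0,0,0,-15,-0.4],[0,0,0,0,0,-20,-0.4],[0,0,0,0,0,-20,-0.4],[0,0,0,0,0,-25,-0.4],[0,0,0,0,0,-25,-0.4],[0,0,0,0,0,-25,-0.4]]}}

```text
time_s: 4.65
tcp_pos: [0.4555, -0.2605, 0.2307]
eef_rot: [179.9, -0.3, 173.8]
contact_force: [1.2, 0.6, -3.1]
gripper_width: 0.0544
```

```bash
python3 - <<'E'
from ov import *
st();
i=r.capture('wrist');cv2.imwrite('pics/w3.png',i[...,::-1])
i=r.capture('scene');cv2.imwrite('pics/s3.png',cv2.resize(i[180:340,150:370,::-1],None,fx=3,fy=3))
E
```

```text
t4.7 [ 0.4555 -0.2605  0.2307] [179.88  -0.31 173.82] [ 1.2  0.6 -3.1] [ -8.   6. -17.  -0. -66.   2.] 0.0544
```

View pics/w3.png

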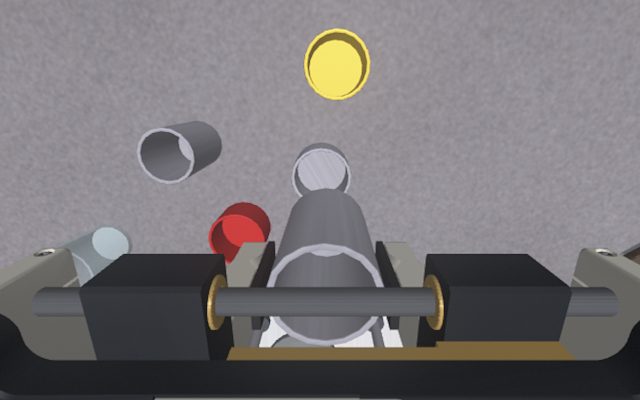

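View pics/s3.png

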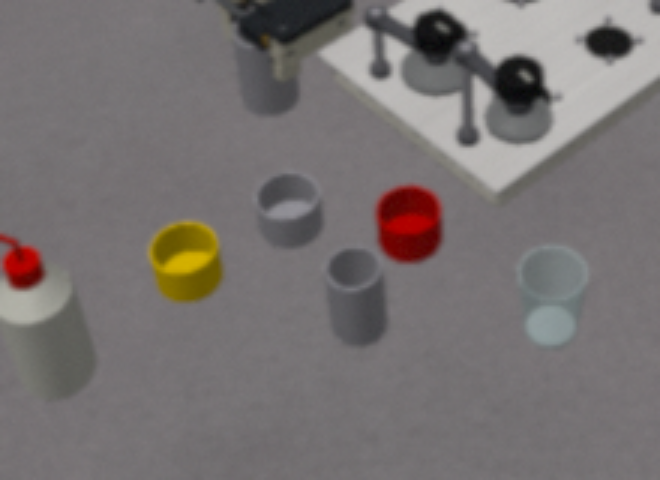

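```bash
python3 - <<'E'
from ov import *
i=cv2.imread('pics/w3.png')[...,::-1]
p,R,s=pose()
cs=[]
for dy,c in ((-3,(255,0,0)),(0,G),(3,Y)):
    P=p+R.apply([0,dy*.001,0]);cs.append((P,p[2]+.0344,.027,c))
ovl('wrist',i,cs,230,180,190,190,4,'pics/o4.png')
E
```

```text
(no output)
```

View pics/o4.png

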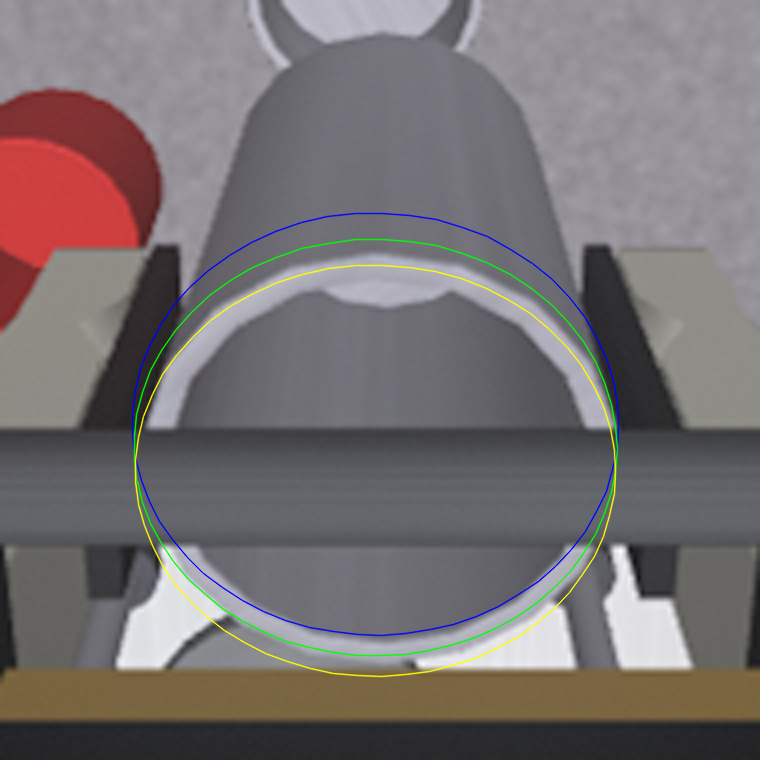

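```bash
python3 - <<'E'
from ov import *
plan([(.456,-.2605,.30,173.8),(.5628,-.0047,.30,173.8)],-0.4,mm=35)
E
```

```text
10
[[0.0, 0.001, 0.0, 0.8, 0.4, -33.2, -0.4], [0.0, 0.001, 0.0, 0.9, 0.3, -33.2, -0.4], [0.0, 0.0, 0.0, -9.8, 33.2, 0.0, -0.4], [0.0, 0.0, 0.0, -9.8, 33.2, 0.0, -0.4], [0.0, 0.0, 0.0, -9.8, 33.2, 0.0, -0.4], [0.0, 0.0, 0.0, -9.8, 33.2, 0.0, -0.4], [0.0, 0.0, 0.0, -9.8, 33.2, 0.0, -0.4], [0.0, 0.0, 0.0, -9.8, 33.2, 0.0, -0.4], [0.0, 0.0, 0.0, -9.8, 33.2, 0.0, -0.4], [0.0, 0.0, 0.0, -9.8, 33.2, 0.0, -0.4]]
```

Request:
{"api": "step_arm", "payload": {"deltas": [[0,0.001,0,0.8,0.4,-35,-0.4],[0,0.001,0,0.9,0.3,-35,-0.4],[0,0,0,-9.8,33,0,-0.4],[0,0,0,-9.8,33,0,-0.4],[0,0,0,-9.8,33,0,-0.4],[0,0,0,-9.8,33,0,-0.4],[0,0,0,-9.8,33,0,-0.4],[0,0,0,-9.8,33,0,-0.4],[0,0,0,-9.8,31,0,-0.4],[0,0,0,0,0,0,-0.4]]}}

```text
time_s: 5.75
tcp_pos: [0.5472, -0.0315, 0.3036]
eef_rot: [179.8, -0.4, 173.5]
contact_force: [-0.5, 0.6, -2.6]
gripper_width: 0.0542
```

```bash
python3 - <<'E'
from ov import *
st()
plan([(.5628,-.0047,.30,173.8),(.5628,-.0047,.19,173.8)],-0.4,mm=15)
E
```

```text
t5.8 [ 0.5472 -0.0315  0.3036] [179.79  -0.41 173.55] [-0.5  0.6 -2.6] [ 17.   6.  -8.  -0. -76. -23.] 0.0542
11
[[0.001, -0.002, -0.001, -4.2, 9.5, 1.2, -0.4], [0.001, -0.002, -0.001, -4.2, 9.5, 1.2, -0.4], [0.001, -0.002, -0.001, -4.2, 9.5, 1.2, -0.4], [0.0, 0.0, 0.0, 0.0, -0.0, 13.7, -0.4], [0.0, 0.0, 0.0, 0.0, -0.0, 13.7, -0.4], [0.0, 0.0, 0.0, 0.0, -0.0, 13.7, -0.4], [0.0, 0.0, 0.0, 0.0, -0.0, 13.7, -0.4], [0.0, 0.0, 0.0, 0.0, -0.0, 13.7, -0.4], [0.0, 0.0, 0.0, 0.0, -0.0, 13.7, -0.4], [0.0, 0.0, 0.0, 0.0, -0.0, 13.7, -0.4]]
[[0.0, 0.0, 0.0, 0.0, -0.0, 13.7, -0.4]]
```

Request:
{"api": "step_arm", "payload": {"deltas": [[0.001,-0.002,-0.001,-4.2,9.5,1,-0.4],[0.001,-0.002,-0.001,-4.2,9.5,1,-0.4],[0.001,-0.002,-0.001,-4.2,9.5,1,-0.4],[0,0,0,0,0,15,-0.4],[0,0,0,0,0,20,-0.4],[0,0,0,0,0,20,-0.4],[0,0,0,0,0,20,-0.4],[0,0,0,0,0,20,-0.4],[0,0,0,0,0,15,-0.4],[0,0,0,0,0,0,-0.4]]}}

```text
time_s: 6.75
tcp_pos: [0.564, -0.0027, 0.1852]
eef_rot: [180.0, -0.1, 173.5]
contact_force: [-0.6, 0.7, -1.7]
gripper_width: 0.0542
```

```bash
python3 - <<'E'
from ov import *
st()
k=K('wrist');i=r.capture('wrist');cv2.imwrite('pics/w4.png',i[...,::-1])
t=r.capture('top')
p,R,s=pose()
ovl('top',t,[(p,p[2]+.0344,.027,G),((.5628,-.0042),.055,.0235,Y),((.4236,.0109),.055,.03,Y)],230,140,140,140,5,'pics/o5.png')
ovl('wrist',i,[((.5628,-.0042),.055,.0235,Y),((.5768,.1251),.055,.0235,Y),((.4236,.0109),.055,.03,Y)],0,0,640,400,1.2,'pics/o5b.png',k)
plan([(.5628,-.0047,.135,173.8)],-0.4,mm=15)
E
```

```text
t6.8 [ 0.564  -0.0027  0.1852] [ 1.7999e+02 -7.0000e-02  1.7353e+02] [-0.6  0.7 -1.7] [ 20.  12. -17.  -0. -61. -26.] 0.0542
4
[[0.0, 0.001, -0.001, 0.6, -0.6, 13.1, -0.4], [0.0, 0.001, -0.001, 0.6, -0.6, 13.1, -0.4], [0.0, 0.001, -0.001, 0.6, -0.6, 13.1, -0.4], [0.0, 0.001, -0.001, 0.6, -0.6, 13.1, -0.4]]
```

View pics/o5.png

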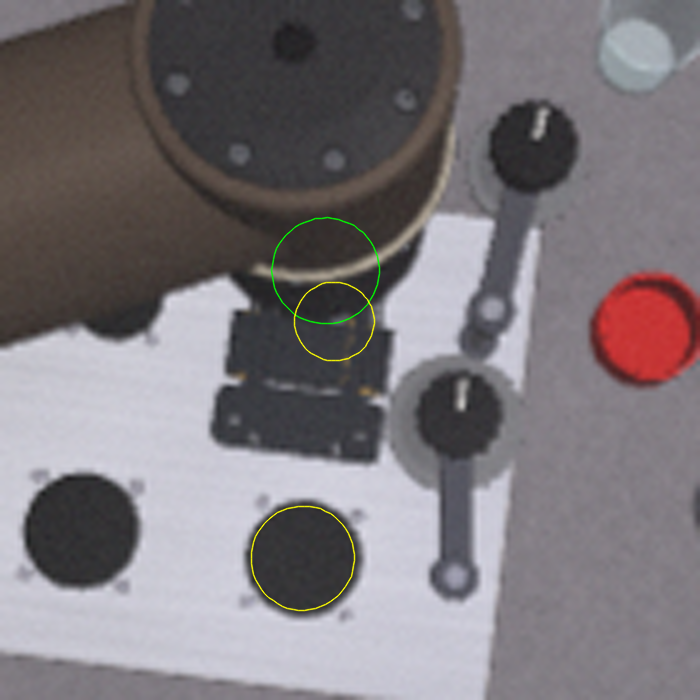

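View pics/o5b.png

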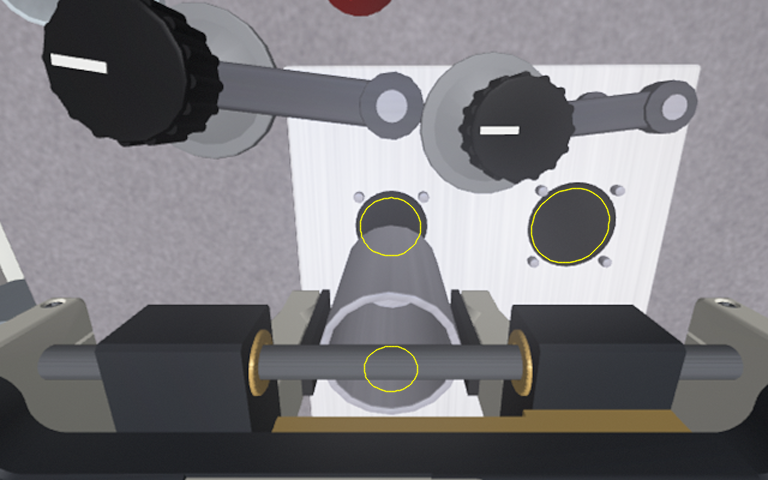

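Request:
{"api": "step_arm", "payload": {"deltas": [[0,0.001,-0.001,1,-1.5,13,-0.4],[0,0.001,-0.001,1.2,-0.6,13,-0.4],[0,0.001,-0.001,1,-0.6,13,-0.4],[0,0.001,-0.001,0.6,0,9,-0.4],[0,0,0,0,0,0,-0.4]]}}

```text
time_s: 7.35
tcp_pos: [0.5628, -0.0048, 0.1385]
eef_rot: [179.8, 0.2, 173.8]
contact_force: [1.0, 0.1, -1.5]
gripper_width: 0.0541
```

```bash
python3 - <<'E'
from ov import *
st()
k=K('wrist');i=r.capture('wrist');cv2.imwrite('pics/w5.png',i[...,::-1])
C=(.5628,-.0042);c,s_=np.cos(-.108),np.sin(-.108)
pins=[((C[0]+.0283*0+ (a*c-b*s_)*.034/1.4142, C[1]+(a*s_+b*c)*.034/1.4142),.064,.004,G) for a in(-1,1) for b in (-1,1)]
p,R,s=pose()
ovl('wrist',i,[(C,.055,.0275,Y),*pins,(p,p[2]-.0536,.027,(255,0,0))],200,100,250,240,3,'pics/o6.png',k)
plan([(.5628,-.0047,.135,173.8)],-0.4,mm=15)
E
```

```text
t7.3 [ 0.5628 -0.0048  0.1385] [1.7984e+02 1.5000e-01 1.7379e+02] [ 1.   0.1 -1.5] [ 19.  14. -21.  -0. -55. -26.] 0.0541
1
[[0.003, 0.003, 0.0, 0.3, -0.0, 4.1, -0.4]]
```

View pics/o6.png

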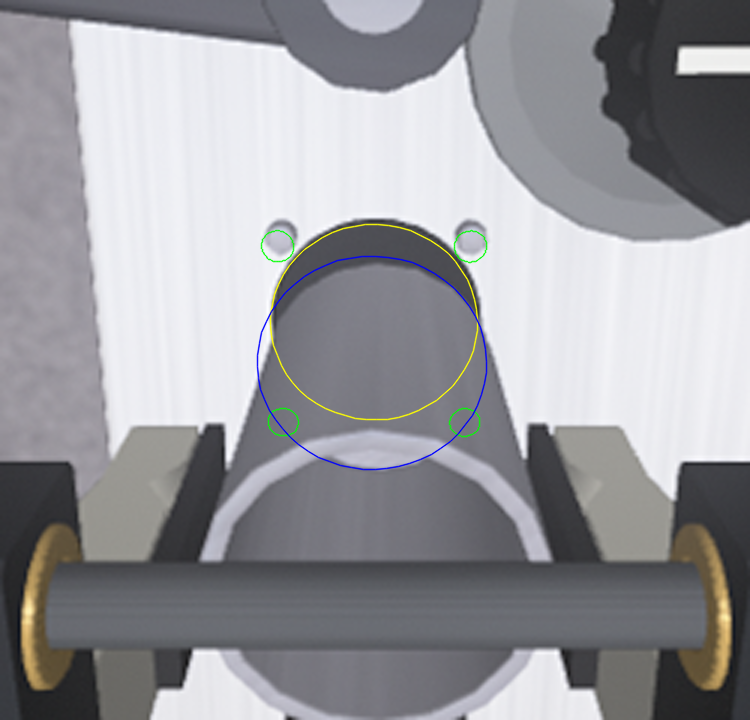

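Request:
{"api": "step_arm", "payload": {"deltas": [[0.001,0,0,0,-2,5,-0.4],[0.001,0.001,0,0.3,0,5,-0.4],[0,0,0,0.3,0,5,-0.4],[0,0,0,0.2,0,5,-0.4],[0,0,0,0,0,0,-0.4]]}}

```text
time_s: 7.9
tcp_pos: [0.5632, -0.0066, 0.1188]
eef_rot: [179.9, 0.3, 173.8]
contact_force: [0.4, 0.1, -1.7]
gripper_width: 0.054
```

```bash
python3 - <<'E'
from ov import *
st()
k=K('wrist');i=r.capture('wrist');cv2.imwrite('pics/w6.png',i[...,::-1])
p,R,s=pose()
ovl('wrist',i,[(p,p[2]-.0536,.027,(255,0,0))],200,100,250,240,3,'pics/o7.png',k)
E
```

```text
t7.9 [ 0.5632 -0.0066  0.1188] [179.92   0.27 173.81] [ 0.4  0.1 -1.7] [ 19.  15. -22.   0. -52. -25.] 0.054
```

View pics/o7.png

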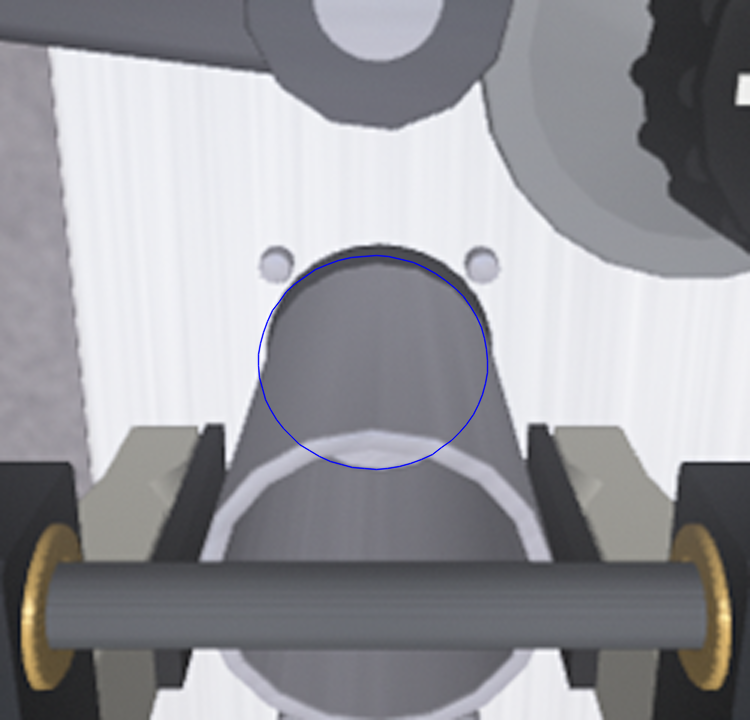

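```bash
python3 - <<'E'
from ov import *
d=np.array([np.sin(np.radians(-6.19)),-np.cos(np.radians(-6.19))]) # tool -y dir
a=bp('wrist',326,181.3,.055)[:2];b=bp('wrist',325.7,187.3,.0652)[:2]
pl=bp('wrist',200+277/3,100+264/3,.064)[:2];pr=bp('wrist',200+482/3,100+264/3,.064)[:2]
p=pose()[0][:2]
print('spot centre',a-d*.0275,'cup centre',b-d*.027,'pins',pl,pr,np.linalg.norm(pl-pr),(pl+pr)/2-d*.02404)
# cup along x: bottom edge sides
E
```

```text
spot centre [ 0.56248186 -0.00556741] cup centre [ 0.56278323 -0.00450538] pins [ 0.58287314 -0.03294613] [ 0.53598238 -0.02797051] 0.0471540087856978 [ 0.56201989 -0.00655848]
```

Request:
{"api": "step_arm", "payload": {"deltas": [[0,0,0,0.5,-1.5,0,-0.4],[0,0.002,0,0.3,0,4,-0.4],[0,0.002,0,0.3,0,4,-0.4],[0,0,0,0,0,3,-0.4],[0,0,0,0,0,0,-0.4]]}}

```text
time_s: 8.45
tcp_pos: [0.5629, -0.0079, 0.1086]
eef_rot: [179.9, 0.2, 173.8]
contact_force: [-2.2, 0.0, 4.6]
gripper_width: 0.0542
```

Request:
{"api": "step_arm", "payload": {"deltas": [[0,0,0,0,0,0,1],[0,0,0,0,0,0,1],[0,0,0,0,0,0,1],[0,0,0,0,0,0,1],[0,0,0,0,0,-8,1],[0,0,0,0,0,-20,1],[0,0,0,0,0,-30,1],[0,0,0,0,0,-40,1],[0,0,0,0,0,-40,1]]}}

```text
time_s: 9.35
tcp_pos: [0.5597, -0.0089, 0.2471]
eef_rot: [-179.9, -0.4, 173.8]
contact_force: [1.0, 0.6, -0.3]
gripper_width: 0.0874
```

```bash
python3 - <<'E'
from ov import *
st()
i=r.capture('wrist');cv2.imwrite('pics/w7.png',i[...,::-1])
i=r.capture('scene');cv2.imwrite('pics/s7.png',cv2.resize(i[120:340,200:420,::-1],None,fx=2.7,fy=2.7))
E
```

```text
t9.3 [ 0.5597 -0.0089  0.2471] [-179.88   -0.41  173.82] [ 1.   0.6 -0.3] [ 19.   9. -12.  -0. -69. -25.] 0.0874
```

View pics/w7.png

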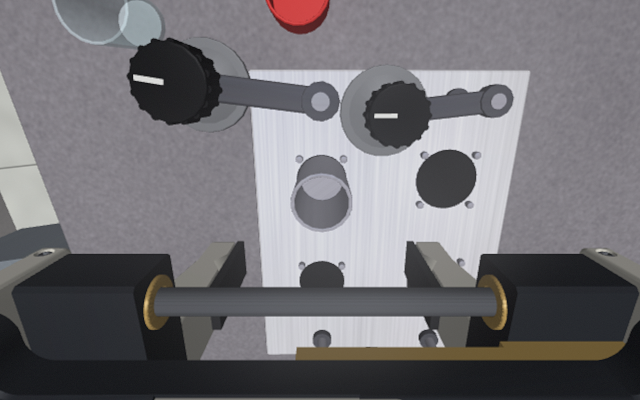

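View pics/s7.png

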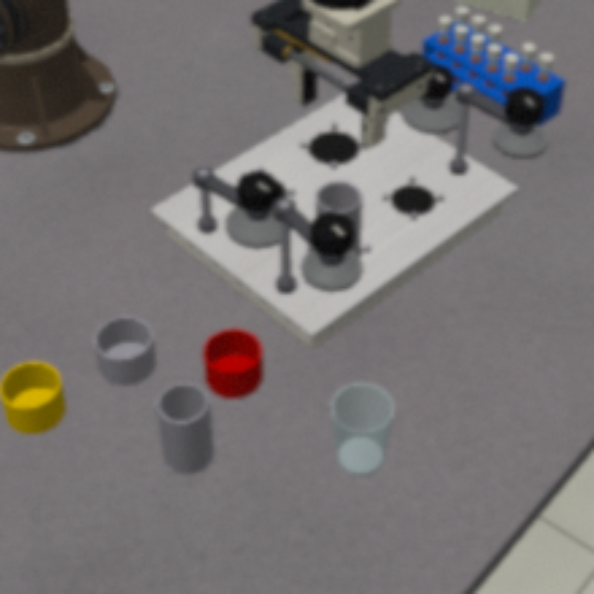

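```bash
python3 - <<'E'
from ov import *
plan([(.597,-.285,.27,173.8)],1,mm=42)
E
```

```text
7
[[0.0, 0.0, 0.0, -9.0, -38.8, -2.5, 1.0], [0.0, 0.0, 0.0, -9.0, -38.8, -2.5, 1.0], [0.0, 0.0, 0.0, -9.1, -38.7, -2.5, 1.0], [0.0, 0.0, 0.0, -9.1, -38.7, -2.5, 1.0], [0.0, 0.0, 0.0, -9.1, -38.7, -2.5, 1.0], [0.0, 0.0, 0.0, -9.1, -38.7, -2.5, 1.0], [0.0, 0.0, 0.0, -9.1, -38.7, -2.5, 1.0]]
```

Request:
{"api": "step_arm", "payload": {"deltas": [[0,0,0,-4,-20,-20,1],[0,0,0,-9,-38.8,-12,1],[0,0,0,-9,-38.8,0,1],[0,0,0,-9,-38.8,0,1],[0,0,0,-9,-38.8,0,1],[0,0,0,-9,-38.8,5,1],[0,0,0,-9,-38.8,5,1],[0,0,0,-4,-15,10,1],[0,0,0,0,0,0,1]]}}

```text
time_s: 10.35
tcp_pos: [0.5989, -0.2911, 0.272]
eef_rot: [179.9, 0.8, 174.1]
contact_force: [0.6, 1.2, -0.5]
gripper_width: 0.0875
```

```bash
python3 - <<'E'
from ov import *
st()
k=K('wrist');i=r.capture('wrist');cv2.imwrite('pics/w8.png',i[...,::-1])
T=(.597,-.309)
ovl('wrist',i,[(T,.088,.027,G),(T,0,.027,Y)],160,40,320,220,2.4,'pics/o8.png',k)
plan([(T[0],T[1],.16,173.8)],1,mm=25)
E
```

```text
t10.3 [ 0.5989 -0.2911  0.272 ] [179.89   0.85 174.11] [ 0.6  1.2 -0.5] [ -9.  18.   3.  -0. -74.   3.] 0.0875
5
[[0.0, 0.003, 0.001, 0.4, -3.8, 22.6, 1.0], [0.0, 0.003, 0.001, 0.3, -3.8, 22.6, 1.0], [0.0, 0.003, 0.001, 0.2, -3.7, 22.6, 1.0], [0.0, 0.003, 0.001, 0.2, -3.7, 22.6, 1.0], [0.0, 0.003, 0.001, 0.1, -3.7, 22.6, 1.0]]
```

View pics/o8.png

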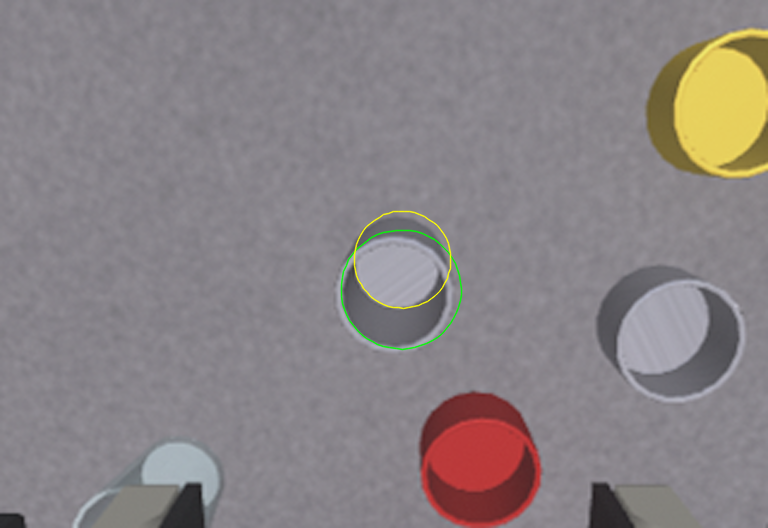

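```bash
python3 - <<'E'
from ov import *
c=bp('wrist',324.2,162.5,.088);print(c)
plan([(c[0],c[1]+.0012,.12,173.8)],1,mm=25)
E
```

```text
[ 0.60045808 -0.30687175  0.088     ]
7
[[0.0, 0.002, 0.001, -0.1, -2.2, 21.8, 1.0], [0.0, 0.002, 0.001, -0.1, -2.2, 21.8, 1.0], [0.0, 0.002, 0.001, -0.2, -2.2, 21.9, 1.0], [0.0, 0.002, 0.001, -0.2, -2.2, 21.9, 1.0], [0.0, 0.002, 0.001, -0.3, -2.2, 21.9, 1.0], [0.0, 0.002, 0.001, -0.3, -2.1, 21.8, 1.0], [0.0, 0.002, 0.001, -0.4, -2.1, 21.8, 1.0]]
```

Request:
{"api": "step_arm", "payload": {"deltas": [[0,0.002,0.001,0,-2.2,20,1],[0,0.002,0.001,0,-2.2,20,1],[0,0.002,0.001,0,-2.2,20,1],[0,0.002,0.001,0,-2.2,20,1],[0,0.002,0.001,0,-2.2,20,1],[0,0.002,0.001,0,-2.2,20,1],[0,0,0,0,-2,20,1],[0,0,0,0,0,0,1]]}}

```text
time_s: 11.2
tcp_pos: [0.6028, -0.2963, 0.1363]
eef_rot: [180.0, 0.8, 174.3]
contact_force: [0.1, -0.1, 0.2]
gripper_width: 0.0873
```

```bash
python3 - <<'E'
from ov import *
st()
plan([(.6003,-.3057,.0536,173.8)],1,mm=16)
E
```

```text
t11.2 [ 0.6028 -0.2963  0.1363] [179.95   0.79 174.32] [ 0.1 -0.1  0.2] [-10.  23.  -7.  -0. -59.   4.] 0.0873
6
[[0.0, 0.002, 0.002, 0.4, -1.6, 13.8, 1.0], [0.0, 0.002, 0.002, 0.4, -1.6, 13.8, 1.0], [0.0, 0.002, 0.002, 0.4, -1.6, 13.8, 1.0], [0.0, 0.002, 0.002, 0.3, -1.6, 13.8, 1.0], [0.0, 0.002, 0.002, 0.3, -1.6, 13.8, 1.0], [0.0, 0.002, 0.002, 0.3, -1.6, 13.8, 1.0]]
```

Request:
{"api": "step_arm", "payload": {"deltas": [[0,0.012,0.009,2,-9.5,5,1],[0,0,0,1,-1,12,1],[0,0.001,0,1,0,15,1],[0,0.001,0,1,0,15,1],[0,0.001,0,1,0,12,1],[0,0,0,0,0,10,1],[0,0,0,0,0,0,1]]}}

```text
time_s: 11.9
tcp_pos: [0.5978, -0.3055, 0.0666]
eef_rot: [-180.0, 0.2, 173.9]
contact_force: [-0.4, -0.1, 0.0]
gripper_width: 0.0877
```

```bash
python3 - <<'E'
from ov import *
st()
plan([(.6003,-.3057,.0536,173.8)],1,mm=16)
E
```

```text
t11.9 [ 0.5978 -0.3055  0.0666] [-179.99    0.2   173.89] [-0.4 -0.1  0. ] [-10.  28. -11.  -0. -51.   4.] 0.0877
1
[[-0.0, 0.003, 0.002, -2.5, 0.0, 13.0, 1.0]]
```

Request:
{"api": "step_arm", "payload": {"deltas": [[0,0.003,0.002,-1.5,0,8,1],[0,0,0,0,0,5,1],[0,0,0,0,0,0,1],[0,0,0,0,0,0,-0.2],[0,0,0,0,0,0,-0.2],[0,0,0,0,0,0,-0.2],[0,0,0,0,0,0,-0.2],[0,0,0,0,0,0,-0.2]]}}

```text
time_s: 12.7
tcp_pos: [0.6011, -0.3061, 0.0545]
eef_rot: [-179.9, 0.2, 173.8]
contact_force: [-0.1, 0.6, -2.0]
gripper_width: 0.0539
```

Gripped at 53.9 mm. Lifting, then carrying it to seat_tall_a.

Request:
{"api": "step_arm", "payload": {"deltas": [[0,0,0,0,0,-10,-0.4],[0,0,0,0,0,-25,-0.4],[0,0,0,0,0,-35,-0.4],[0,0,0,0,0,-40,-0.4],[0,0,0,0,0,-45,-0.4],[0,0,0,0,0,-45,-0.4],[0,0,0,0,0,-40,-0.4],[0,0,0,0,0,-20,-0.4],[0,0,0,0,0,0,-0.4]]}}

```text
time_s: 13.6
tcp_pos: [0.5969, -0.3054, 0.328]
eef_rot: [-180.0, -0.0, 173.7]
contact_force: [-0.8, 0.4, -1.3]
gripper_width: 0.0543
```

```bash
python3 - <<'E'
from ov import *
st()
i=r.capture('wrist');cv2.imwrite('pics/w9.png',i[...,::-1])
p,R,s=pose();k=K('wrist')
ovl('wrist',i,[(p,p[2]+.0338,.027,G)],230,180,190,190,3,'pics/o9.png',k)
plan([(.5765,.122,.30,173.8)],-0.4,mm=40)
E
```

```text
t13.6 [ 0.5969 -0.3054  0.328 ] [-1.7999e+02 -4.0000e-02  1.7372e+02] [-0.8  0.4 -1.3] [-10.  18.  10.   0. -82.   4.] 0.0543
11
[[0.0, -0.0, -0.0, 6.1, 38.4, 2.4, -0.4], [0.0, -0.0, -0.0, 6.1, 38.4, 2.4, -0.4], [0.0, -0.0, -0.0, 6.1, 38.4, 2.4, -0.4], [0.0, -0.0, -0.0, 6.0, 38.4, 2.4, -0.4], [0.0, -0.0, -0.0, 6.0, 38.4, 2.4, -0.4], [0.0, -0.0, -0.0, 6.0, 38.4, 2.4, -0.4], [0.0, -0.0, -0.0, 6.0, 38.4, 2.4, -0.4], [0.0, -0.0, -0.0, 6.0, 38.4, 2.4, -0.4], [0.0, -0.0, -0.0, 6.0, 38.4, 2.4, -0.4], [0.0, -0.0, -0.0, 6.0, 38.4, 2.4, -0.4]]
[[0.0, -0.0, -0.0, 6.0, 38.4, 2.4, -0.4]]
```

View pics/o9.png

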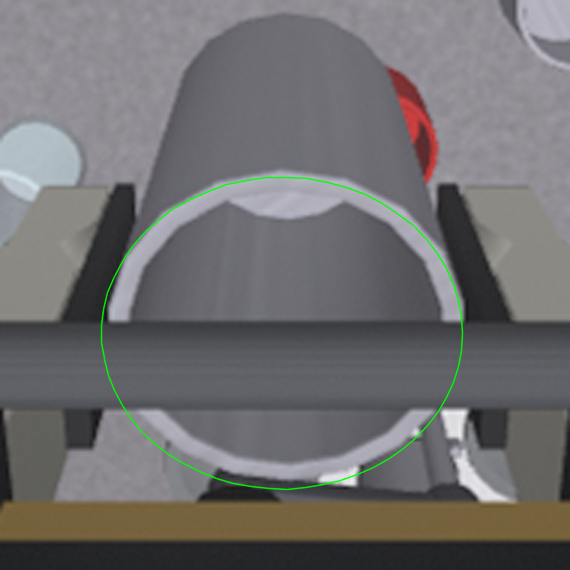

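Request:
{"api": "step_arm", "payload": {"deltas": [[0,0,0,6,25,0,-0.4],[0,0,0,6,38.4,1,-0.4],[0,0,0,6,38.4,2,-0.4],[0,0,0,6,38.4,2,-0.4],[0,0,0,6,38.4,2,-0.4],[0,0,0,6,38.4,2,-0.4],[0,0,0,6,38.4,2,-0.4],[0,0,0,6,38.4,2,-0.4],[0,0,0,6,38.4,2,-0.4],[0,0,0,6,38.4,2,-0.4]]}}

```text
time_s: 14.65
tcp_pos: [0.5676, 0.0794, 0.2909]
eef_rot: [-179.9, -1.7, 173.2]
contact_force: [0.2, -0.8, -1.4]
gripper_width: 0.0544
```

Request:
{"api": "step_arm", "payload": {"deltas": [[0,0,0,6,30,2,-0.4],[0,0,0,2,15,0,-0.4],[0,0,0,0,0,0,-0.4]]}}

```text
time_s: 14.95
tcp_pos: [0.5614, 0.1304, 0.2832]
eef_rot: [-179.7, -2.2, 173.4]
contact_force: [-0.4, -0.4, -1.2]
gripper_width: 0.0543
```

```bash
python3 - <<'E'
from ov import *
st()
plan([(.5765,.1246,.30,173.8)],-0.4,mm=40)
E
```

```text
t14.9 [0.5614 0.1304 0.2832] [-179.71   -2.19  173.42] [-0.4 -0.4 -1.2] [ 32.  11.  -5.  -1. -76. -38.] 0.0543
1
[[-0.005, -0.038, -0.007, -15.1, -4.1, -17.4, -0.4]]
```

Request:
{"api": "step_arm", "payload": {"deltas": [[-0.005,-0.038,-0.007,-15,-4.5,0,-0.4],[0,0,0,0,0,15,-0.4],[0,0,0,0,0,20,-0.4],[0,0,0,0,0,25,-0.4],[0,0,0,0,0,25,-0.4],[0,0,0,0,0,25,-0.4],[0,0,0,0,0,20,-0.4],[0,0,0,0,0,0,-0.4]]}}

```text
time_s: 15.75
tcp_pos: [0.5726, 0.1144, 0.1427]
eef_rot: [-179.7, -0.4, 173.6]
contact_force: [-1.2, -0.1, -2.0]
gripper_width: 0.0544
```

```bash
python3 - <<'E'
from ov import *
st()
plan([(.5765,.1246,.125,173.8)],-0.4,mm=15)
E
```

```text
t15.8 [0.5726 0.1144 0.1427] [-179.68   -0.41  173.56] [-1.2 -0.1 -2. ] [ 30.  16. -17.   0. -57. -37.] 0.0544
2
[[-0.003, -0.004, -0.002, -1.4, 5.3, 8.8, -0.4], [-0.003, -0.004, -0.002, -1.4, 5.3, 8.8, -0.4]]
```

Request:
{"api": "step_arm", "payload": {"deltas": [[-0.005,-0.007,-0.004,-3,10.5,4,-0.4],[0,0,0,0,0,5,-0.4],[0,0,0,0,0,8,-0.4],[0,0,0,0,0,0,-0.4]]}}

```text
time_s: 16.15
tcp_pos: [0.5783, 0.1239, 0.1265]
eef_rot: [180.0, 0.1, 173.7]
contact_force: [-0.2, 0.1, -2.2]
gripper_width: 0.0545
```

```bash
python3 - <<'E'
from ov import *
st()
k=K('wrist');i=r.capture('wrist');cv2.imwrite('pics/w10.png',i[...,::-1])
p,R,s=pose()
ovl('wrist',i,[(p,p[2]-.0542,.027,(255,0,0))],200,100,250,240,3,'pics/o10.png',k)
plan([(.5765,.1246,.120,173.8)],-0.4,mm=15)
E
```

```text
t16.1 [0.5783 0.1239 0.1265] [1.7999e+02 1.3000e-01 1.7374e+02] [-0.2  0.1 -2.2] [ 31.  17. -18.   0. -55. -37.] 0.0545
1
[[0.0, 0.003, -0.001, 2.3, 0.4, 7.2, -0.4]]
```

View pics/o10.png

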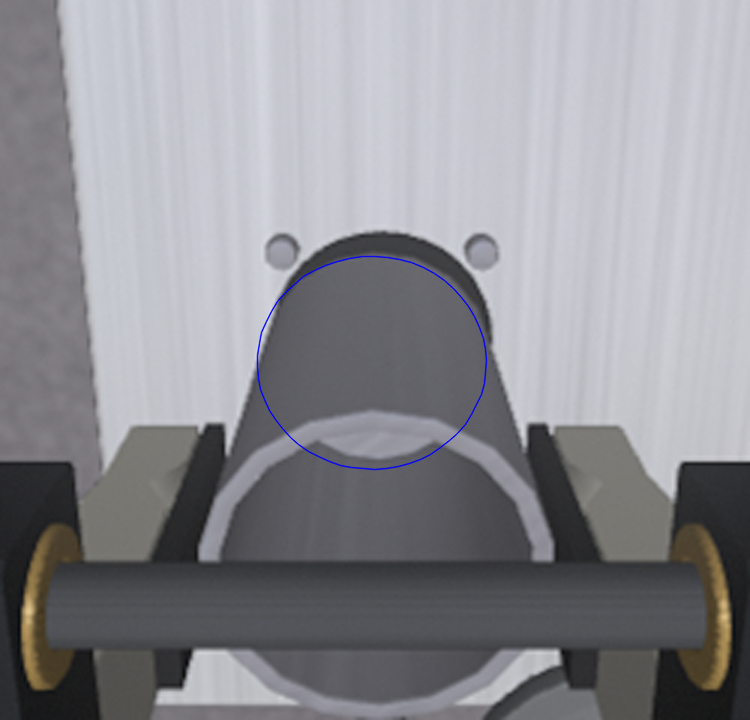

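```bash
python3 - <<'E'
from ov import *
cv2.imwrite('pics/z10.png',cv2.resize(cv2.imread('pics/w10.png')[165:225,275:375],None,fx=8,fy=8,interpolation=2))
d=np.array([np.sin(np.radians(-6.19)),-np.cos(np.radians(-6.19))])
p,R,s=pose()
a=bp('wrist',200+383/3,100+232/3,.055)[:2];b=bp('wrist',325,100+256/3,p[2]-.0542)[:2]
pl=bp('wrist',200+282/3,100+251/3,.064)[:2];pr=bp('wrist',200+482/3,100+251/3,.064)[:2]
print('spot',a-d*.0275,'cup',b-d*.027,np.linalg.norm(pl-pr),'pins',(pl+pr)/2-d*.02404)
E
```

```text
spot [0.57626331 0.12409754] cup [0.57824553 0.12459214] 0.04752383986687347 pins [0.57643594 0.1230343 ]
```

View pics/z10.png

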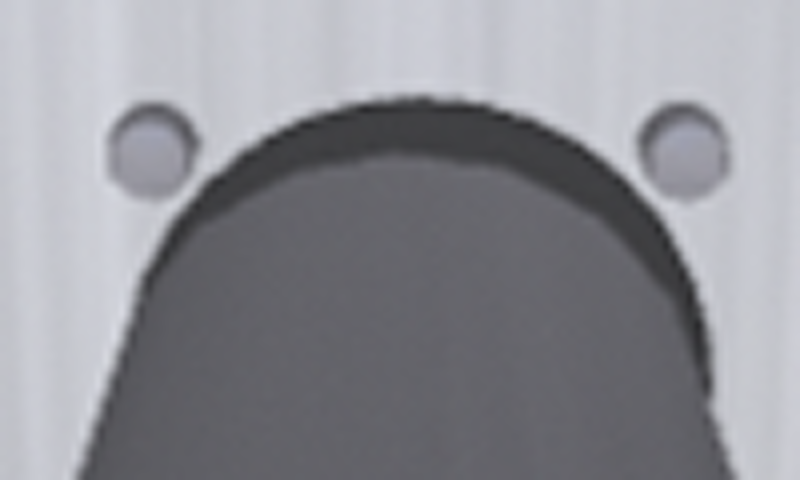

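Request:
{"api": "step_arm", "payload": {"deltas": [[0,0.003,0,2.2,0,4,-0.4],[0,0.001,0,0.5,0,5,-0.4],[0,0,0,0,0,0,-0.4]]}}

```text
time_s: 16.5
tcp_pos: [0.5763, 0.1246, 0.1186]
eef_rot: [179.9, 0.0, 173.8]
contact_force: [-0.1, 0.1, -1.6]
gripper_width: 0.0542
```

```bash
python3 - <<'E'
from ov import *
st()
i=r.capture('wrist')
cv2.imwrite('pics/z11.png',cv2.resize(i[165:225,275:375,::-1],None,fx=8,fy=8,interpolation=2))
E
```

```text
t16.5 [0.5763 0.1246 0.1186] [1.7991e+02 3.0000e-02 1.7377e+02] [-0.1  0.1 -1.6] [ 31.  18. -19.  -0. -54. -37.] 0.0542
```

View pics/z11.png

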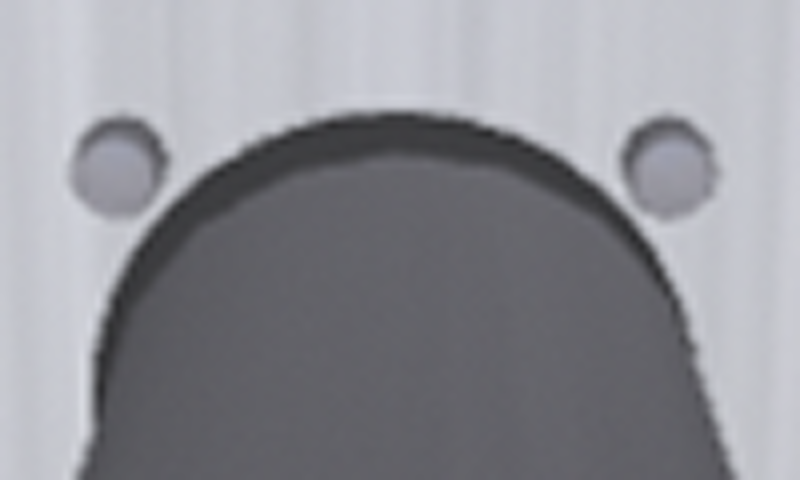

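Request:
{"api": "step_arm", "payload": {"deltas": [[0,0,0,-0.5,-0.7,4,-0.4],[0,0,0,0,0,4,-0.4],[0,0,0,0,0,3,-0.4],[0,0,0,0,0,0,-0.4]]}}

```text
time_s: 16.95
tcp_pos: [0.5779, 0.1244, 0.1095]
eef_rot: [179.9, 0.2, 173.8]
contact_force: [0.3, -0.6, -1.8]
gripper_width: 0.0543
```

Request:
{"api": "step_arm", "payload": {"deltas": [[0,0,0,0,0,2,-0.4],[0,0,0,0,0,0,-0.4]]}}

```text
time_s: 17.15
tcp_pos: [0.5783, 0.1248, 0.1097]
eef_rot: [179.8, 0.3, 173.9]
contact_force: [-0.0, 0.1, -1.8]
gripper_width: 0.0545
```

Request:
{"api": "step_arm", "payload": {"deltas": [[0,0,0,1,-0.5,3,-0.4],[0,0,0,0,0,2,-0.4],[0,0,0,0,0,0,-0.4]]}}

```text
time_s: 17.45
tcp_pos: [0.5789, 0.1251, 0.1097]
eef_rot: [179.7, 0.6, 174.0]
contact_force: [-0.6, -0.6, -1.6]
gripper_width: 0.054
```

```bash
python3 - <<'E'
from ov import *
st();s=r.get_state();print(s['joints'],s['joint_torque'],s['moment'],s['qd'])
i=r.capture('wrist');cv2.imwrite('pics/w12.png',i[...,::-1])
i=r.capture('scene');cv2.imwrite('pics/s12.png',cv2.resize(i[90:260,250:450,::-1],None,fx=3.5,fy=3.5))
i=r.capture('top');cv2.imwrite('pics/t12.png',cv2.resize(i[120:280,180:370,::-1],None,fx=3.5,fy=3.5));st()
E
```

```text
t17.4 [0.5789 0.1251 0.1097] [179.74   0.57 174.  ] [-0.6 -0.6 -1.6] [ 31.  18. -19.   0. -52. -37.] 0.054
[ 31.185291    18.24487292 -19.35620255   0.16854479 -51.7899595
 -37.28624399] [ 5.28511056e-02 -5.21863890e+01  2.57727742e+01  6.29919514e+00
 -2.02711774e-01 -5.46272466e-03] [-0.01964184  0.13036309 -0.0109336 ] [ 0.09229713 -0.57174304  0.17199377  0.13392472 -0.40899507  0.03613513]
t17.6 [0.5792 0.1253 0.1094] [179.73   0.58 174.  ] [-1.5  1.3  6.4] [ 31.  18. -19.   0. -52. -37.] 0.0543
```

View pics/w12.png

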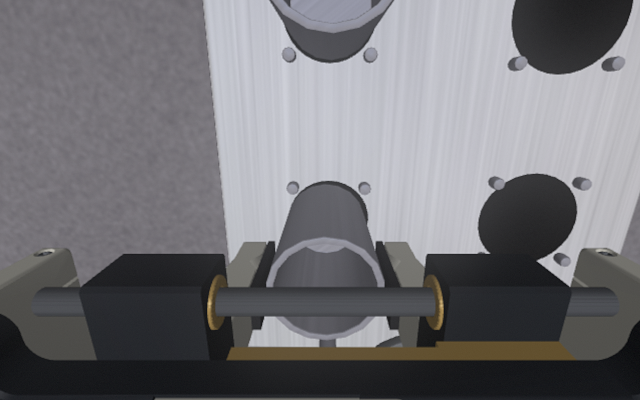

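View pics/s12.png

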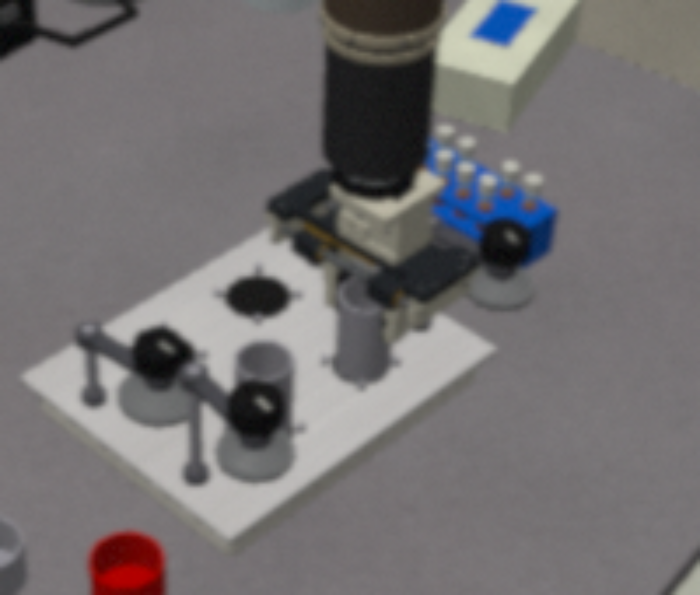

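View pics/t12.png

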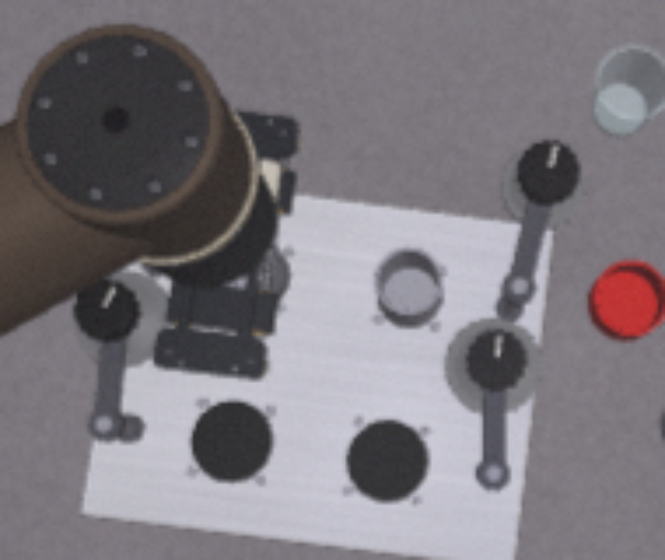

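Request:
{"api": "step_arm", "payload": {"deltas": [[0,0,0,0,0,0,1],[0,0,0,0,0,0,1],[0,0,0,0,0,0,1],[0,0,0,0,0,0,1],[0,0,0,0,0,-8,1],[0,0,0,0,0,-20,1],[0,0,0,0,0,-30,1],[0,0,0,0,0,-40,1],[0,0,0,0,0,-50,1],[0,0,0,0,0,-30,1]]}}

```text
time_s: 18.6
tcp_pos: [0.5752, 0.1228, 0.2887]
eef_rot: [-179.8, 0.0, 173.9]
contact_force: [1.1, 0.9, 0.4]
gripper_width: 0.0878
```

```bash
python3 - <<'E'
from ov import *
st()
i=r.capture('wrist');cv2.imwrite('pics/w13.png',i[...,::-1])
i=r.capture('scene');cv2.imwrite('pics/s13.png',cv2.resize(i[90:320,200:420,::-1],None,fx=2.6,fy=2.6))
E
```

```text
t18.6 [0.5752 0.1228 0.2887] [-179.85    0.    173.94] [1.1 0.9 0.4] [ 31.  10.  -5.   0. -75. -37.] 0.0878
```

View pics/w13.png

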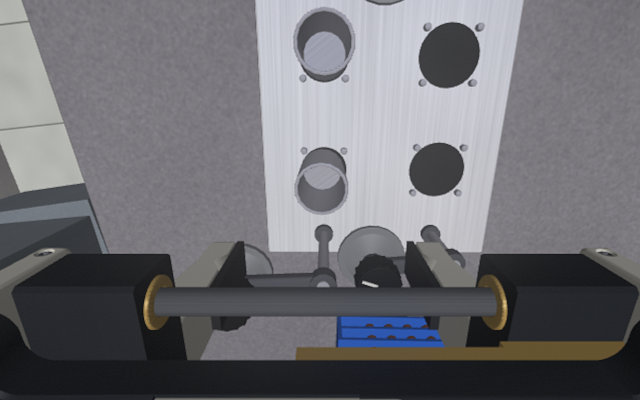

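View pics/s13.png

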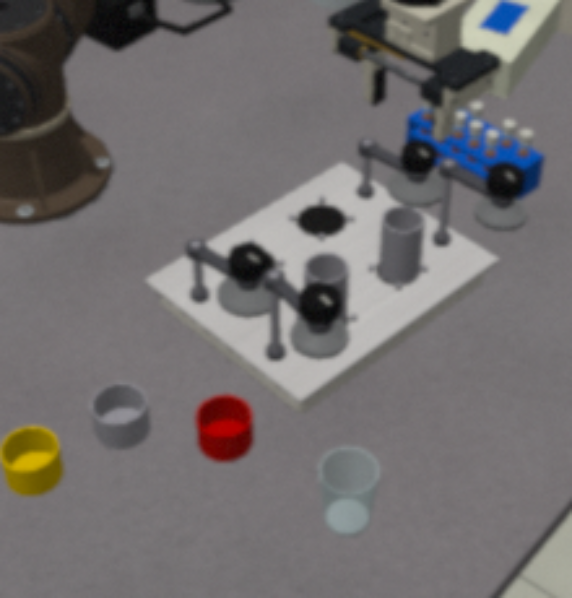

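```bash
python3 - <<'E'
from ov import *
plan([(.457,-.235,.27,173.8)],1,mm=40)
E
```

```text
10
[[-0.0, 0.0, 0.0, 8.1, -36.9, 2.0, 1.0], [-0.0, 0.0, 0.0, 8.1, -36.9, 2.0, 1.0], [-0.0, 0.0, 0.0, 8.1, -36.9, 2.0, 1.0], [-0.0, 0.0, 0.0, 8.1, -36.9, 2.0, 1.0], [-0.0, 0.0, 0.0, 8.1, -36.9, 2.0, 1.0], [-0.0, 0.0, 0.0, 8.1, -36.9, 2.0, 1.0], [-0.0, 0.0, 0.0, 8.1, -36.9, 2.0, 1.0], [-0.0, 0.0, 0.0, 8.0, -36.9, 2.0, 1.0], [-0.0, 0.0, 0.0, 8.0, -36.9, 2.0, 1.0], [-0.0, 0.0, 0.0, 8.0, -36.9, 2.0, 1.0]]
```

Request:
{"api": "step_arm", "payload": {"deltas": [[0,0,0,8,-37,0,1],[0,0,0,8,-37,2,1],[0,0,0,8,-37,2,1],[0,0,0,8,-37,2,1],[0,0,0,8,-37,2,1],[0,0,0,8,-37,2,1],[0,0,0,8,-37,2,1],[0,0,0,8,-37,2,1],[0,0,0,8,-37,2,1],[0,0,0,5,-20,2,1]]}}

```text
time_s: 19.7
tcp_pos: [0.4576, -0.229, 0.2735]
eef_rot: [179.9, 0.4, 174.3]
contact_force: [-0.6, -0.1, -0.3]
gripper_width: 0.0875
```

Request:
{"api": "step_arm", "payload": {"deltas": [[0,0,0,0,0,5,1],[0,0,0,0,0,0,1]]}}

```text
time_s: 19.9
tcp_pos: [0.4558, -0.2313, 0.268]
eef_rot: [179.9, 0.4, 174.0]
contact_force: [-0.2, 0.9, 0.4]
gripper_width: 0.0875
```

```bash
python3 - <<'E'
from ov import *
st()
k=K('wrist');i=r.capture('wrist');cv2.imwrite('pics/w14.png',i[...,::-1])
N=(.4583,-.2605)
ovl('wrist',i,[(N,.046,.033,G)],160,40,320,220,2.4,'pics/o14.png',k)
E
```

```text
t19.9 [ 0.4558 -0.2313  0.268 ] [179.89   0.36 174.04] [-0.2  0.9  0.4] [ -5.   3. -16.  -0. -70.  -1.] 0.0875
```

View pics/o14.png

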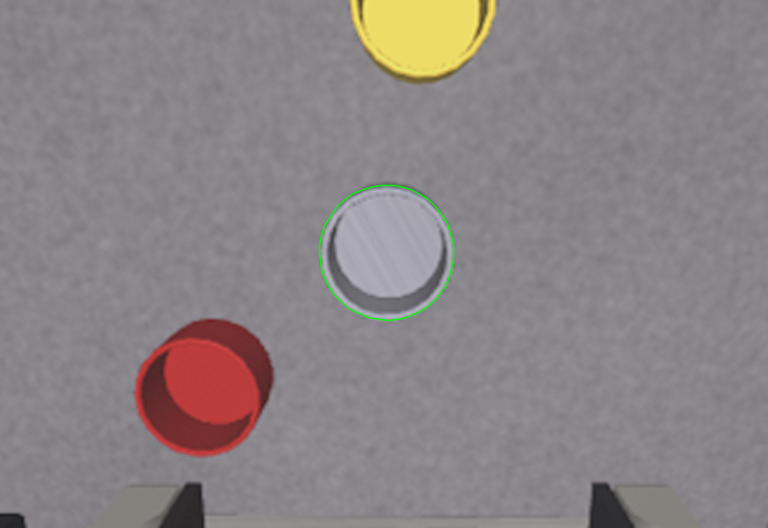

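Request:
{"api": "step_arm", "payload": {"deltas": [[0,0.006,0.003,-3,-29,10,1],[0,0,0,0,0,25,1],[0,0,0,0,0,30,1],[0,0,0,0,0,30,1],[0,0,0,0,0,30,1],[0,0,0,0,0,25,1],[0,0,0,0,0,20,1],[0,0,0,0,0,10,1],[0,0,0,0,0,0,1]]}}

```text
time_s: 20.85
tcp_pos: [0.4637, -0.2542, 0.0859]
eef_rot: [180.0, 0.4, 174.6]
contact_force: [-0.1, 0.5, -0.3]
gripper_width: 0.0874
```

```bash
python3 - <<'E'
from ov import *
st()
plan([(.4583,-.2605,.07,173.8),(.4583,-.2605,.015,173.8)],1,mm=15)
E
```

```text
t20.9 [ 0.4637 -0.2542  0.0859] [179.98   0.43 174.62] [-0.1  0.5 -0.3] [ -7.  15. -29.  -0. -46.   2.] 0.0874
6
[[0.0, 0.004, 0.007, 2.5, -3.4, 7.9, 1.0], [0.0, 0.004, 0.007, 2.4, -3.4, 7.9, 1.0], [0.0, 0.0, 0.0, 0.0, -0.0, 13.8, 1.0], [0.0, 0.0, 0.0, 0.0, -0.0, 13.8, 1.0], [0.0, 0.0, 0.0, 0.0, -0.0, 13.8, 1.0], [0.0, 0.0, 0.0, 0.0, -0.0, 13.8, 1.0]]
```

Request:
{"api": "step_arm", "payload": {"deltas": [[0,0.007,0.014,5,-6.8,6,1],[0,0,0,0,0,8,1],[0,0,0,1,0,10,1],[0,0,0,0,0,0,1]]}}

```text
time_s: 21.25
tcp_pos: [0.4591, -0.2608, 0.0628]
eef_rot: [-180.0, 0.3, 173.8]
contact_force: [-0.4, 0.3, -0.1]
gripper_width: 0.0875
```

```bash
python3 - <<'E'
from ov import *
st()
k=K('wrist');i=r.capture('wrist');cv2.imwrite('pics/w15.png',i[...,::-1])
p,R,s=pose()
ovl('wrist',i,[((.4583,-.2605),.046,.033,G),(p,.046,.033,Y)],160,80,320,260,2.4,'pics/o15.png',k)
plan([(.4583,-.2605,.015,173.8)],1,mm=15)
E
```

```text
t21.2 [ 0.4591 -0.2608  0.0628] [-179.99    0.26  173.83] [-0.4  0.3 -0.1] [ -8.  16. -30.   0. -43.   2.] 0.0875
4
[[-0.0, 0.001, 0.0, 0.4, 0.1, 12.1, 1.0], [-0.0, 0.001, 0.0, 0.4, 0.1, 12.1, 1.0], [-0.0, 0.001, 0.0, 0.4, 0.1, 12.1, 1.0], [-0.0, 0.001, 0.0, 0.4, 0.1, 12.1, 1.0]]
```

View pics/o15.png

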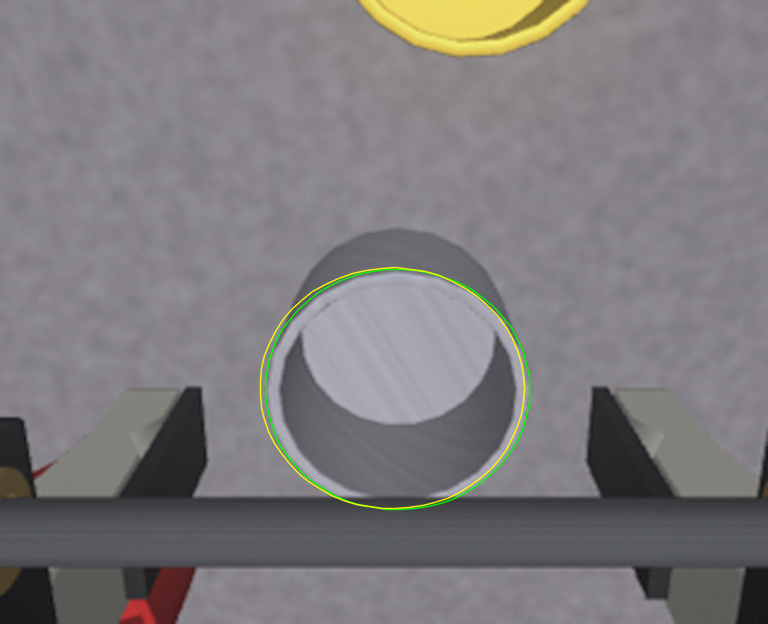

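Request:
{"api": "step_arm", "payload": {"deltas": [[0,0.001,0,1,0.5,12,1],[0,0.001,0,1,0,12,1],[0,0.001,0,1,0,10,1],[0,0,0,0.5,0,7,1],[0,0,0,0,0,0,1]]}}

```text
time_s: 21.8
tcp_pos: [0.4563, -0.2602, 0.0194]
eef_rot: [-180.0, 0.2, 173.8]
contact_force: [0.0, -0.2, -0.2]
gripper_width: 0.0874
```

```bash
python3 - <<'E'
from ov import *
st()
plan([(.4583,-.2600,.015,173.8)],1,mm=15)
E
```

```text
t21.8 [ 0.4563 -0.2602  0.0194] [-1.7996e+02  1.7000e-01  1.7384e+02] [ 0.  -0.2 -0.2] [ -8.  20. -32.   0. -37.   2.] 0.0874
1
[[-0.001, 0.003, 0.001, -2.0, 0.4, 4.4, 1.0]]
```

Request:
{"api": "step_arm", "payload": {"deltas": [[0,0.003,0,-1.5,0.3,3.5,1],[0,0,0,0,0,0,1],[0,0,0,0,0,0,0.1],[0,0,0,0,0,0,0.1],[0,0,0,0,0,0,0.1],[0,0,0,0,0,0,0.1],[0,0,0,0,0,0,0.1]]}}

```text
time_s: 22.5
tcp_pos: [0.4587, -0.2602, 0.0163]
eef_rot: [-179.9, 0.1, 173.9]
contact_force: [0.2, -0.4, -0.8]
gripper_width: 0.065
```

Request:
{"api": "step_arm", "payload": {"deltas": [[0,0,0,0,0,-10,-0.1],[0,0,0,0,0,-25,-0.1],[0,0,0,0,0,-35,-0.1],[0,0,0,0,0,-40,-0.1],[0,0,0,0,0,-45,-0.1],[0,0,0,0,0,-45,-0.1],[0,0,0,0,0,-45,-0.1],[0,0,0,0,0,-20,-0.1],[0,0,0,0,0,0,-0.1]]}}

```text
time_s: 23.4
tcp_pos: [0.4547, -0.2597, 0.2969]
eef_rot: [-179.9, -0.1, 173.8]
contact_force: [-0.0, -0.1, -1.4]
gripper_width: 0.0651
```

```bash
python3 - <<'E'
from ov import *
st()
i=r.capture('wrist')
p,R,s=pose();k=K('wrist')
ovl('wrist',i,[(p,p[2]+.0297,.033,G),(p,p[2]-.0163,.033,Y)],230,150,190,220,3,'pics/o16.png',k)
plan([(.437,.1385,.29,173.8)],-0.1,mm=40)
E
```

```text
t23.4 [ 0.4547 -0.2597  0.2969] [-1.7994e+02 -7.0000e-02  1.7381e+02] [-0.  -0.1 -1.4] [ -8.   4. -12.   0. -75.   2.] 0.0651
10
[[-0.0, -0.0, -0.0, 6.0, 39.4, 0.6, -0.1], [-0.0, -0.0, -0.0, 6.0, 39.4, 0.6, -0.1], [-0.0, -0.0, -0.0, 6.0, 39.4, 0.6, -0.1], [-0.0, -0.0, -0.0, 6.0, 39.4, 0.6, -0.1], [-0.0, -0.0, -0.0, 6.0, 39.4, 0.6, -0.1], [-0.0, -0.0, -0.0, 6.0, 39.4, 0.6, -0.1], [-0.0, -0.0, -0.0, 6.0, 39.4, 0.6, -0.1], [-0.0, -0.0, -0.0, 6.0, 39.4, 0.6, -0.1], [-0.0, -0.0, -0.0, 6.0, 39.4, 0.6, -0.1], [-0.0, -0.0, -0.0, 6.0, 39.4, 0.6, -0.1]]
```

View pics/o16.png

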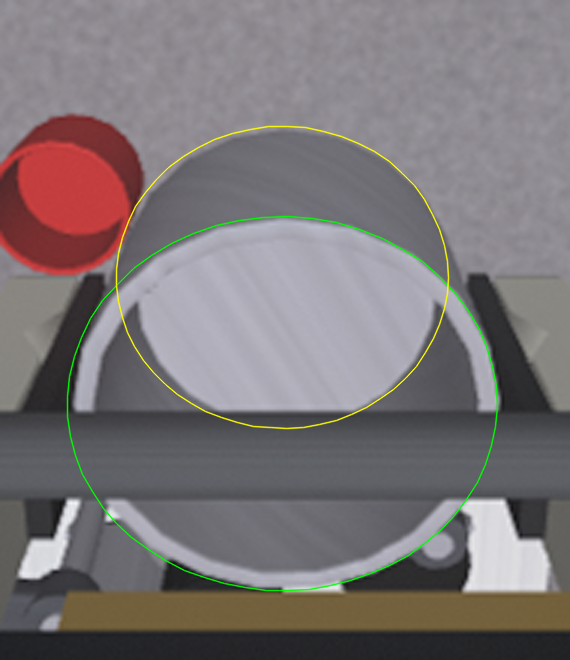

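Request:
{"api": "step_arm", "payload": {"deltas": [[0,0,0,6,25,0,-0.1],[0,0,0,4,39,0,-0.1],[0,0,0,4,39,-1,-0.1],[0,0,0,4,39,-1,-0.1],[0,0,0,4,39,-1,-0.1],[0,0,0,4,39,-1,-0.1],[0,0,0,4,39,-1,-0.1],[0,0,0,4,39,-1,-0.1],[0,0,0,4,39,-1,-0.1],[0,0,0,4,39,-1,-0.1]]}}

```text
time_s: 24.45
tcp_pos: [0.4435, 0.1276, 0.289]
eef_rot: [-179.7, -1.5, 173.2]
contact_force: [2.1, 0.2, -1.6]
gripper_width: 0.0651
```

Request:
{"api": "step_arm", "payload": {"deltas": [[0,0,0,0,12,-1,-0.1],[0,0,0,0,0,0,-0.1],[0,0,0,0,0,0,-0.1]]}}

```text
time_s: 24.75
tcp_pos: [0.4425, 0.1427, 0.2856]
eef_rot: [-179.4, -1.8, 173.5]
contact_force: [0.6, -1.0, -1.4]
gripper_width: 0.0651
```

```bash
python3 - <<'E'
from ov import *
st()
plan([(.4373,.1387,.29,173.8)],-0.1,mm=40)
E
```

```text
t24.8 [0.4425 0.1427 0.2856] [-179.42   -1.84  173.53] [ 0.6 -1.  -1.4] [ 41.  -1. -17.  -1. -75. -48.] 0.0651
1
[[-0.01, -0.032, -0.004, 4.8, -4.6, -4.2, -0.1]]
```

Request:
{"api": "step_arm", "payload": {"deltas": [[-0.01,-0.032,-0.004,4.8,-4.6,0,-0.1],[0,0,0,0,0,15,-0.1],[0,0,0,0,0,25,-0.1],[0,0,0,0,0,30,-0.1],[0,0,0,0,0,30,-0.1],[0,0,0,0,0,30,-0.1],[0,0,0,0,0,25,-0.1],[0,0,0,0,0,15,-0.1],[0,0,0,0,0,0,-0.1]]}}

```text
time_s: 25.65
tcp_pos: [0.4345, 0.1249, 0.1077]
eef_rot: [-179.8, -0.1, 173.0]
contact_force: [0.6, -0.0, -1.4]
gripper_width: 0.0652
```

```bash
python3 - <<'E'
from ov import *
st()
plan([(.4373,.1387,.1,173.8)],-0.1,mm=40)
E
```

```text
t25.6 [0.4345 0.1249 0.1077] [-1.7983e+02 -1.0000e-01  1.7302e+02] [ 0.6 -0.  -1.4] [ 41.   6. -36.   0. -48. -48.] 0.0652
1
[[-0.003, -0.002, -0.014, -1.1, 14.1, 7.6, -0.1]]
```

Request:
{"api": "step_arm", "payload": {"deltas": [[-0.003,-0.002,-0.014,-1.1,14,0,-0.1],[0,0,0,0,0,4,-0.1],[0,0,0,0,0,8,-0.1],[0,0,0,0,0,5,-0.1],[0,0,0,0,0,0,-0.1]]}}

```text
time_s: 26.15
tcp_pos: [0.4389, 0.1382, 0.0918]
eef_rot: [179.9, 0.2, 173.7]
contact_force: [0.3, 1.2, -1.4]
gripper_width: 0.0651
```

```bash
python3 - <<'E'
from ov import *
st()
k=K('wrist');i=r.capture('wrist');cv2.imwrite('pics/w17.png',i[...,::-1])
cv2.imwrite('pics/z17.png',cv2.resize(i[140:260,245:405,::-1],None,fx=5,fy=5,interpolation=2))
plan([(.4373,.1387,.085,173.8)],-0.1,mm=40)
E
```

```text
t26.1 [0.4389 0.1382 0.0918] [1.7988e+02 1.7000e-01 1.7375e+02] [ 0.3  1.2 -1.4] [ 42.   8. -36.   0. -45. -48.] 0.0651
1
[[0.002, 0.003, -0.001, 1.7, 0.3, 7.1, -0.1]]
```

View pics/z17.png

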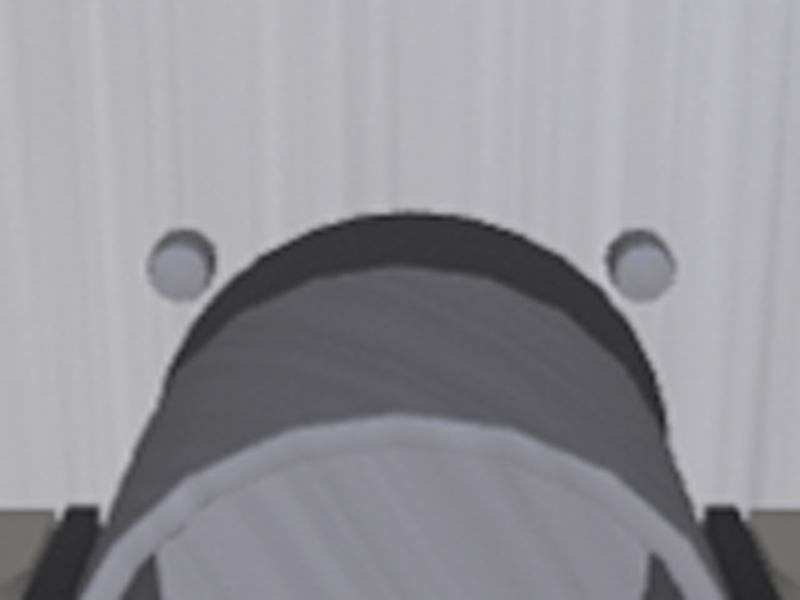

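```bash
python3 - <<'E'
from ov import *
d=np.array([np.sin(np.radians(-6.19)),-np.cos(np.radians(-6.19))])
p,R,s=pose();g=lambda x,y,z:bp('wrist',245+(x-2)/5,140+(y-2)/5,z)[:2]
b=g(402,268,p[2]-.0163);pl=g(182,268,.064);pr=g(640,268,.064)
sp=np.linalg.norm(pl-pr);print(sp,p,'cup',b-d*.033,'pins',(pl+pr)/2-d*.0283,'spot-top',g(410,212,.055)-d*.033)
E
```

```text
0.05546242973447011 [0.43897473 0.1382271  0.09210446] cup [0.4384414  0.13913896] pins [0.43727694 0.13811326] spot-top [0.43738004 0.13817265]
```

Request:
{"api": "step_arm", "payload": {"deltas": [[0.001,0.002,0,1.4,-0.8,4,-0.1],[0,0,0,0.4,0,5,-0.1],[0,0,0,0,0,0,-0.1]]}}

```text
time_s: 26.5
tcp_pos: [0.4371, 0.1377, 0.0828]
eef_rot: [179.9, 0.1, 173.8]
contact_force: [0.0, -0.3, -1.3]
gripper_width: 0.0653
```

```bash
python3 - <<'E'
from ov import *
st()
i=r.capture('wrist')
cv2.imwrite('pics/z18.png',cv2.resize(i[140:260,245:405,::-1],None,fx=5,fy=5,interpolation=2))
E
```

```text
t26.5 [0.4371 0.1377 0.0828] [1.7990e+02 9.0000e-02 1.7375e+02] [ 0.  -0.3 -1.3] [ 42.   9. -37.   0. -44. -48.] 0.0653
```

View pics/z18.png

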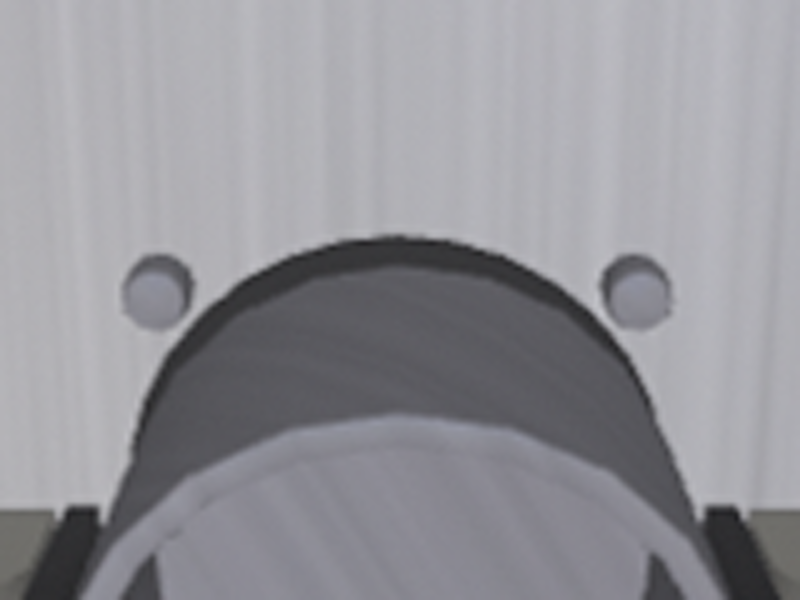

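Well centred; lowering.

Request:
{"api": "step_arm", "payload": {"deltas": [[0,0,0,0.3,0,4,-0.1],[0,0,0,0.3,0,4,-0.1],[0,0,0,0.2,0,3.5,-0.1],[0,0,0,0,0,0,-0.1]]}}

```text
time_s: 26.95
tcp_pos: [0.4369, 0.1383, 0.0712]
eef_rot: [179.9, 0.2, 173.8]
contact_force: [-1.5, -0.5, 2.6]
gripper_width: 0.065
```

Contact at the expected 71 mm. Releasing.

Request:
{"api": "step_arm", "payload": {"deltas": [[0,0,0,0,0,0,1],[0,0,0,0,0,0,1],[0,0,0,0,0,0,1],[0,0,0,0,0,-8,1],[0,0,0,0,0,-20,1],[0,0,0,0,0,-30,1],[0,0,0,0,0,-40,1],[0,0,0,0,0,-50,1],[0,0,0,0,0,-50,1],[0,0,0,0,0,-30,1]]}}

```text
time_s: 27.95
tcp_pos: [0.4339, 0.1354, 0.3055]
eef_rot: [-179.8, -0.1, 173.8]
contact_force: [0.2, 0.8, 0.2]
gripper_width: 0.0877
```

```bash
python3 - <<'E'
from ov import *
st()
i=r.capture('wrist');cv2.imwrite('pics/w19.png',i[...,::-1])
i=r.capture('scene');cv2.imwrite('pics/s19.png',cv2.resize(i[90:320,200:420,::-1],None,fx=2.6,fy=2.6))
i=r.capture('top');cv2.imwrite('pics/t19.png',i[...,::-1]);cv2.imwrite('pics/t19z.png',cv2.resize(i[130:290,190:360,::-1],None,fx=4,fy=4))
# cap geometry
a0=np.radians(-6.19);c,s=np.cos(a0),np.sin(a0);Rm=np.array([[c,-s],[s,c]]);O=np.array([.5002,.068])
for n,sx,sy,sg,h in(('wa',-.07,.065,1,.106),('wb',-.07,-.065,-1,.106),('ta',.07,.065,1,.148),('tb',.07,-.065,-1,.148)):
    post=np.array([sx,sy+sg*.085]);
    for q in(1.75,0):
        d=np.array([0,-sg*.085]);A=sg*q;Rq=np.array([[np.cos(A),-np.sin(A)],[np.sin(A),np.cos(A)]])
        k=O+Rm@(post+Rq@d);z=.055+h;print(n,q,k.round(4),z,'top px',pj('top',[*k,z+.013]).round(1),'post',(O+Rm@post).round(4))
E
```

```text
t27.9 [0.4339 0.1354 0.3055] [-1.7980e+02 -1.3000e-01  1.7377e+02] [0.2 0.8 0.2] [ 42.  -3. -18.   0. -76. -49.] 0.0877
wa 1.75 [0.5316 0.2307] 0.161 top px [205.5 207.6] post [0.4468 0.2247]
wa 0 [0.4376 0.1402] 0.161 top px [238.7 244.4] post [0.4468 0.2247]
wb 1.75 [ 0.496  -0.0977] 0.161 top px [330.8 223.6] post [ 0.4144 -0.0736]
wb 0 [0.4236 0.0109] 0.161 top px [288.6 250.7] post [ 0.4144 -0.0736]
ta 1.75 [0.6708 0.2156] 0.20299999999999999 top px [210.4 151.7] post [0.586  0.2096]
ta 0 [0.5768 0.1251] 0.20299999999999999 top px [244.4 188.6] post [0.586  0.2096]
tb 1.75 [ 0.6351 -0.1128] 0.20299999999999999 top px [338.4 168.3] post [ 0.5536 -0.0887]
tb 0 [ 0.5628 -0.0042] 0.20299999999999999 top px [295.4 195.2] post [ 0.5536 -0.0887]
```

View pics/s19.png

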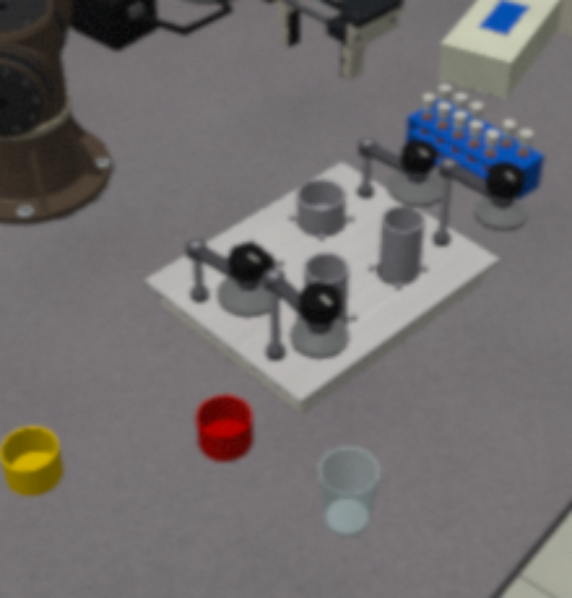

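View pics/t19z.png

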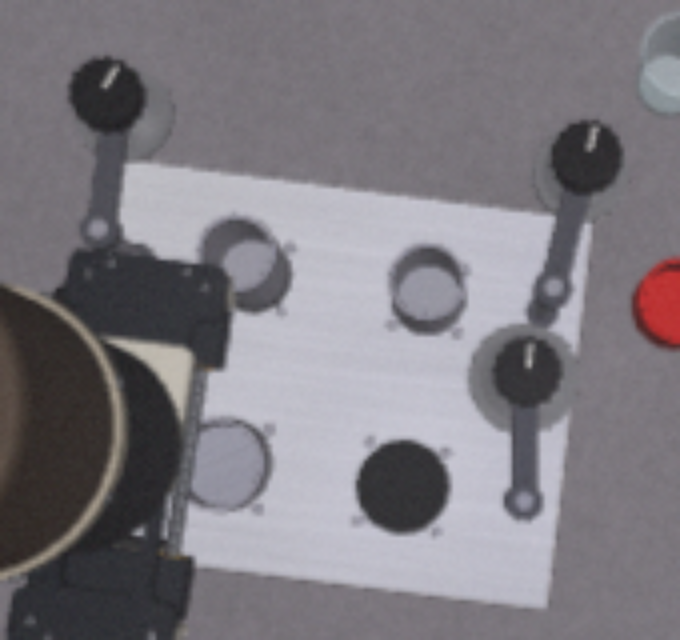

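View pics/w19.png

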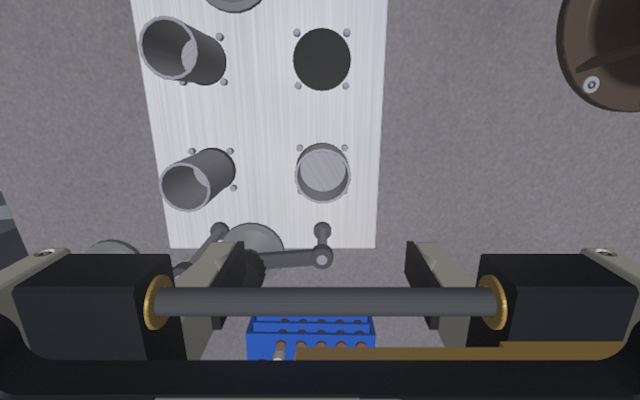

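```bash
cat > caps.py <<'E'
from ov import *
a0=np.radians(-6.19);c,s=np.cos(a0),np.sin(a0);Rm=np.array([[c,-s],[s,c]]);O=np.array([.5002,.068])
CAP={'wa':(-.07,.065,1,.161),'wb':(-.07,-.065,-1,.161),'ta':(.07,.065,1,.203),'tb':(.07,-.065,-1,.203)}
def knob(n,q,dz=0):
    sx,sy,sg,z=CAP[n];post=np.array([sx,sy+sg*.085]);A=sg*q
    d=np.array([0,-sg*.085]);Rq=np.array([[np.cos(A),-np.sin(A)],[np.sin(A),np.cos(A)]])
    k=O+Rm@(post+Rq@d);return np.array([*k,z+dz])
E
python3 - <<'E'
from caps import *
from scipy.optimize import least_squares
t=cv2.imread('pics/top0.png')
g=cv2.cvtColor(t,cv2.COLOR_BGR2GRAY)
# knob blob: very dark
for n,(u,v) in {'wa':(211,208),'wb':(322,222),'ta':(217,153),'tb':(337,169)}.items():
    m=np.zeros_like(g);cv2.circle(m,(u,v),13,255,-1)
    b=((g<55)&(m>0)).astype(np.uint8);k,l,st_,ce=cv2.connectedComponentsWithStats(b);j=1+np.argmax(st_[1:,4])
    x,y,w,h=st_[j,:4];ctr=np.array([x+(w-1)/2,y+(h-1)/2])
    for dz in (0,-.008):
        q=least_squares(lambda p:pj('top',knob(n,p[0],dz)+[0,0,.013])-ctr,[1.5])
        print(n,ctr,w,h,dz,q.x.round(3),q.fun.round(2),knob(n,q.x[0],dz).round(4))
E
```

```text
wa [210.  208.5] 19 18 0 [1.61] [ 0.07 -0.77] [0.5316 0.2188 0.161 ]
wa [210.  208.5] 19 18 -0.008 [1.634] [ 0.03 -0.44] [0.5317 0.2209 0.153 ]
wb [321. 223.] 15 17 0 [1.444] [-0.   -0.92] [ 0.4994 -0.072   0.161 ]
wb [321. 223.] 15 17 -0.008 [1.448] [ 0.   -0.65] [ 0.4994 -0.0724  0.153 ]
ta [216.5 154. ] 18 19 0 [1.559] [ 0.28 -1.99] [0.6704 0.1994 0.203 ]
ta [216.5 154. ] 18 19 -0.008 [1.584] [ 0.14 -1.24] [0.6706 0.2016 0.195 ]
tb [336.  169.5] 17 18 0 [1.69] [ 0.44 -1.77] [ 0.6364 -0.1078  0.203 ]
tb [336.  169.5] 17 18 -0.008 [1.693] [ 0.26 -1.03] [ 0.6364 -0.1081  0.195 ]
```

```bash
python3 - <<'E'
from ov import *
plan([(.5316,.219,.27,-94)],1,mm=40,deg=8)
E
```

```text
12
[[-0.0, -0.0, -0.134, -7.3, 7.8, 2.8, 1.0], [-0.0, -0.0, -0.134, -8.3, 6.7, 2.8, 1.0], [-0.0, -0.0, -0.134, -9.1, 5.6, 2.8, 1.0], [-0.0, -0.0, -0.134, -9.8, 4.3, 2.8, 1.0], [-0.0, -0.0, -0.134, -10.3, 2.9, 2.8, 1.0], [-0.0, -0.0, -0.134, -10.6, 1.5, 2.8, 1.0], [-0.0, -0.0, -0.134, -10.7, 0.1, 2.8, 1.0], [-0.0, -0.0, -0.134, -10.6, -1.3, 2.8, 1.0], [-0.0, -0.0, -0.134, -10.3, -2.7, 2.8, 1.0], [-0.0, -0.0, -0.134, -9.9, -4.1, 2.8, 1.0]]
[[-0.0, -0.0, -0.134, -9.2, -5.4, 2.8, 1.0], [-0.0, -0.0, -0.134, -8.4, -6.6, 2.8, 1.0]]
```

Request:
{"api": "step_arm", "payload": {"deltas": [[0,0,-0.134,-7.3,7.8,3,1],[0,0,-0.134,-8.3,6.7,3,1],[0,0,-0.134,-9.1,5.6,3,1],[0,0,-0.134,-9.8,4.3,3,1],[0,0,-0.134,-10.3,2.9,3,1],[0,0,-0.134,-10.6,1.5,3,1],[0,0,-0.134,-10.7,0,3,1],[0,0,-0.134,-10.6,-1.3,3,1],[0,0,-0.134,-10.3,-2.7,3,1],[0,0,-0.134,-9.9,-4.1,3,1]]}}

```text
time_s: 29.1
tcp_pos: [0.5103, 0.2049, 0.2654]
eef_rot: [179.3, -0.7, -106.6]
contact_force: [-0.9, 0.2, 0.2]
gripper_width: 0.0878
```

Request:
{"api": "step_arm", "payload": {"deltas": [[0,0,-0.134,-9.2,-5.4,3,1],[0,0,-0.134,-8.4,-6.6,3,1],[0,0,0,0,0,0,1]]}}

```text
time_s: 29.4
tcp_pos: [0.5249, 0.2192, 0.2548]
eef_rot: [178.8, -0.7, -90.5]
contact_force: [-1.0, -0.8, -0.3]
gripper_width: 0.0873
```

```bash
python3 - <<'E'
from caps import *
st()
k=K('wrist');i=r.capture('wrist');cv2.imwrite('pics/w20.png',i[...,::-1])
P=knob('wa',1.61)
ovl('wrist',i,[(P,.174,.022,G),(P,.108,.039,Y)],0,0,640,400,1.25,'pics/o20.png',k)
plan([(.5316,.219,.24,-94)],1,mm=40,deg=8)
E
```

```text
t29.4 [0.5249 0.2192 0.2548] [178.81  -0.72 -90.45] [-1.  -0.8 -0.3] [ 42.  10.  -9.  -0. -72.  47.] 0.0873
1
[[0.02, -0.013, 0.057, -0.5, -7.4, 14.9, 1.0]]
```

View pics/o20.png

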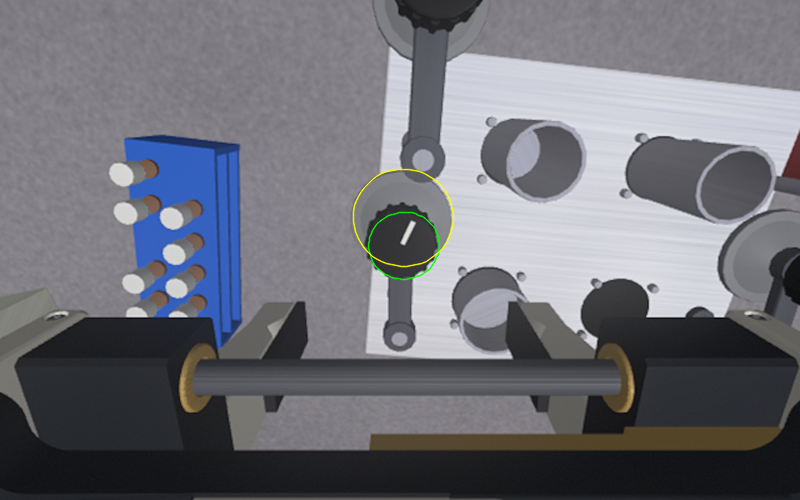

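Request:
{"api": "step_arm", "payload": {"deltas": [[0.02,-0.013,0.057,-0.5,-7.8,8,0.6],[0,0,0,0,0,12,0.6],[0,0,0,0,0,15,0.6],[0,0,0,0,0,15,0.6],[0,0,0,0,0,8,0.6],[0,0,0,0,0,0,0.6]]}}

```text
time_s: 30.05
tcp_pos: [0.5285, 0.2162, 0.1933]
eef_rot: [179.8, -0.2, -94.9]
contact_force: [0.2, -0.6, -0.4]
gripper_width: 0.0698
```

```bash
python3 - <<'E'
from caps import *
st()
k=K('wrist');i=r.capture('wrist');cv2.imwrite('pics/w21.png',i[...,::-1])
P=knob('wa',1.61)
ovl('wrist',i,[(P,.174,.022,G)],150,80,350,280,2.2,'pics/o21.png',k)
plan([(.532,.219,.151,-94)],.6,mm=15,deg=8)
E
```

```text
t30.1 [0.5285 0.2162 0.1933] [ 1.7978e+02 -1.5000e-01 -9.4880e+01] [ 0.2 -0.6 -0.4] [ 42.  12. -15.  -0. -63.  43.] 0.0698
3
[[0.001, -0.001, -0.005, -1.0, -1.0, 14.3, 0.6], [0.001, -0.001, -0.005, -1.0, -1.0, 14.3, 0.6], [0.001, -0.001, -0.005, -1.0, -1.0, 14.3, 0.6]]
```

View pics/o21.png

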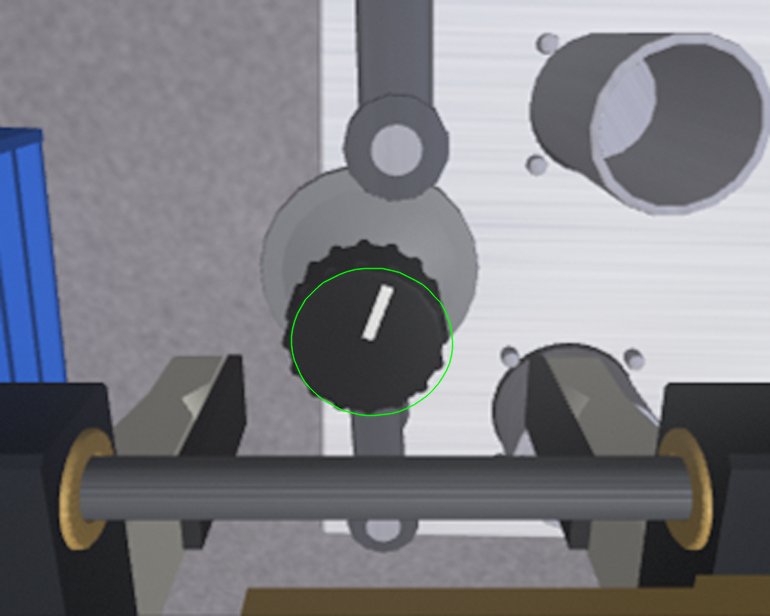

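Request:
{"api": "step_arm", "payload": {"deltas": [[0.002,-0.002,-0.012,-3.5,-3,6,0.6],[0,0,0,-0.5,0,14,0.6],[0,0,0,-0.3,0,14,0.6],[0,0,0,0,0,7,0.6],[0,0,0,0,0,0,0.6]]}}

```text
time_s: 30.6
tcp_pos: [0.5344, 0.2223, 0.1542]
eef_rot: [-179.8, 0.2, -94.0]
contact_force: [0.9, -0.0, -0.7]
gripper_width: 0.0703
```

```bash
python3 - <<'E'
from caps import *
st()
k=K('wrist');i=r.capture('wrist');cv2.imwrite('pics/w22.png',i[150:350,200:450,::-1].repeat(3,0).repeat(3,1))
plan([(.532,.219,.151,-94)],.6,mm=15,deg=8)
E
```

```text
t30.6 [0.5344 0.2223 0.1542] [-179.8     0.21  -94.05] [ 0.9 -0.  -0.7] [ 42.  15. -18.   0. -57.  44.] 0.0703
1
[[-0.004, 0.004, -0.001, 3.6, 2.4, 3.7, 0.6]]
```

View pics/w22.png

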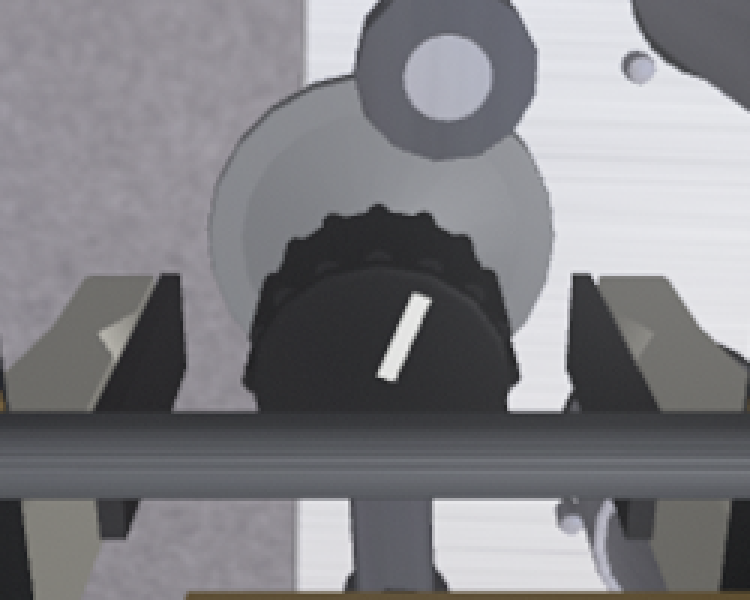

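Request:
{"api": "step_arm", "payload": {"deltas": [[-0.004,0.004,0,0.5,2,3,0.6],[0,0,0,0,0,0,0.6],[0,0,0,0,0,0,-0.4],[0,0,0,0,0,0,-0.4],[0,0,0,0,0,0,-0.4],[0,0,0,0,0,0,-0.4]], "squeeze": 20}}

```text
time_s: 31.25
tcp_pos: [0.5337, 0.2227, 0.154]
eef_rot: [-179.8, 0.1, -94.0]
contact_force: [-0.4, -2.3, 0.1]
gripper_width: 0.0435
```

```bash
python3 - <<'E'
from caps import *
st()
i=r.capture('wrist');cv2.imwrite('pics/w23.png',i[150:350,200:450,::-1].repeat(3,0).repeat(3,1))
p,R,s=pose();post=np.array([.4468,.2247]);v=p[:2]-post;print(np.hypot(*v),np.degrees(np.arctan2(v[1],v[0])))
E
```

```text
t31.2 [0.5337 0.2227 0.154 ] [-1.7984e+02  9.0000e-02 -9.4010e+01] [-0.4 -2.3  0.1] [ 42.  15. -18.   0. -57.  44.] 0.0435
0.08694343197808618 -1.3696339807428581
```

View pics/w23.png

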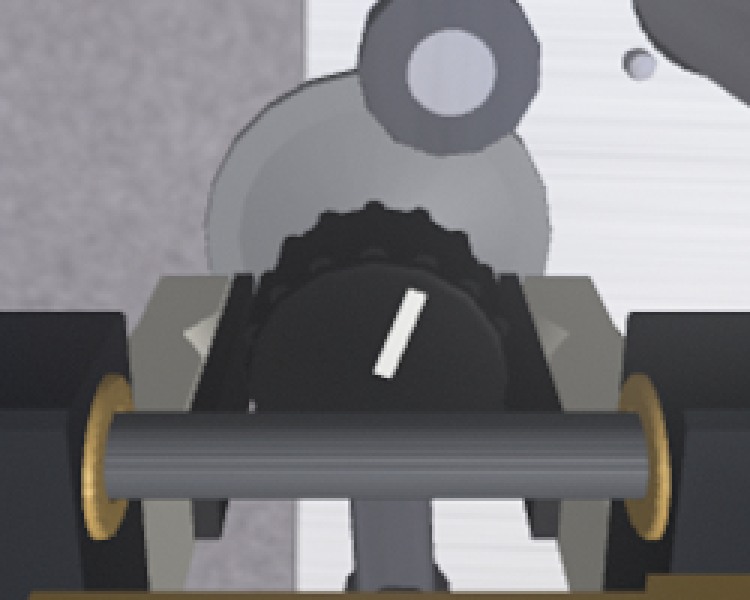

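Request:
{"api": "step_arm", "payload": {"deltas": [[0,0,0.14,11.9,0,0,-0.4],[0,0,0.14,11.9,0,0,-0.4],[0,0,0.14,11.9,0,0,-0.4],[0,0,0,0,0,0,-0.4]]}}

```text
time_s: 31.7
tcp_pos: [0.5262, 0.1883, 0.154]
eef_rot: [-179.9, 0.3, -118.8]
contact_force: [-0.6, -1.3, -1.1]
gripper_width: 0.0434
```

```bash
cat >> caps.py <<'E'
def chk(n,off=(-.0004,-.0018)):
    sx,sy,sg,z=CAP[n];post=O+Rm@np.array([sx,sy+sg*.085])+np.array(off)
    p,R,s_=pose();v=p[:2]-post;A=np.degrees(np.arctan2(v[1],v[0]))
    q=((A+6.19)+90*sg+180)%360-180
    yaw=s_['eef_rot'][2]
    st();print('rad %.1f mm  q=%.1f deg  yaw-arm=%.1f  Mz %.2f'%(np.hypot(*v)*1000,q*sg,(yaw-A+180)%360-180,s_['moment'][2]))
E
python3 - <<'E'
from caps import *
chk('wa')
E
```

```text
t31.7 [0.5262 0.1883 0.154 ] [-179.91    0.26 -118.84] [-0.6 -1.3 -1.1] [ 40.  13. -20.  -0. -57.  21.] 0.0434
rad 86.9 mm  q=72.8 deg  yaw-arm=-95.4  Mz -0.08
```

Request:
{"api": "step_arm", "payload": {"deltas": [[0,0,0.135,11.9,0,0,-0.4],[0,0,0.138,11.9,0,0,-0.4],[0,0,0.14,11.9,0,0,-0.4],[0,0,0.14,11.9,0,0,-0.4],[0,0,0,0,0,0,-0.4]]}}

```text
time_s: 32.2
tcp_pos: [0.4973, 0.1535, 0.154]
eef_rot: [180.0, 0.4, -150.4]
contact_force: [1.5, -0.4, -3.0]
gripper_width: 0.0432
```

```bash
python3 - <<'E'
from caps import *
chk('wa')
E
```

```text
t32.2 [0.4973 0.1535 0.154 ] [ 180.      0.45 -150.36] [ 1.5 -0.4 -3. ] [ 39.   9. -25.   0. -55.  -9.] 0.0432
rad 86.0 mm  q=42.5 deg  yaw-arm=-96.6  Mz -0.16
```

Request:
{"api": "step_arm", "payload": {"deltas": [[0,0,0.125,11.9,0,0,-0.4],[0,0,0.13,11.9,0,0,-0.4],[0,0,0.14,11.9,0,0,-0.4],[0,0,0.13,11.5,0,0,-0.4],[0,0,0,0,0,0,-0.4]]}}

```text
time_s: 32.7
tcp_pos: [0.4562, 0.1382, 0.1539]
eef_rot: [-180.0, 0.6, -179.4]
contact_force: [-0.2, -2.3, -1.8]
gripper_width: 0.0434
```

```bash
python3 - <<'E'
from caps import *
chk('wa')
E
```

```text
t32.7 [0.4562 0.1382 0.1539] [-179.97    0.57 -179.35] [-0.2 -2.3 -1.8] [ 41.   5. -30.   0. -54. -41.] 0.0434
rad 85.2 mm  q=12.8 deg  yaw-arm=-96.0  Mz -0.13
```

Request:
{"api": "step_arm", "payload": {"deltas": [[0,0,0.11,9,0,0,-0.4],[0,0,0.06,6,0,0,-0.4],[0,0,0.04,4,0,0,-0.4],[0,0,0,0,0,0,-0.4]]}}

```text
time_s: 33.1
tcp_pos: [0.4392, 0.1382, 0.1539]
eef_rot: [-179.7, 0.6, 170.3]
contact_force: [-1.1, -4.3, 0.5]
gripper_width: 0.0435
```

```bash
python3 - <<'E'
from caps import *
chk('wa')
E
```

```text
t33.1 [0.4392 0.1382 0.1539] [-179.7     0.58  170.29] [-1.1 -4.3  0.5] [ 43.   4. -32.   1. -54. -53.] 0.0435
rad 84.9 mm  q=1.3 deg  yaw-arm=-94.8  Mz -0.21
```

Request:
{"api": "step_arm", "payload": {"deltas": [[0,0,0.02,3,0.5,0,-0.4],[0,0,0,2,0,0,-0.4],[0,0,0,0,0,0,-0.4]]}}

```text
time_s: 33.4
tcp_pos: [0.4375, 0.1387, 0.1542]
eef_rot: [-179.4, 0.7, 170.5]
contact_force: [-0.2, -4.6, -1.4]
gripper_width: 0.0434
```

```bash
python3 - <<'E'
from caps import *
chk('wa')
E
```

```text
t33.4 [0.4375 0.1387 0.1542] [-179.43    0.74  170.52] [-0.2 -4.6 -1.4] [ 43.   3. -32.   1. -54. -53.] 0.0434
rad 84.7 mm  q=0.2 deg  yaw-arm=-93.5  Mz -0.18
```

Request:
{"api": "step_arm", "payload": {"deltas": [[0,0,0,4,0.5,0,-0.4],[0,0,0,3,0,0,-0.4],[0,0,0,0,0,0,-0.4]]}}

```text
time_s: 33.7
tcp_pos: [0.4365, 0.139, 0.1547]
eef_rot: [-179.1, 1.1, 172.0]
contact_force: [1.4, -4.4, -2.9]
gripper_width: 0.0434
```

```bash
python3 - <<'E'
from caps import *
chk('wa')
i=r.capture('wrist');cv2.imwrite('pics/w24.png',i[...,::-1])
E
```

```text
t33.7 [0.4365 0.139  0.1547] [-179.12    1.12  171.98] [ 1.4 -4.4 -2.9] [ 44.   3. -33.   2. -54. -53.] 0.0434
rad 84.4 mm  q=-0.5 deg  yaw-arm=-91.3  Mz -0.23
```

View pics/w24.png

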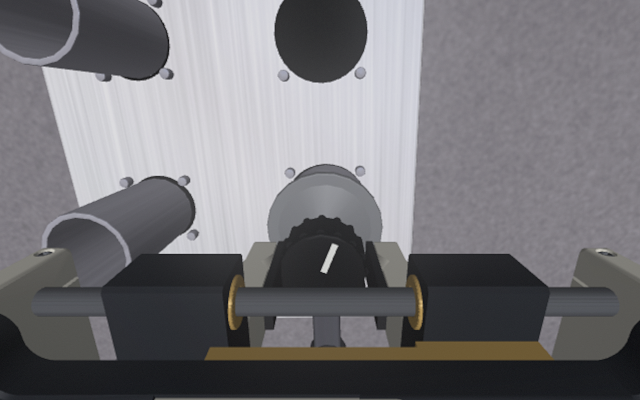

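Request:
{"api": "step_arm", "payload": {"deltas": [[0,0,0,0,0,0,0.7],[0,0,0,0,0,0,0.7],[-0.015,0.019,0,-1,0,0,0.7],[0,0,-0.13,0,0,0,0.7],[0,0,-0.14,0,0,0,0.7],[0,0,-0.14,0,0,0,0.7],[0,0,-0.14,0,0,0,0.7],[0,0,-0.14,0,0,0,0.7]]}}

```text
time_s: 34.55
tcp_pos: [0.4424, 0.1453, 0.1556]
eef_rot: [179.8, 0.3, -144.7]
contact_force: [0.1, 0.7, 0.0]
gripper_width: 0.0742
```

```bash
python3 - <<'E'
from caps import *
chk('wa');plan([(.4372,.1387,.1535,-90)],.7)
E
```

```text
t34.5 [0.4424 0.1453 0.1556] [ 179.83    0.26 -144.72] [0.1 0.7 0. ] [ 42.   4. -31.  -0. -55.  -7.] 0.0742
rad 77.7 mm  q=3.2 deg  yaw-arm=-51.7  Mz 0.07
7
[[0.0, 0.001, -0.136, 1.1, -0.3, 0.3, 0.7], [0.0, 0.001, -0.136, 1.2, -0.2, 0.3, 0.7], [0.0, 0.001, -0.136, 1.2, -0.0, 0.3, 0.7], [0.0, 0.001, -0.136, 1.2, 0.1, 0.3, 0.7], [0.0, 0.001, -0.136, 1.2, 0.3, 0.3, 0.7], [0.0, 0.001, -0.136, 1.1, 0.5, 0.3, 0.7], [0.0, 0.001, -0.136, 1.0, 0.6, 0.3, 0.7]]
```

Request:
{"api": "step_arm", "payload": {"deltas": [[0,0,-0.136,6,-1.5,0,0.7],[0,0,-0.136,2.5,0,0,0.7],[0,0,-0.136,1.2,0,0,0.7],[0,0,-0.136,1.2,0,0,0.7],[0,0,-0.136,1.2,0.3,0,0.7],[0,0,-0.136,1.2,0.5,0,0.7],[0,0,-0.13,1.2,0.5,0,0.7],[0,0,0,0,0,0,0.7]]}}

```text
time_s: 35.35
tcp_pos: [0.437, 0.1405, 0.1572]
eef_rot: [-179.6, 0.7, -85.8]
contact_force: [0.3, -0.1, 0.2]
gripper_width: 0.0744
```

```bash
python3 - <<'E'
from caps import *
chk('wa');plan([(.4372,.1387,.1535,-90)],.7)
E
```

```text
t35.4 [0.437  0.1405 0.1572] [-179.62    0.66  -85.82] [ 0.3 -0.1  0.2] [ 42.   3. -32.  -0. -55.  52.] 0.0744
rad 82.9 mm  q=-0.3 deg  yaw-arm=10.7  Mz -0.02
1
[[-0.006, 0.012, 0.073, 1.8, -0.1, 3.7, 0.7]]
```

Request:
{"api": "step_arm", "payload": {"deltas": [[-0.006,0.012,0,1.8,0,3.5,0.7],[0,0,0,0,0,0,0.7],[0,0,0,0,0,0,-0.5],[0,0,0,0,0,0,-0.5],[0,0,0,0,0,0,-0.5],[0,0,0,0,0,0,-0.5]], "squeeze": 40}}

```text
time_s: 35.95
tcp_pos: [0.4379, 0.1399, 0.1534]
eef_rot: [-180.0, -0.1, -86.1]
contact_force: [-0.2, 0.3, -0.1]
gripper_width: 0.0481
```

```bash
python3 - <<'E'
from caps import *
chk('wa')
i=r.capture('wrist');cv2.imwrite('pics/w25.png',i[150:350,200:450,::-1].repeat(3,0).repeat(3,1))
E
```

```text
t36.0 [0.4379 0.1399 0.1534] [-1.7998e+02 -5.0000e-02 -8.6130e+01] [-0.2  0.3 -0.1] [ 42.   4. -32.   0. -55.  51.] 0.0481
rad 83.4 mm  q=0.3 deg  yaw-arm=9.7  Mz -0.04
```

View pics/w25.png

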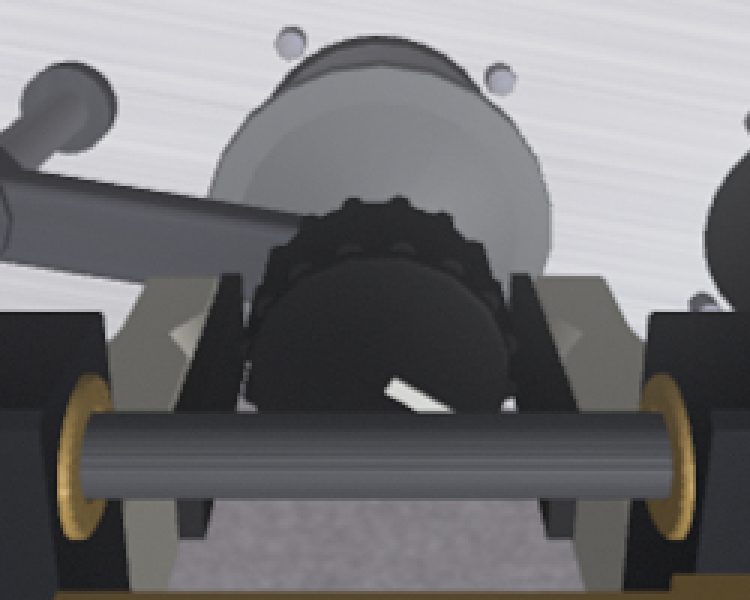

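Request:
{"api": "step_arm", "payload": {"deltas": [[0,0,0,0,0,0,-0.5],[0,0,0,0,0,0,-0.5],[0,0,0.1,0,0,0.3,-0.5],[0,0,0.14,0,0,0.5,-0.5],[0,0,0.14,0,0,0.5,-0.5],[0,0,0.14,0,0,0.5,-0.5],[0,0,0.14,0,0,0.5,-0.5],[0,0,0,0,0,0,-0.5]]}}

```text
time_s: 36.8
tcp_pos: [0.4379, 0.1396, 0.1513]
eef_rot: [-179.9, 0.0, -125.3]
contact_force: [0.6, -0.2, -0.2]
gripper_width: 0.0432
```

```bash
python3 - <<'E'
from caps import *
chk('wa')
i=r.capture('wrist');cv2.imwrite('pics/w26.png',i[150:350,200:450,::-1].repeat(3,0).repeat(3,1))
E
```

```text
t36.8 [0.4379 0.1396 0.1513] [-1.7993e+02  1.0000e-02 -1.2534e+02] [ 0.6 -0.2 -0.2] [ 42.   4. -32.   0. -54.  12.] 0.0432
rad 83.7 mm  q=0.4 deg  yaw-arm=-29.5  Mz -0.17
```

View pics/w26.png

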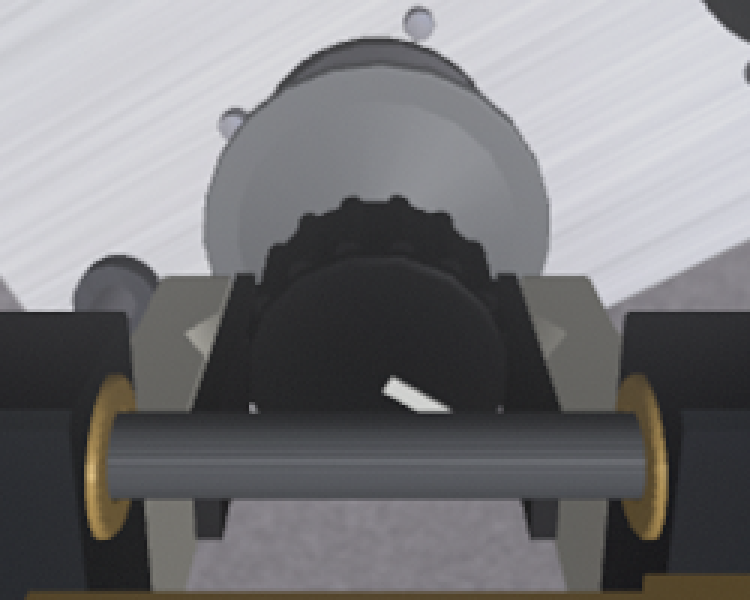

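Request:
{"api": "step_arm", "payload": {"deltas": [[0,0,0.14,0,0,0.5,-0.5],[0,0,0.14,0,0,0.5,-0.5],[0,0,0.14,0,0,0.5,-0.5],[0,0,0.14,0,0,0.5,-0.5],[0,0,0.14,0,0,0.5,-0.5],[0,0,0.14,0,0,0.5,-0.5],[0,0,0.14,0,0,0.5,-0.5],[0,0,0.14,0,0,0.5,-0.5],[0,0,0,0,0,0,-0.5]]}}

```text
time_s: 37.75
tcp_pos: [0.438, 0.1395, 0.1477]
eef_rot: [-180.0, 0.1, 170.8]
contact_force: [0.4, -0.4, -0.2]
gripper_width: 0.0433
```

```bash
python3 - <<'E'
from caps import *
chk('wa')
E
```

```text
t37.8 [0.438  0.1395 0.1477] [-1.7998e+02  1.0000e-01  1.7078e+02] [ 0.4 -0.4 -0.2] [ 42.   4. -32.   0. -54. -52.] 0.0433
rad 83.8 mm  q=0.5 deg  yaw-arm=-93.5  Mz -0.22
```

Request:
{"api": "step_arm", "payload": {"deltas": [[0,0,0.14,0,0,0.5,-0.5],[0,0,0.14,0,0,0.5,-0.5],[0,0,0.14,0,0,0.5,-0.5],[0,0,0.1,0,0,0.4,-0.5],[0,0,0.08,0,0,0.2,-0.5],[0,0,0,0,0,0,-0.5]]}}

```text
time_s: 38.35
tcp_pos: [0.4386, 0.1402, 0.1479]
eef_rot: [179.9, 0.2, 138.3]
contact_force: [0.4, -1.9, -1.6]
gripper_width: 0.043
```

```bash
python3 - <<'E'
from caps import *
chk('wa')
E
```

```text
t38.4 [0.4386 0.1402 0.1479] [179.88   0.23 138.29] [ 0.4 -1.9 -1.6] [ 43.   4. -32.   0. -54. -84.] 0.043
rad 83.0 mm  q=0.8 deg  yaw-arm=-126.3  Mz 0.59
```

Request:
{"api": "step_arm", "payload": {"deltas": [[0,0,0.1,0,0,0.3,-0.5],[0,0,0.1,0,0,0,-0.5],[0,0,0,0,0,0,-0.5]]}}

```text
time_s: 38.65
tcp_pos: [0.4396, 0.1408, 0.1482]
eef_rot: [179.8, 0.3, 128.0]
contact_force: [-0.5, 0.2, -0.2]
gripper_width: 0.0427
```

```bash
python3 - <<'E'
from caps import *
chk('wa')
i=r.capture('wrist');cv2.imwrite('pics/w27.png',i[150:350,200:450,::-1].repeat(3,0).repeat(3,1))
i=r.capture('scene');cv2.imwrite('pics/s27.png',cv2.resize(i[120:220,260:420,::-1],None,fx=4.5,fy=4.5,interpolation=2))
E
```

```text
t38.6 [0.4396 0.1408 0.1482] [179.76   0.28 128.01] [-0.5  0.2 -0.2] [ 43.   4. -32.   0. -54. -95.] 0.0427
rad 82.4 mm  q=1.5 deg  yaw-arm=-137.3  Mz 0.62
```

View pics/w27.png

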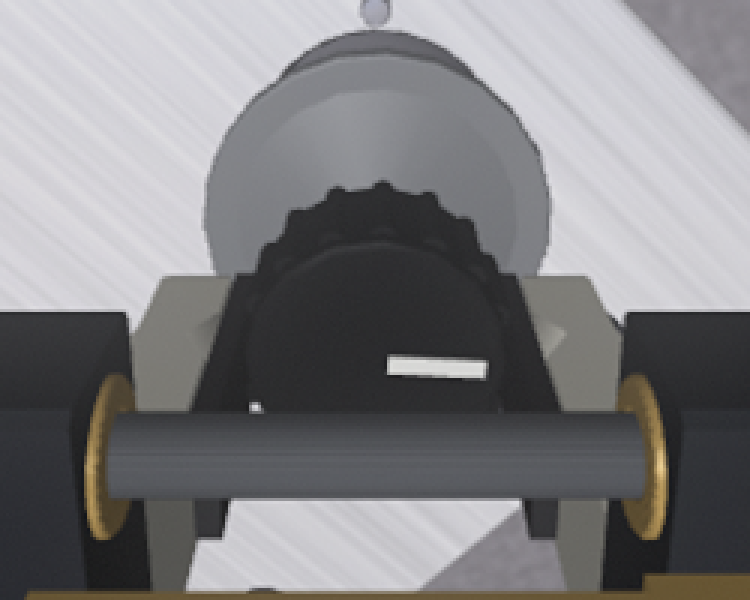

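View pics/s27.png

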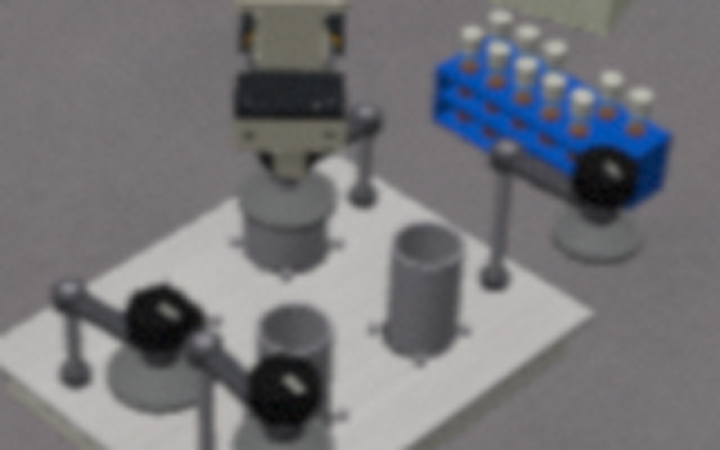

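Request:
{"api": "step_arm", "payload": {"deltas": [[0,0,0,0,0,0,0],[0,0,0,0,0,0,0.5],[0.004,0.005,0,0,0,3,0.5],[0,0,0,0,0,2,0.5],[0,0,0,0,0,0,0.5]]}}

```text
time_s: 39.25
tcp_pos: [0.4393, 0.1408, 0.1425]
eef_rot: [180.0, -0.1, 128.5]
contact_force: [0.2, 0.8, 0.8]
gripper_width: 0.0647
```

```bash
python3 - <<'E'
from caps import *
chk('wa');plan([(.4376,.139,.143,128)],.5)
i=r.capture('wrist');cv2.imwrite('pics/w28.png',i[150:350,200:450,::-1].repeat(3,0).repeat(3,1))
E
```

```text
t39.2 [0.4393 0.1408 0.1425] [ 1.7999e+02 -1.1000e-01  1.2847e+02] [0.2 0.8 0.8] [ 42.   5. -32.  -0. -53. -94.] 0.0647
rad 82.4 mm  q=1.3 deg  yaw-arm=-136.6  Mz 0.06
1
[[0.0, -0.002, 0.008, -0.3, -2.5, -0.5, 0.5]]
```

View pics/w28.png

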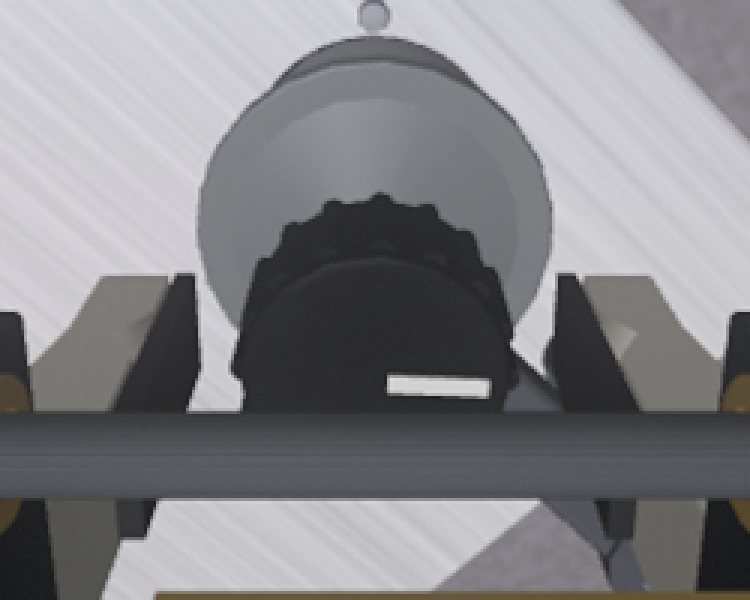

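Request:
{"api": "step_arm", "payload": {"deltas": [[0,0,0,0,-1.5,0,-0.5],[0,0,0,0,0,0,-0.5],[0,0,0,0,0,0,-0.5],[0,0,0,0,0,0,-0.5],[0,0,0,0,0,0,-0.5],[0,0,0.08,0,0,0.2,-0.5],[0,0,0.08,0,0,0.2,-0.5],[0,0,0.08,0,0,0.2,-0.5],[0,0,0,0,0,0,-0.5]], "squeeze": 60}}

```text
time_s: 40.2
tcp_pos: [0.4386, 0.1399, 0.1428]
eef_rot: [180.0, 0.0, 114.9]
contact_force: [1.9, 0.0, -3.8]
gripper_width: 0.043
```

```bash
python3 - <<'E'
from caps import *
chk('wa')
i=r.capture('wrist');cv2.imwrite('pics/w29.png',i[150:350,200:450,::-1].repeat(3,0).repeat(3,1))
E
```

```text
t40.2 [0.4386 0.1399 0.1428] [1.7998e+02 5.0000e-02 1.1494e+02] [ 1.9  0.  -3.8] [  42.    4.  -32.    0.  -53. -107.] 0.043
rad 83.4 mm  q=0.8 deg  yaw-arm=-149.7  Mz 1.30
```

View pics/w29.png

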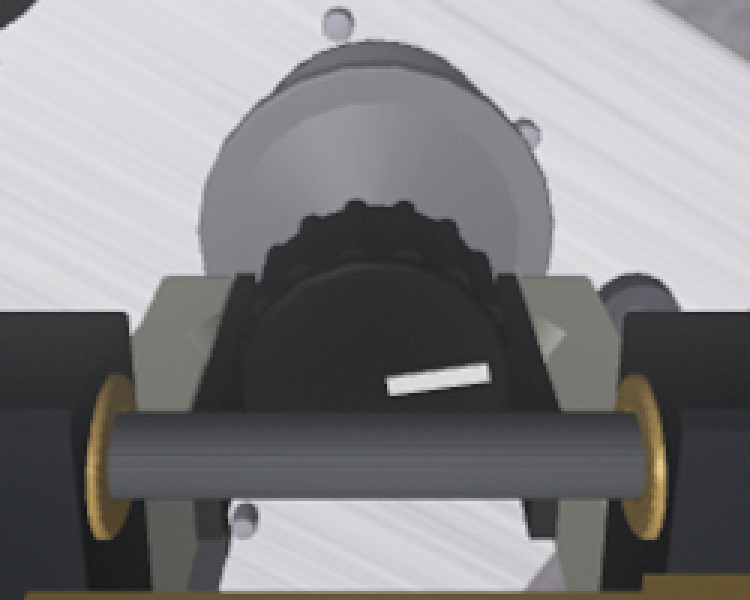

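```bash
cat >> caps.py <<'E'
def marker(px1,px2,dz,yaw):
    """crop px(3x,origin 200,150); dz = knob top - tcp z ; vertical tool assumed; returns world angle deg"""
    p,R,s_=pose();f,cx,cy,V=K('wrist');Ct=R.as_matrix().T@(V[:3,:3].T)  # cam axes in tool
    o=R.inv().apply(-V[:3,:3].T@V[:3,3]-p)
    q=[]
    for (x,y) in (px1,px2):
        d=Ct@np.array([(200+(x-1)/3-cx)/f,(150+(y-1)/3-cy)/f,1]);t=(-dz-o[2])/d[2];q.append((o+d*t)[:2])
    v=q[1]-q[0]; at=np.degrees(np.arctan2(v[1],v[0])) # in tool, z down -> world ang = yaw - at
    return (yaw-at)%360, q
E
python3 - <<'E'
from caps import *
print(marker((390,385),(445,412),.0206,-86.13))
print(marker((385,385),(445,411),.0195,-125.34))
print(marker((387,365),(487,370),.0185,128.0))
print(marker((387,387),(490,371),.0237,114.94))
E
```

```text
(np.float64(244.74270988429512), [array([ 0.00210809, -0.00014074]), array([0.01118081, 0.00491473])])
(np.float64(208.44669128235782), [array([0.00130663, 0.00053372]), array([0.01126832, 0.00543836])])
(np.float64(124.79872034058205), [array([ 0.00163269, -0.00259547]), array([ 0.01808175, -0.00167545])])
(np.float64(125.0291296715872), [array([ 0.00157767, -0.00167661]), array([ 0.01787869, -0.00457708])])
```

Request:
{"api": "step_arm", "payload": {"deltas": [[0,0,0,0,0,0,0.7],[0,0,0,0,0,0,0.7],[0,0,0,0,0,0,0.7],[0,0,0,0,0,-15,0.7],[0,0,0,0,0,-30,0.7],[0,0,0,0,0,-40,0.7],[0,0,0,0,0,-40,0.7],[0,0,0,0,0,-30,0.7]]}}

```text
time_s: 41.05
tcp_pos: [0.4353, 0.1377, 0.2982]
eef_rot: [-179.3, 0.0, 115.1]
contact_force: [0.1, 0.0, 0.3]
gripper_width: 0.0747
```

```bash
python3 - <<'E'
from caps import *
chk('wa')
i=r.capture('wrist');cv2.imwrite('pics/w30.png',i[...,::-1])
i=r.capture('scene');cv2.imwrite('pics/s30.png',cv2.resize(i[120:220,260:420,::-1],None,fx=4.5,fy=4.5,interpolation=2))
P=knob('ta',1.6);print(P)
plan([(P[0]-.0004,P[1]-.0018,.30,-94)],.7)
E
```

```text
t41.0 [0.4353 0.1377 0.2982] [-1.7932e+02  3.0000e-02  1.1507e+02] [0.1 0.  0.3] [  42.   -3.  -18.   -0.  -75. -107.] 0.0747
rad 85.9 mm  q=-1.2 deg  yaw-arm=-147.5  Mz -0.03
[0.67070178 0.20288386 0.203     ]
19
[[-0.0, -0.0, -0.139, -2.2, 12.5, -0.1, 0.7], [-0.0, -0.0, -0.139, -3.9, 12.1, -0.1, 0.7], [-0.0, -0.0, -0.139, -5.6, 11.4, -0.0, 0.7], [-0.0, -0.0, -0.139, -7.1, 10.5, -0.0, 0.7], [-0.0, -0.0, -0.139, -8.5, 9.5, -0.0, 0.7], [-0.0, -0.0, -0.139, -9.7, 8.2, -0.0, 0.7], [-0.0, -0.0, -0.139, -10.8, 6.8, -0.0, 0.7], [-0.0, -0.0, -0.139, -11.6, 5.2, -0.0, 0.7], [-0.0, -0.0, -0.139, -12.2, 3.6, -0.0, 0.7], [-0.0, -0.0, -0.139, -12.6, 1.9, -0.0, 0.7]]
[[-0.0, -0.0, -0.139, -12.7, 0.1, -0.0, 0.7], [-0.0, -0.0, -0.139, -12.6, -1.7, -0.0, 0.7], [-0.0, -0.0, -0.139, -12.3, -3.4, -0.0, 0.7], [-0.0, -0.0, -0.139, -11.7, -5.0, 0.0, 0.7], [-0.0, -0.0, -0.139, -10.9, -6.6, 0.0, 0.7], [-0.0, -0.0, -0.139, -9.8, -8.0, 0.0, 0.7], [-0.0, -0.0, -0.139, -8.6, -9.3, 0.0, 0.7], [-0.0, -0.0, -0.139, -7.3, -10.4, 0.0, 0.7], [-0.0, -0.0, -0.139, -5.8, -11.3, 0.0, 0.7]]
```

View pics/s30.png

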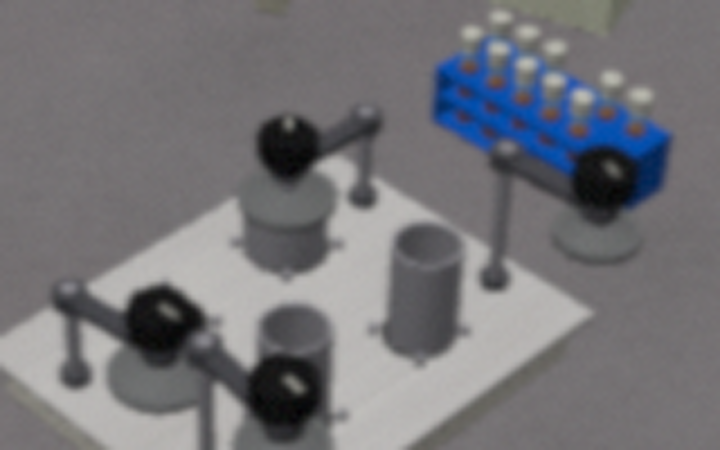

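View pics/w30.png

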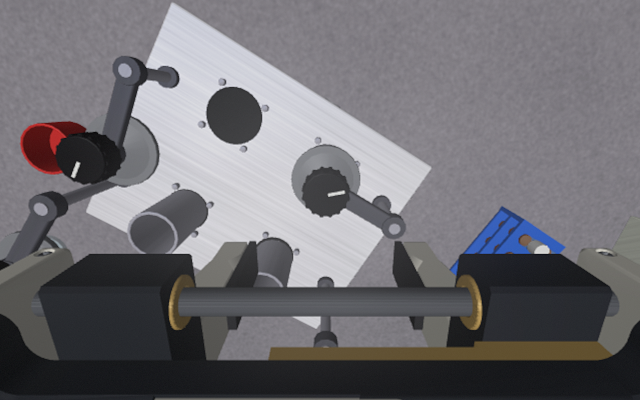

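Request:
{"api": "step_arm", "payload": {"deltas": [[0,0,-0.139,-2.2,12.5,0,0.7],[0,0,-0.139,-3.9,12,0,0.7],[0,0,-0.139,-5.6,11.4,0,0.7],[0,0,-0.139,-7,10.5,0,0.7],[0,0,-0.139,-8.5,9.5,0,0.7],[0,0,-0.139,-9.7,8.2,0,0.7],[0,0,-0.139,-10.8,6.8,0,0.7],[0,0,-0.139,-11.6,5.2,0,0.7],[0,0,-0.139,-12.2,3.6,0,0.7],[0,0,-0.139,-12.6,1.9,0,0.7]]}}

```text
time_s: 42.15
tcp_pos: [0.5597, 0.1745, 0.2949]
eef_rot: [179.8, -0.6, -162.2]
contact_force: [0.5, 0.8, 0.3]
gripper_width: 0.0743
```

Request:
{"api": "step_arm", "payload": {"deltas": [[0,0,-0.139,-12.7,0,0,0.7],[0,0,-0.139,-12.6,-1.7,0,0.7],[0,0,-0.139,-12.3,-3.4,0,0.7],[0,0,-0.139,-11.7,-5,0,0.7],[0,0,-0.139,-10.9,-6.6,0,0.7],[0,0,-0.139,-9.8,-8,0,0.7],[0,0,-0.139,-8.6,-9.3,0,0.7],[0,0,0,0,0,0,0.7]]}}

```text
time_s: 42.95
tcp_pos: [0.6458, 0.2044, 0.2846]
eef_rot: [178.8, -0.4, -104.0]
contact_force: [-0.8, -0.6, -0.7]
gripper_width: 0.0744
```

```bash
python3 - <<'E'
from caps import *
chk('ta')
P=knob('ta',1.6);print(P)
plan([(P[0]-.0004,P[1]-.0018,.26,-90)],.7)
E
```

```text
t43.0 [0.6458 0.2044 0.2846] [ 178.78   -0.44 -103.99] [-0.8 -0.6 -0.7] [ 34.  20.   8.  -1. -79.  42.] 0.0744
rad 60.3 mm  q=93.0 deg  yaw-arm=-100.8  Mz -0.04
[0.67070178 0.20288386 0.203     ]
2
[[0.011, -0.003, -0.122, -1.4, -12.5, 12.0, 0.7], [0.011, -0.003, -0.122, 0.1, -12.5, 12.1, 0.7]]
```

Request:
{"api": "step_arm", "payload": {"deltas": [[0.011,-0.003,-0.122,-1.4,-12.5,10,0.7],[0.011,-0.003,-0.122,0,-12.5,12,0.7],[0,0,0,0,0,0,0.7]]}}

```text
time_s: 43.25
tcp_pos: [0.6695, 0.2008, 0.2595]
eef_rot: [179.9, 0.0, -90.1]
contact_force: [-0.3, 0.3, -0.9]
gripper_width: 0.0745
```

```bash
python3 - <<'E'
from caps import *
chk('ta')
k=K('wrist');i=r.capture('wrist');cv2.imwrite('pics/w31.png',i[...,::-1])
P=knob('ta',1.58);Q=P-[.0004,.0018,0]
ovl('wrist',i,[(Q,.2145,.022,G)],150,80,350,280,2.2,'pics/o31.png',k)
plan([(Q[0],Q[1],.24,-90)],.7)
E
```

```text
t43.2 [0.6695 0.2008 0.2595] [ 1.7987e+02  4.0000e-02 -9.0140e+01] [-0.3  0.3 -0.9] [ 33.  22.   7.  -0. -75.  57.] 0.0745
rad 84.3 mm  q=91.5 deg  yaw-arm=-85.4  Mz -0.03
1
[[0.002, 0.001, -0.006, 1.5, -0.8, 20.6, 0.7]]
```

View pics/o31.png

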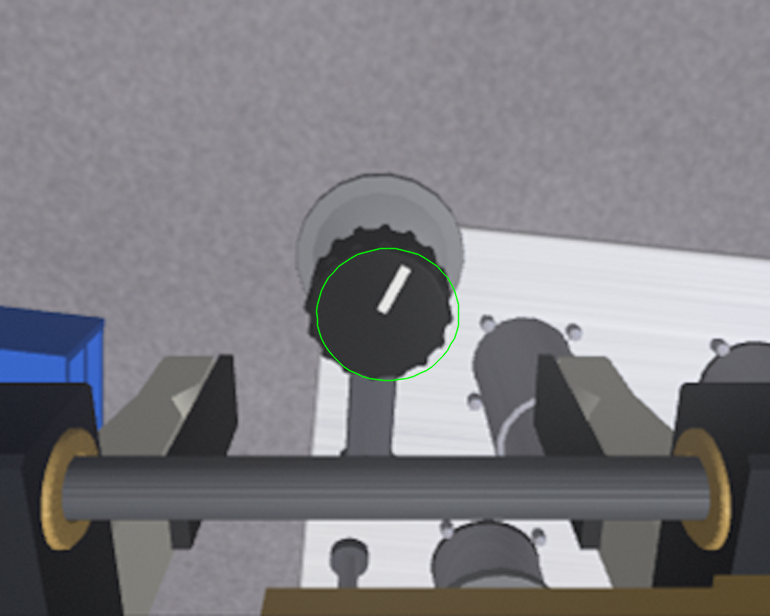

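Request:
{"api": "step_arm", "payload": {"deltas": [[0.002,0,-0.02,-0.5,-0.5,12,0.7],[0,0,0,0,0,18,0.7],[0,0,0,0,0,18,0.7],[0,0,0,0,0,12,0.7],[0,0,0,0,0,0,0.7]]}}

```text
time_s: 43.8
tcp_pos: [0.6679, 0.202, 0.1998]
eef_rot: [-179.9, 0.2, -90.0]
contact_force: [-0.0, 0.3, 0.5]
gripper_width: 0.0747
```

```bash
python3 - <<'E'
from caps import *
chk('ta')
plan([(.6702,.2013,.190,-89)],.7)
i=r.capture('wrist');cv2.imwrite('pics/w32.png',i[150:350,200:450,::-1].repeat(3,0).repeat(3,1))
E
```

```text
t43.8 [0.6679 0.202  0.1998] [-179.87    0.18  -89.95] [-0.   0.3  0.5] [ 33.  23.   2.  -0. -68.  57.] 0.0747
rad 82.6 mm  q=92.2 deg  yaw-arm=-86.0  Mz -0.02
1
[[-0.002, 0.003, -0.017, 0.8, -2.2, 9.8, 0.7]]
```

View pics/w32.png

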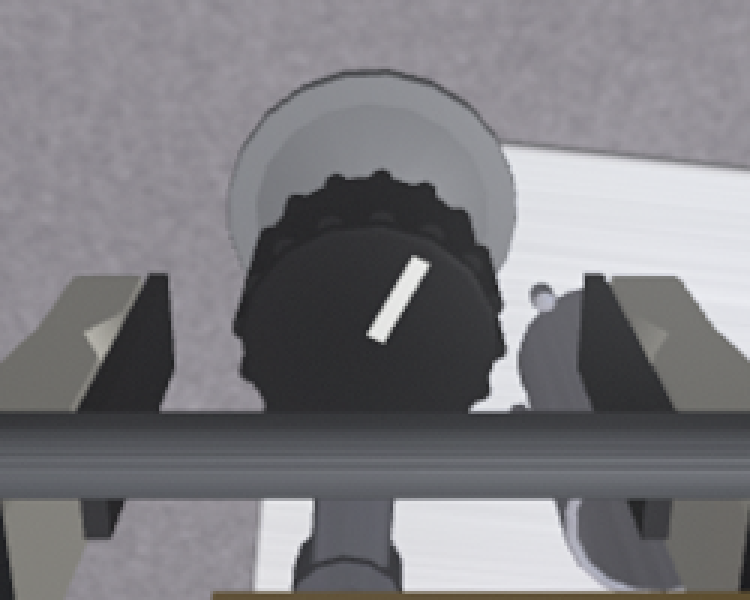

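Request:
{"api": "step_arm", "payload": {"deltas": [[-0.002,0.003,-0.017,-1.5,-2.5,6,0.7],[0,0,0,0,0,4.5,0.7],[0,0,0,0,0,0,0.7],[0,0,0,0,0,0,-0.5],[0,0,0,0,0,0,-0.5],[0,0,0,0,0,0,-0.5],[0,0,0,0,0,0,-0.5],[0,0,0,0,0,0,-0.5],[0,0,0,0,0,0,-0.5]], "squeeze": 40}}

```text
time_s: 44.75
tcp_pos: [0.6728, 0.2042, 0.1933]
eef_rot: [-179.6, 0.1, -88.9]
contact_force: [-0.3, -0.5, -1.5]
gripper_width: 0.0434
```

```bash
python3 - <<'E'
from caps import *
chk('ta')
i=r.capture('wrist');cv2.imwrite('pics/w33.png',i[150:350,200:450,::-1].repeat(3,0).repeat(3,1))
E
```

```text
t44.8 [0.6728 0.2042 0.1933] [-1.7963e+02  1.0000e-01 -8.8940e+01] [-0.3 -0.5 -1.5] [ 33.  24.   2.   0. -67.  58.] 0.0434
rad 87.3 mm  q=93.8 deg  yaw-arm=-86.6  Mz 0.07
```

View pics/w33.png

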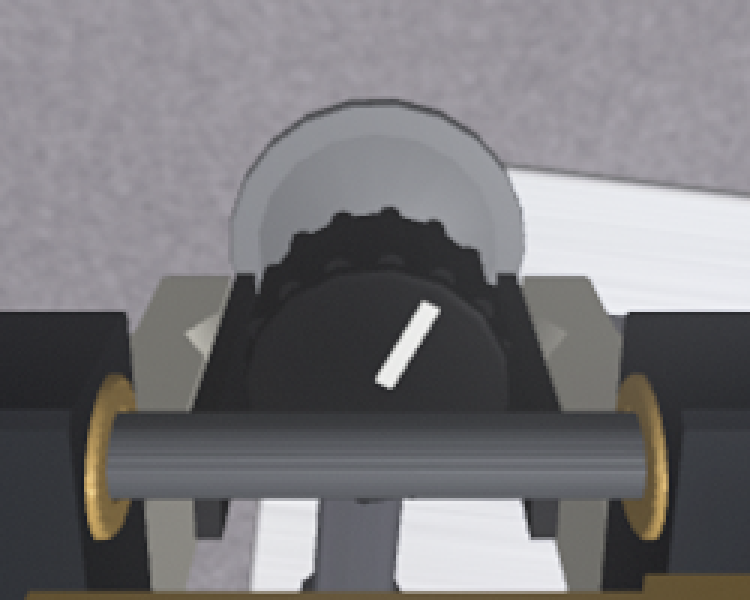

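Request:
{"api": "step_arm", "payload": {"deltas": [[0,0,0.13,11.8,1.5,0.5,-0.5],[0,0,0.135,11.8,1.5,0,-0.5],[0,0,0.135,11.8,1.5,0,-0.5],[0,0,0,0,0,0,-0.5]]}}

```text
time_s: 45.2
tcp_pos: [0.6642, 0.1709, 0.1933]
eef_rot: [-179.7, 0.4, -112.5]
contact_force: [0.4, -0.5, -1.7]
gripper_width: 0.0433
```

```bash
python3 - <<'E'
from caps import *
chk('ta')
E
```

```text
t45.2 [0.6642 0.1709 0.1933] [-179.69    0.4  -112.55] [ 0.4 -0.5 -1.7] [ 31.  22.  -1.   0. -66.  37.] 0.0433
rad 86.9 mm  q=71.1 deg  yaw-arm=-87.5  Mz -0.12
```

Request:
{"api": "step_arm", "payload": {"deltas": [[0,0,0.135,11.8,1.5,0,-0.5],[0,0,0.138,11.8,1.5,0,-0.5],[0,0,0.138,11.8,1.5,0,-0.5],[0,0,0.138,11.8,1.5,0,-0.5],[0,0,0,0,0,0,-0.5]]}}

```text
time_s: 45.7
tcp_pos: [0.6346, 0.1369, 0.1932]
eef_rot: [-179.9, 0.7, -143.9]
contact_force: [0.2, -0.8, -1.6]
gripper_width: 0.0435
```

```bash
python3 - <<'E'
from caps import *
chk('ta')
E
```

```text
t45.7 [0.6346 0.1369 0.1932] [-179.85    0.67 -143.87] [ 0.2 -0.8 -1.6] [ 29.  19.  -6.   0. -64.   7.] 0.0435
rad 86.2 mm  q=40.9 deg  yaw-arm=-88.5  Mz -0.11
```

Request:
{"api": "step_arm", "payload": {"deltas": [[0,0,0.125,11.8,1.3,0,-0.5],[0,0,0.13,11.8,1.3,0,-0.5],[0,0,0.135,11.8,1.3,0,-0.5],[0,0,0.135,11.8,1.3,0,-0.5],[0,0,0,0,0,0,-0.5]]}}

```text
time_s: 46.2
tcp_pos: [0.5933, 0.1226, 0.1932]
eef_rot: [179.9, 0.8, -172.9]
contact_force: [-0.7, -1.4, -0.7]
gripper_width: 0.0432
```

```bash
python3 - <<'E'
from caps import *
chk('ta')
E
```

```text
t46.2 [0.5933 0.1226 0.1932] [ 179.95    0.85 -172.9 ] [-0.7 -1.4 -0.7] [ 30.  15. -12.   0. -62. -23.] 0.0432
rad 85.5 mm  q=11.3 deg  yaw-arm=-88.1  Mz -0.13
```

Request:
{"api": "step_arm", "payload": {"deltas": [[0,0,0.1,9,0.8,0,-0.5],[0,0,0.06,6,0.4,0,-0.5],[0,0,0.03,4,0,0,-0.5],[0,0,0,3,0,0,-0.5],[0,0,0,3,0,0,-0.5]]}}

```text
time_s: 46.7
tcp_pos: [0.5759, 0.1234, 0.1936]
eef_rot: [180.0, 1.3, 178.2]
contact_force: [14.7, -7.1, -10.1]
gripper_width: 0.0433
```

```bash
python3 - <<'E'
from caps import *
chk('ta')
E
```

```text
t46.7 [0.5759 0.1234 0.1936] [179.97   1.34 178.22] [ 14.7  -7.1 -10.1] [ 32.  13. -15.   1. -61. -34.] 0.0433
rad 84.9 mm  q=-0.4 deg  yaw-arm=-85.2  Mz -0.16
```

Request:
{"api": "step_arm", "payload": {"deltas": [[0,0.02,0,-1,0,0.5,-0.5],[0,0,0.12,0,0,0.5,-0.5],[0,0,0.14,0,0,0.6,-0.5],[0,0,0.14,0,0,0.6,-0.5],[0,0,0.14,0,0,0.6,-0.5],[0,0,0.14,0,0,0.6,-0.5],[0,0,0,0,0,0,-0.5]], "squeeze": 55}}

```text
time_s: 47.4
tcp_pos: [0.5772, 0.123, 0.191]
eef_rot: [-179.6, 0.0, 140.8]
contact_force: [-1.2, -2.6, 1.5]
gripper_width: 0.043
```

```bash
python3 - <<'E'
from caps import *
chk('ta')
i=r.capture('wrist');cv2.imwrite('pics/w34.png',i[150:350,200:450,::-1].repeat(3,0).repeat(3,1))
E
```

```text
t47.4 [0.5772 0.123  0.191 ] [-1.7960e+02  1.0000e-02  1.4077e+02] [-1.2 -2.6  1.5] [ 31.  14. -13.   0. -63. -70.] 0.043
rad 85.2 mm  q=0.6 deg  yaw-arm=-123.6  Mz -0.14
```

View pics/w34.png

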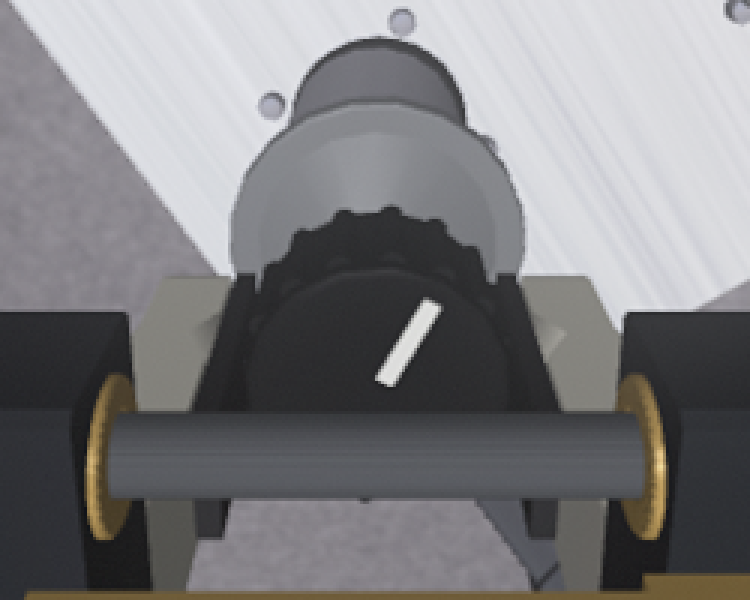

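Request:
{"api": "step_arm", "payload": {"deltas": [[0,0,0.14,0,0,0.6,-0.5],[0,0,0.14,0,0,0.6,-0.5],[0,0,0.14,0,0,0.6,-0.5],[0,0,0.14,0,0,0.6,-0.5],[0,0,0.14,0,0,0.6,-0.5],[0,0,0.14,0,0,0.6,-0.5],[0,0,0,0,0,0,-0.5]]}}

```text
time_s: 48.15
tcp_pos: [0.5767, 0.124, 0.1883]
eef_rot: [-179.5, 0.3, 94.4]
contact_force: [0.2, -2.7, 0.2]
gripper_width: 0.0428
```

```bash
python3 - <<'E'
from caps import *
chk('ta')
print(marker((382,385),(432,303),.0215,140.8))
i=r.capture('wrist');cv2.imwrite('pics/w35.png',i[150:350,200:450,::-1].repeat(3,0).repeat(3,1))
E
```

```text
t48.1 [0.5767 0.124  0.1883] [-179.52    0.35   94.39] [ 0.2 -2.7  0.2] [  31.   15.  -13.    0.  -63. -117.] 0.0428
rad 84.2 mm  q=0.1 deg  yaw-arm=-169.6  Mz -0.15
(np.float64(202.78334624534864), [array([ 0.00053787, -0.00054595]), array([ 0.0083516 , -0.01523114])])
```

View pics/w35.png

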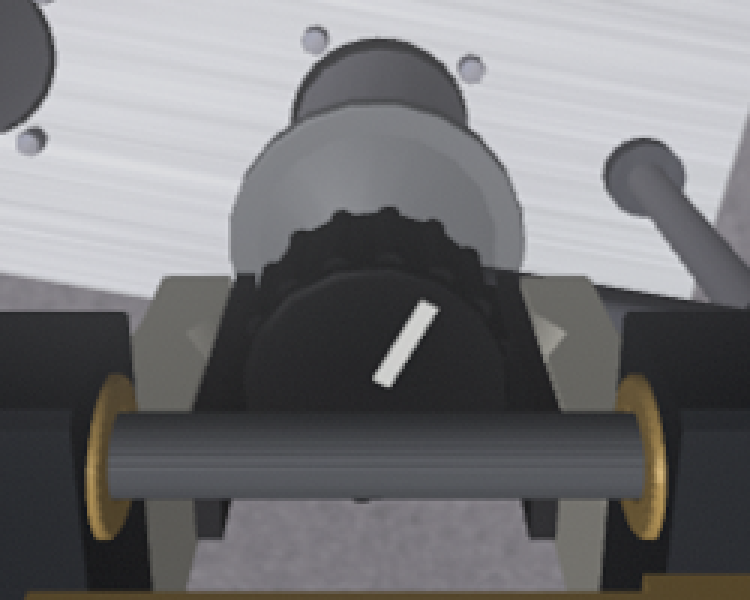

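Request:
{"api": "step_arm", "payload": {"deltas": [[0,0,0.14,0,0,0.5,-0.5],[0,0,0.14,0,0,0.5,-0.5],[0,0,0.14,0,0,0.5,-0.5],[0,0,0.1,0,0,0.4,-0.5],[0,0,0.08,0,0,0.2,-0.5],[0,0,0,0,0,0,-0.5]]}}

```text
time_s: 48.8
tcp_pos: [0.5762, 0.125, 0.1875]
eef_rot: [-179.7, 0.6, 62.1]
contact_force: [-3.0, -3.1, 0.8]
gripper_width: 0.043
```

```bash
python3 - <<'E'
from caps import *
chk('ta')
i=r.capture('wrist');cv2.imwrite('pics/w36.png',i[150:350,200:450,::-1].repeat(3,0).repeat(3,1))
E
```

```text
t48.8 [0.5762 0.125  0.1875] [-179.72    0.58   62.09] [-3.  -3.1  0.8] [  31.   15.  -13.    0.  -63. -149.] 0.043
rad 83.3 mm  q=-0.3 deg  yaw-arm=158.5  Mz 0.65
```

View pics/w36.png

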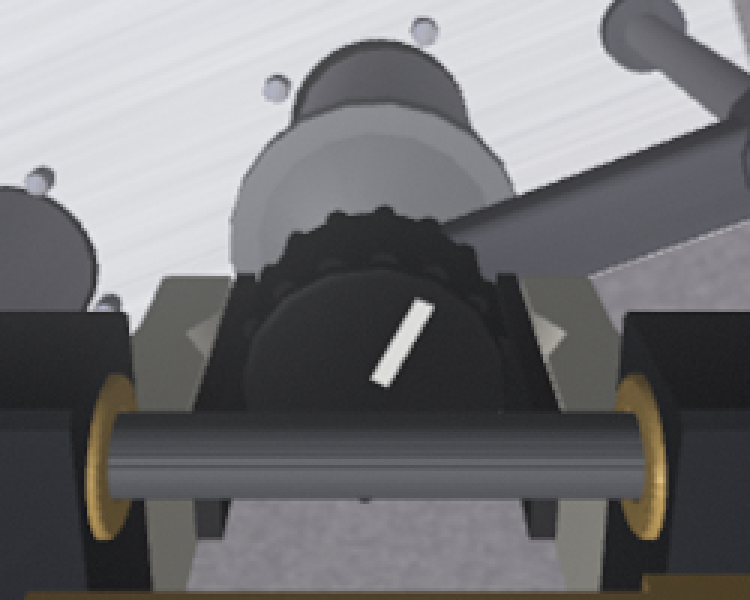

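Request:
{"api": "step_arm", "payload": {"deltas": [[0,0,0.1,0,0,0,-0.5],[0,0,0.06,0,0,0,-0.5],[0,0,0,0,0,0,-0.5]]}}

```text
time_s: 49.15
tcp_pos: [0.5777, 0.1241, 0.1876]
eef_rot: [180.0, 0.7, 54.2]
contact_force: [-3.2, -2.1, 1.8]
gripper_width: 0.0431
```

```bash
python3 - <<'E'
from caps import *
chk('ta')
E
```

```text
t49.1 [0.5777 0.1241 0.1876] [180.     0.68  54.18] [-3.2 -2.1  1.8] [  31.   15.  -13.    0.  -63. -157.] 0.0431
rad 84.1 mm  q=0.8 deg  yaw-arm=149.6  Mz 1.42
```

Tight (1.4 N·m, slipping). Release and lift.

Request:
{"api": "step_arm", "payload": {"deltas": [[0,0,0,0,0,0,0.7],[0,0,0,0,0,0,0.7],[0,0,0,0,0,0,0.7],[0,0,0,0,0,-15,0.7],[0,0,0,0,0,-30,0.7],[0,0,0,0,0,-40,0.7],[0,0,0,0,0,-30,0.7]]}}

```text
time_s: 49.85
tcp_pos: [0.5777, 0.1267, 0.3003]
eef_rot: [-179.7, 0.9, 55.1]
contact_force: [0.2, -1.0, 0.1]
gripper_width: 0.0744
```

```bash
python3 - <<'E'
from caps import *
st()
i=r.capture('wrist');cv2.imwrite('pics/w37.png',i[...,::-1])
i=r.capture('scene');cv2.imwrite('pics/s37.png',cv2.resize(i[120:240,260:420,::-1],None,fx=4.5,fy=4.5,interpolation=2))
P=knob('tb',1.69);print(P)
plan([(P[0]-.0004,P[1]-.0018,.30,94)],.7)
E
```

```text
t49.9 [0.5777 0.1267 0.3003] [-179.65    0.85   55.07] [ 0.2 -1.   0.1] [  31.   11.   -3.    0.  -77. -156.] 0.0744
[ 0.63643283 -0.10782284  0.203     ]
7
[[-0.001, 0.001, -0.097, -23.1, 26.0, 0.6, 0.7], [-0.001, 0.001, -0.097, -25.5, 23.6, 0.6, 0.7], [-0.001, 0.001, -0.097, -27.7, 21.1, 0.6, 0.7], [-0.001, 0.001, -0.097, -29.6, 18.3, 0.6, 0.7], [-0.001, 0.001, -0.097, -31.2, 15.3, 0.5, 0.7], [-0.001, 0.001, -0.097, -32.6, 12.2, 0.5, 0.7], [-0.001, 0.001, -0.097, -33.6, 9.0, 0.5, 0.7]]
```

View pics/s37.png

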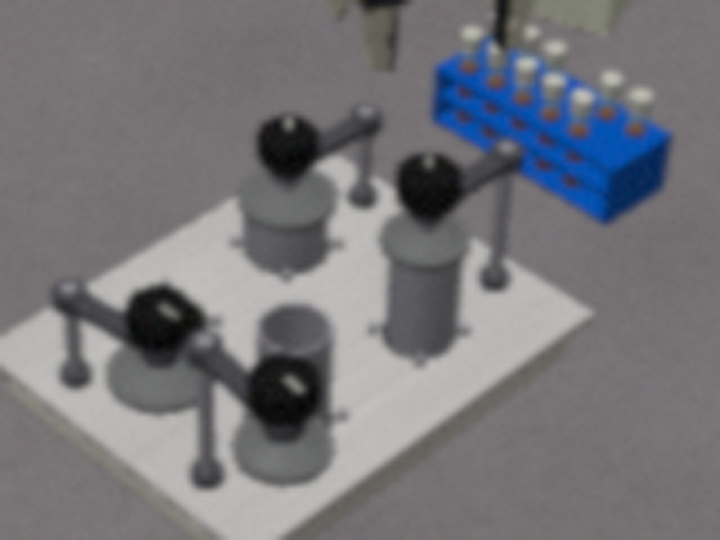

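```bash
python3 - <<'E'
from caps import *
plan([(.60,.02,.30,155),(.636,-.1095,.30,-105)],.7,deg=8)
E
```

```text
26
[[-0.001, 0.0, -0.134, -5.9, 6.0, 0.3, 0.7], [-0.001, 0.0, -0.134, -6.6, 5.2, 0.3, 0.7], [-0.001, 0.0, -0.134, -7.2, 4.3, 0.3, 0.7], [-0.001, 0.0, -0.134, -7.7, 3.2, 0.3, 0.7], [-0.001, 0.0, -0.134, -8.1, 2.2, 0.3, 0.7], [-0.001, 0.0, -0.134, -8.3, 1.1, 0.3, 0.7], [-0.001, 0.0, -0.134, -8.4, -0.0, 0.3, 0.7], [-0.001, 0.0, -0.134, -8.3, -1.2, 0.3, 0.7], [-0.001, 0.0, -0.134, -8.1, -2.3, 0.3, 0.7], [-0.001, 0.0, -0.134, -7.7, -3.3, 0.3, 0.7]]
[[-0.001, 0.0, -0.134, -7.2, -4.3, 0.3, 0.7], [-0.001, 0.0, -0.134, -6.5, -5.3, 0.3, 0.7], [-0.001, 0.0, -0.134, -5.8, -6.1, 0.2, 0.7], [-0.0, 0.0, -0.134, -6.7, -7.9, -0.0, 0.7], [-0.0, 0.0, -0.134, -5.6, -8.7, -0.0, 0.7], [-0.0, 0.0, -0.134, -4.4, -9.4, -0.0, 0.7], [-0.0, 0.0, -0.134, -3.1, -9.9, -0.0, 0.7], [-0.0, 0.0, -0.134, -1.8, -10.2, -0.0, 0.7], [-0.0, 0.0, -0.134, -0.4, -10.3, -0.0, 0.7], [-0.0, 0.0, -0.134, 1.0, -10.3, -0.0, 0.7]]
[[-0.0, 0.0, -0.134, 2.4, -10.1, -0.0, 0.7], [-0.0, 0.0, -0.134, 3.7, -9.7, -0.0, 0.7], [-0.0, 0.0, -0.134, 5.0, -9.1, -0.0, 0.7], [-0.0, 0.0, -0.134, 6.1, -8.3, -0.0, 0.7], [-0.0, 0.0, -0.134, 7.2, -7.4, -0.0, 0.7], [-0.0, 0.0, -0.134, 8.1, -6.4, -0.0, 0.7]]
```

Request:
{"api": "step_arm", "payload": {"deltas": [[0,0,-0.134,-5.9,6,0,0.7],[0,0,-0.134,-6.6,5.2,0,0.7],[0,0,-0.134,-7.2,4.3,0,0.7],[0,0,-0.134,-7.7,3.2,0,0.7],[0,0,-0.134,-8,2.2,0,0.7],[0,0,-0.134,-8.3,1,0,0.7],[0,0,-0.134,-8.4,0,0,0.7],[0,0,-0.134,-8.3,-1.2,0,0.7],[0,0,-0.134,-8,-2.3,0,0.7],[0,0,-0.134,-7.7,-3.3,0,0.7]]}}

```text
time_s: 50.95
tcp_pos: [0.5983, 0.0478, 0.2994]
eef_rot: [-179.8, -0.3, 135.6]
contact_force: [0.3, -0.5, -0.3]
gripper_width: 0.0742
```

Request:
{"api": "step_arm", "payload": {"deltas": [[0,0,-0.134,-7.2,-4.3,0,0.7],[0,0,-0.134,-6.5,-5.3,0,0.7],[0,0,-0.134,-5.8,-6,0,0.7],[0,0,-0.134,-6.7,-7.9,0,0.7],[0,0,-0.134,-5.6,-8.7,0,0.7],[0,0,-0.134,-4.4,-9.4,0,0.7],[0,0,-0.134,-3.1,-9.9,0,0.7],[0,0,-0.134,-1.8,-10.2,0,0.7],[0,0,-0.134,-0.4,-10.3,0,0.7],[0,0,-0.134,1,-10.3,0,0.7]]}}

```text
time_s: 51.95
tcp_pos: [0.633, -0.0437, 0.2924]
eef_rot: [179.4, -0.1, -143.5]
contact_force: [0.6, -0.1, -0.2]
gripper_width: 0.0744
```

```bash
python3 - <<'E'
from caps import *
st();plan([(.636,-.1095,.27,-105)],.7,deg=8)
E
```

```text
t52.0 [ 0.633  -0.0437  0.2924] [ 1.7936e+02 -1.1000e-01 -1.4355e+02] [ 0.6 -0.1 -0.2] [ 13.  15.   2.  -1. -77.  23.] 0.0744
5
[[0.002, 0.0, -0.135, 7.3, -11.0, 4.4, 0.7], [0.002, 0.0, -0.135, 8.7, -9.9, 4.4, 0.7], [0.002, 0.0, -0.135, 10.0, -8.6, 4.4, 0.7], [0.002, 0.0, -0.135, 11.0, -7.2, 4.5, 0.7], [0.002, 0.0, -0.135, 11.9, -5.6, 4.5, 0.7]]
```

Request:
{"api": "step_arm", "payload": {"deltas": [[0.002,0,-0.135,7.3,-11,3,0.7],[0.002,0,-0.135,8.7,-10,4,0.7],[0.002,0,-0.135,10,-8.6,4.5,0.7],[0.002,0,-0.135,11,-7.2,4.5,0.7],[0.002,0,-0.11,10,-5,4.5,0.7],[0,0,0,0,0,0,0.7]]}}

```text
time_s: 52.55
tcp_pos: [0.6383, -0.1086, 0.2664]
eef_rot: [179.9, 0.3, -104.2]
contact_force: [-0.5, 0.2, -0.0]
gripper_width: 0.0747
```

```bash
python3 - <<'E'
from caps import *
chk('tb')
k=K('wrist');i=r.capture('wrist');cv2.imwrite('pics/w38.png',i[...,::-1])
P=knob('tb',1.69);Q=P-[.0004,.0018,0]
ovl('wrist',i,[(Q,.216,.022,G)],150,80,350,280,2.2,'pics/o38.png',k)
plan([(Q[0],Q[1],.25,-105)],.7)
E
```

```text
t52.5 [ 0.6383 -0.1086  0.2664] [ 179.88    0.3  -104.17] [-0.5  0.2 -0. ] [  7.  17.   1.  -0. -74.  69.] 0.0747
rad 87.0 mm  q=95.8 deg  yaw-arm=-92.1  Mz -0.01
1
[[0.002, 0.005, 0.011, 2.2, 1.9, 16.7, 0.7]]
```

View pics/o38.png

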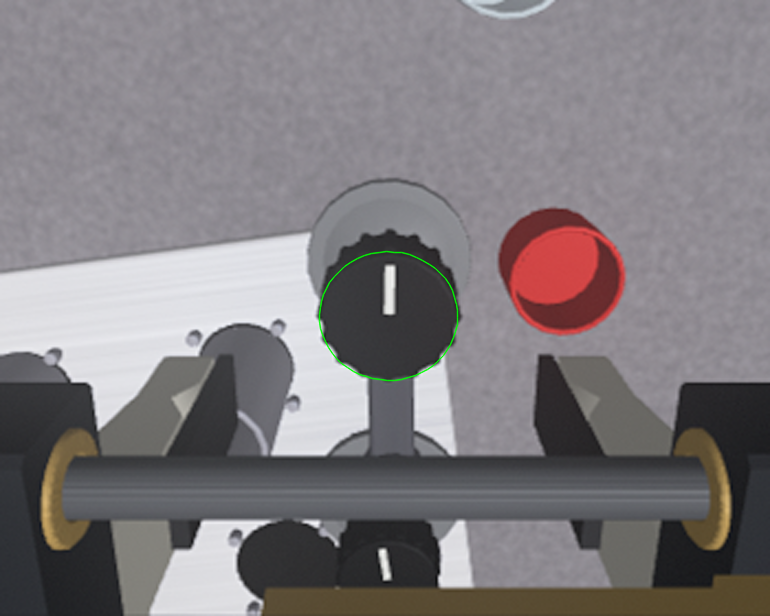

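Request:
{"api": "step_arm", "payload": {"deltas": [[0.002,0.005,0,2,2,12,0.7],[0,0,0,0,0,18,0.7],[0,0,0,0,0,18,0.7],[0,0,0,0,0,15,0.7],[0,0,0,0,0,0,0.7]]}}

```text
time_s: 53.1
tcp_pos: [0.6354, -0.1064, 0.1995]
eef_rot: [-179.9, 0.1, -104.9]
contact_force: [1.0, 0.3, -0.2]
gripper_width: 0.0743
```

```bash
python3 - <<'E'
from caps import *
chk('tb')
P=knob('tb',1.69);Q=P-[.0004,.0018,0]
plan([(Q[0],Q[1],.191,-104)],.7)
i=r.capture('wrist');cv2.imwrite('pics/w39.png',i[150:350,200:450,::-1].repeat(3,0).repeat(3,1))
E
```

```text
t53.1 [ 0.6354 -0.1064  0.1995] [-1.7992e+02  8.0000e-02 -1.0490e+02] [ 1.   0.3 -0.2] [  8.  19.  -6.  -0. -66.  67.] 0.0743
rad 83.8 mm  q=94.8 deg  yaw-arm=-93.9  Mz 0.03
1
[[-0.001, 0.001, -0.016, 2.9, -1.4, 8.5, 0.7]]
```

View pics/w39.png

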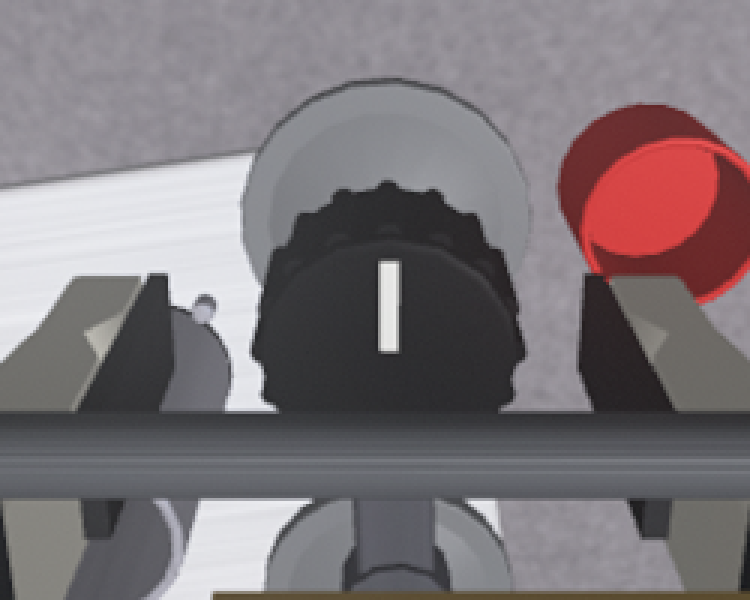

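Request:
{"api": "step_arm", "payload": {"deltas": [[0,0,0,2,-1.2,5,0.7],[0,0,0,0,0,4,0.7],[0,0,0,0,0,0,0.7],[0,0,0,0,0,0,-0.5],[0,0,0,0,0,0,-0.5],[0,0,0,0,0,0,-0.5],[0,0,0,0,0,0,-0.5],[0,0,0,0,0,0,-0.5],[0,0,0,0,0,0,-0.5]], "squeeze": 40}}

```text
time_s: 54.05
tcp_pos: [0.6385, -0.1087, 0.1946]
eef_rot: [-179.5, 0.1, -104.9]
contact_force: [1.1, -0.1, -1.1]
gripper_width: 0.0432
```

```bash
python3 - <<'E'
from caps import *
chk('tb')
E
```

```text
t54.0 [ 0.6385 -0.1087  0.1946] [-1.7952e+02  1.5000e-01 -1.0493e+02] [ 1.1 -0.1 -1.1] [  8.  19.  -6.   0. -65.  67.] 0.0432
rad 87.2 mm  q=95.9 deg  yaw-arm=-92.9  Mz 0.05
```

Request:
{"api": "step_arm", "payload": {"deltas": [[0,0,-0.13,-11.8,1.4,0.5,-0.5],[0,0,-0.135,-11.8,1.4,0,-0.5],[0,0,-0.135,-11.8,1.4,0,-0.5],[0,0,0,0,0,0,-0.5]]}}

```text
time_s: 54.45
tcp_pos: [0.6391, -0.0732, 0.1945]
eef_rot: [-179.5, -0.1, -81.3]
contact_force: [-1.0, 0.8, 0.1]
gripper_width: 0.043
```

```bash
python3 - <<'E'
from caps import *
chk('tb')
E
```

```text
t54.5 [ 0.6391 -0.0732  0.1945] [-1.7946e+02 -9.0000e-02 -8.1340e+01] [-1.   0.8  0.1] [ 11.  18.  -7.   0. -64.  88.] 0.043
rad 87.6 mm  q=72.5 deg  yaw-arm=-92.7  Mz 0.15
```

Request:
{"api": "step_arm", "payload": {"deltas": [[0,0,-0.135,-11.8,1.5,0,-0.5],[0,0,-0.138,-11.8,1.5,0,-0.5],[0,0,-0.138,-11.8,1.5,0,-0.5],[0,0,-0.138,-11.8,1.5,0,-0.5],[0,0,0,0,0,0,-0.5]]}}

```text
time_s: 54.95
tcp_pos: [0.6186, -0.0318, 0.1947]
eef_rot: [-179.4, -0.5, -50.0]
contact_force: [0.3, 0.4, -0.5]
gripper_width: 0.0432
```

```bash
python3 - <<'E'
from caps import *
chk('tb')
E
```

```text
t55.0 [ 0.6186 -0.0318  0.1947] [-179.43   -0.45  -49.99] [ 0.3  0.4 -0.5] [ 15.  16. -10.   0. -63. 115.] 0.0432
rad 87.8 mm  q=41.9 deg  yaw-arm=-91.9  Mz 0.14
```

Request:
{"api": "step_arm", "payload": {"deltas": [[0,0,-0.135,-11.8,1.7,0,-0.5],[0,0,-0.138,-11.8,1.7,0,-0.5],[0,0,-0.138,-11.8,1.7,0,-0.5],[0,0,-0.13,-11.8,1.7,0,-0.5],[0,0,0,0,0,0,-0.5]]}}

```text
time_s: 55.45
tcp_pos: [0.5813, -0.0074, 0.1947]
eef_rot: [-179.4, -0.9, -19.9]
contact_force: [0.0, 2.3, -2.0]
gripper_width: 0.0431
```

```bash
python3 - <<'E'
from caps import *
chk('tb')
E
```

```text
t55.5 [ 0.5813 -0.0074  0.1947] [-179.43   -0.95  -19.92] [ 0.   2.3 -2. ] [ 19.  12. -15.   0. -61. 141.] 0.0431
rad 87.7 mm  q=12.5 deg  yaw-arm=-91.2  Mz 0.16
```

Request:
{"api": "step_arm", "payload": {"deltas": [[0,0,-0.1,-9,1.2,0,-0.5],[0,0,-0.06,-6,0.5,0,-0.5],[0,0,-0.03,-4,0,0,-0.5],[0,0,0,-3,0,0,-0.5],[0,0,0,-3,0,0,-0.5]]}}

```text
time_s: 55.95
tcp_pos: [0.5617, -0.0031, 0.1946]
eef_rot: [-179.5, -1.4, -10.5]
contact_force: [10.7, 0.0, -5.7]
gripper_width: 0.0431
```

```bash
python3 - <<'E'
from caps import *
chk('tb')
i=r.capture('wrist');cv2.imwrite('pics/w40.png',i[150:350,200:450,::-1].repeat(3,0).repeat(3,1))
E
```

```text
t56.0 [ 0.5617 -0.0031  0.1946] [-179.47   -1.38  -10.5 ] [10.7  0.  -5.7] [ 20.  10. -18.   0. -60. 150.] 0.0431
rad 87.8 mm  q=-0.6 deg  yaw-arm=-94.9  Mz 0.13
```

View pics/w40.png

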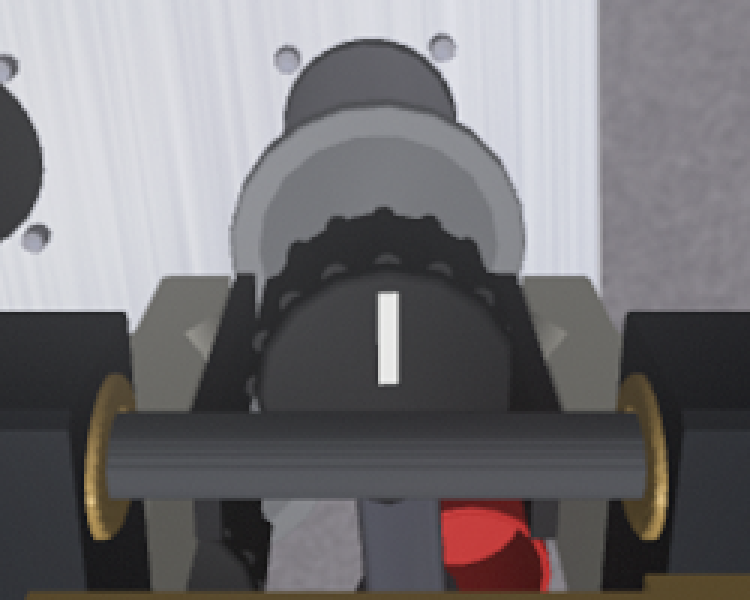

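Request:
{"api": "step_arm", "payload": {"deltas": [[0.005,-0.02,0,0,0,0.5,-0.5],[0,0,0.12,0,0,0.5,-0.5],[0,0,0.14,0,0,0.5,-0.5],[0,0,0.14,0,0,0.6,-0.5],[0,0,0.14,0,0,0.6,-0.5],[0,0,0.14,0,0,0.6,-0.5],[0,0,0.14,0,0,0.6,-0.5],[0,0,0,0,0,0,-0.5]], "squeeze": 55}}

```text
time_s: 56.8
tcp_pos: [0.5643, -0.0044, 0.1915]
eef_rot: [-179.2, 0.4, -60.8]
contact_force: [1.1, 2.6, -1.0]
gripper_width: 0.0427
```

```bash
python3 - <<'E'
from caps import *
chk('tb')
E
```

```text
t56.8 [ 0.5643 -0.0044  0.1915] [-179.18    0.36  -60.79] [ 1.1  2.6 -1. ] [ 19.  11. -17.  -1. -61. 100.] 0.0427
rad 86.8 mm  q=1.2 deg  yaw-arm=-143.4  Mz -0.17
```

Request:
{"api": "step_arm", "payload": {"deltas": [[0,0,0.14,-1,1.7,0.6,-0.5],[0,0,0.14,0,0,0.6,-0.5],[0,0,0.14,0,0,0.6,-0.5],[0,0,0.14,0,0,0.6,-0.5],[0,0,0.14,0,0,0.6,-0.5],[0,0,0.14,0,0,0.6,-0.5],[0,0,0,0,0,0,-0.5]]}}

```text
time_s: 57.5
tcp_pos: [0.5646, -0.006, 0.1886]
eef_rot: [-179.5, 0.8, -109.8]
contact_force: [1.7, 2.5, -1.6]
gripper_width: 0.0431
```

```bash
python3 - <<'E'
from caps import *
chk('tb')
i=r.capture('wrist');cv2.imwrite('pics/w41.png',i[150:350,200:450,::-1].repeat(3,0).repeat(3,1))
E
```

```text
t57.5 [ 0.5646 -0.006   0.1886] [-179.54    0.79 -109.77] [ 1.7  2.5 -1.6] [ 19.  11. -17.  -0. -61.  51.] 0.0431
rad 85.2 mm  q=1.5 deg  yaw-arm=167.9  Mz -0.17
```

View pics/w41.png

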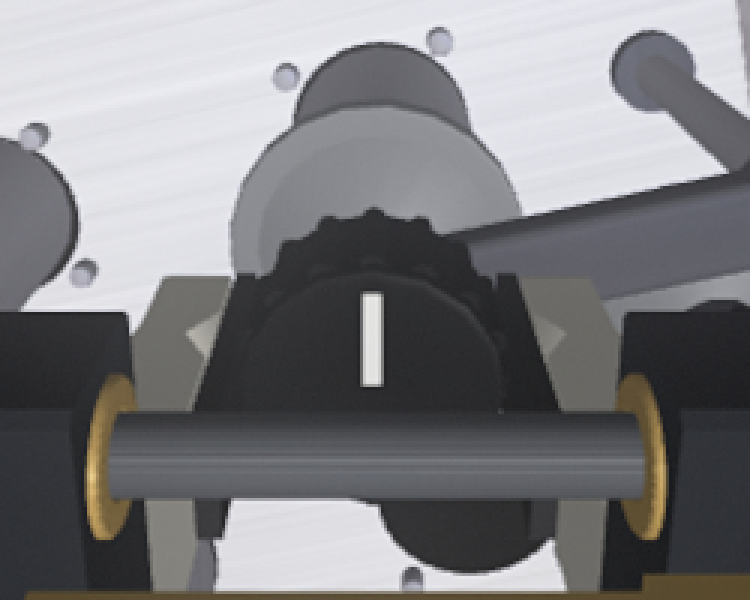

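Request:
{"api": "step_arm", "payload": {"deltas": [[0,0,0.14,0.8,2.3,0.6,-0.5],[0,0,0.14,0,1,0.5,-0.5],[0,0,0.14,0,1,0.5,-0.5],[0,0,0.12,0,0,0.4,-0.5],[0,0,0.08,0,0,0.2,-0.5],[0,0,0,0,0,0,-0.5]]}}

```text
time_s: 58.15
tcp_pos: [0.5641, -0.0069, 0.1875]
eef_rot: [-179.7, 1.0, -144.2]
contact_force: [2.7, 2.0, -1.8]
gripper_width: 0.0429
```

```bash
python3 - <<'E'
from caps import *
chk('tb')
i=r.capture('wrist');cv2.imwrite('pics/w42.png',i[150:350,200:450,::-1].repeat(3,0).repeat(3,1))
E
```

```text
t58.1 [ 0.5641 -0.0069  0.1875] [-179.7     1.05 -144.23] [ 2.7  2.  -1.8] [ 19.  11. -18.  -0. -60.  17.] 0.0429
rad 84.3 mm  q=1.2 deg  yaw-arm=133.2  Mz -0.08
```

View pics/w42.png

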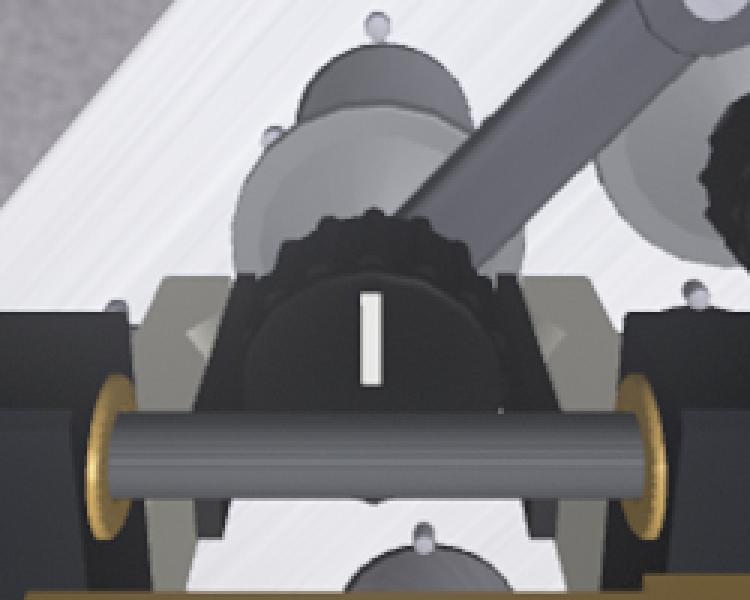

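Request:
{"api": "step_arm", "payload": {"deltas": [[0,0,0.1,1.6,1.2,0.2,-0.5],[0,0,0.08,1,0.5,0,-0.5],[0,0,0,0,0,0,-0.5]]}}

```text
time_s: 58.5
tcp_pos: [0.565, -0.006, 0.1879]
eef_rot: [-179.7, 1.5, -153.5]
contact_force: [2.5, 1.6, -0.5]
gripper_width: 0.043
```

```bash
python3 - <<'E'
from caps import *
chk('tb')
i=r.capture('wrist');cv2.imwrite('pics/w43.png',i[150:350,200:450,::-1].repeat(3,0).repeat(3,1))
E
```

```text
t58.5 [ 0.565  -0.006   0.1879] [-179.68    1.45 -153.48] [ 2.5  1.6 -0.5] [ 19.  11. -18.   0. -60.   7.] 0.043
rad 85.3 mm  q=1.8 deg  yaw-arm=124.5  Mz 0.92
```

View pics/w43.png

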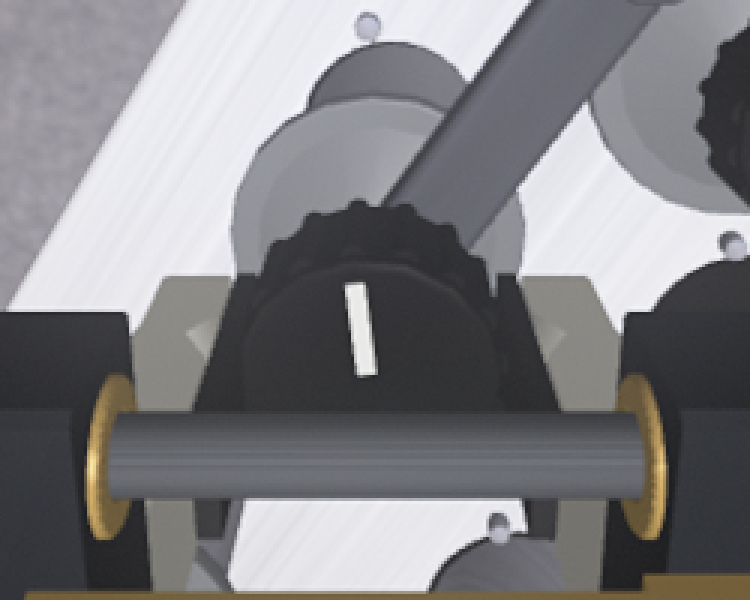

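Request:
{"api": "step_arm", "payload": {"deltas": [[0,0,0,0,0,0,0.7],[0,0,0,0,0,0,0.7],[0,0,0,0,0,0,0.7],[0,0.025,0,0,0,-15,0.7],[0,0,0,0,0,-30,0.7],[0,0,0,0,0,-40,0.7],[0,0,0,0,0,-30,0.7]]}}

```text
time_s: 59.25
tcp_pos: [0.5591, -0.0082, 0.301]
eef_rot: [-179.9, -0.9, -152.8]
contact_force: [1.1, 0.3, -0.3]
gripper_width: 0.0744
```

```bash
python3 - <<'E'
from caps import *
st()
k=K('wrist');i=r.capture('wrist');cv2.imwrite('pics/w44.png',i[...,::-1])
cs=[]
for q,c in ((0,G),(.03,(255,0,0))):
    Q=knob('tb',q)-[.0004,.0018,0];cs+=[(Q,.208,.022,c)]
Q=knob('tb',0)-[.0004,.0018,0];cs+=[(Q,.143,.033,G),(Q,.055,.027,Y)]
ovl('wrist',i,cs,100,0,440,330,1.8,'pics/o44.png',k)
i=r.capture('scene');cv2.imwrite('pics/s44.png',cv2.resize(i[120:240,260:420,::-1],None,fx=4.5,fy=4.5,interpolation=2))
i=r.capture('top');cv2.imwrite('pics/t44.png',cv2.resize(i[130:290,190:360,::-1],None,fx=4,fy=4,interpolation=2))
E
```

```text
t59.2 [ 0.5591 -0.0082  0.301 ] [-179.87   -0.94 -152.75] [ 1.1  0.3 -0.3] [ 19.   8.  -7.   0. -76.   8.] 0.0744
```

View pics/o44.png

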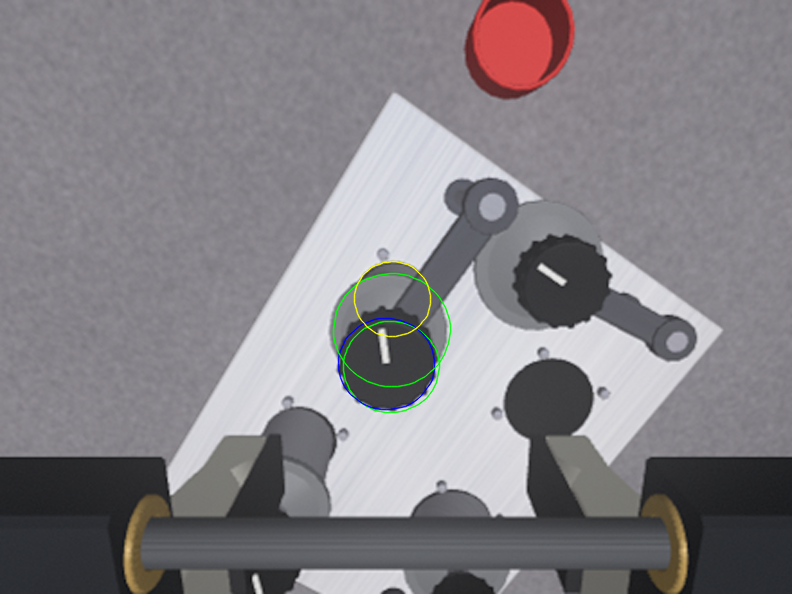

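View pics/s44.png

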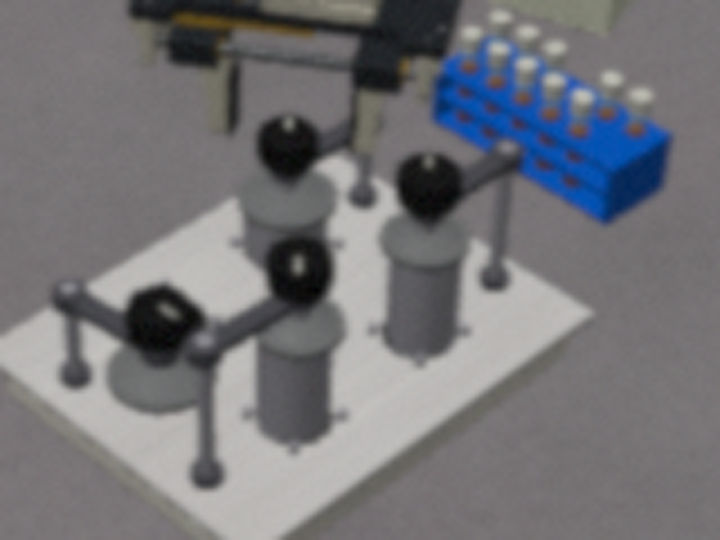

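View pics/t44.png

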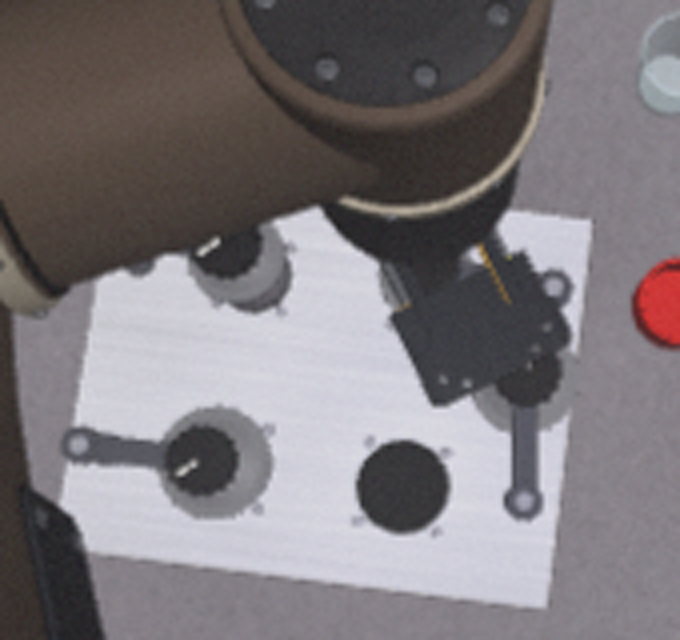

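```bash
python3 - <<'E'
from caps import *
m=marker((366,375),(355,283),.0205,-153.48)[0];print(m-360, 'turn', 83.8-1.8-(m-360))
print(marker((372,385),(372,293),.0205,-144.2)[0]-360)
Q=knob('tb',.02)-[.0004,.0018,0];plan([(Q[0],Q[1],.26,-98)],.7)
E
```

```text
-57.6047021334262 turn 139.6047021334262
-54.225486563907396
7
[[0.001, -0.002, -0.137, -0.7, -0.0, 5.9, 0.7], [0.001, -0.002, -0.137, -0.7, -0.1, 5.9, 0.7], [0.001, -0.002, -0.137, -0.7, -0.2, 5.9, 0.7], [0.001, -0.002, -0.137, -0.6, -0.3, 5.9, 0.7], [0.001, -0.002, -0.137, -0.6, -0.4, 5.9, 0.7], [0.001, -0.002, -0.137, -0.5, -0.4, 5.9, 0.7], [0.001, -0.002, -0.137, -0.4, -0.5, 5.9, 0.7]]
```

```bash
python3 - <<'E'
from caps import *
Q=knob('tb',.03)-[.0004,.0018,0];print(Q);plan([(Q[0],Q[1],.25,-153)],.7,mm=25)
E
```

```text
[ 0.56491383 -0.00628178  0.203     ]
3
[[-0.001, -0.004, 0.001, -1.9, -0.2, 17.0, 0.7], [-0.001, -0.004, 0.001, -1.9, -0.3, 17.0, 0.7], [-0.001, -0.004, 0.001, -1.8, -0.3, 17.0, 0.7]]
```

Request:
{"api": "step_arm", "payload": {"deltas": [[-0.001,-0.012,0,-5.6,-0.8,10,0.7],[0,0,0,0,0,20,0.7],[0,0,0,0,0,20,0.7],[0,0,0,0,0,15,0.7],[0,0,0,0,0,0,0.7]]}}

```text
time_s: 59.9
tcp_pos: [0.5615, -0.0078, 0.2301]
eef_rot: [179.9, -0.4, -152.7]
contact_force: [0.5, 0.6, -0.2]
gripper_width: 0.0745
```

```bash
python3 - <<'E'
from caps import *
st();Q=knob('tb',.03)-[.0004,.0018,0];plan([(Q[0],Q[1],.187,-153)],.7,mm=55)
E
```

```text
t59.9 [ 0.5615 -0.0078  0.2301] [ 179.95   -0.36 -152.67] [ 0.5  0.6 -0.2] [ 19.  10. -13.  -0. -67.   8.] 0.0745
1
[[0.001, -0.006, 0.006, -4.0, -0.3, 43.1, 0.7]]
```

Request:
{"api": "step_arm", "payload": {"deltas": [[0,-0.006,0,-4,0,10,0.7],[0,0,0,0,0,15,0.7],[0,0,0,0,0,12,0.7],[0,0,0,0,0,5,0.7],[0,0,0,0,0,0,0.7],[0,0,0,0,0,0,-0.5],[0,0,0,0,0,0,-0.5],[0,0,0,0,0,0,-0.5],[0,0,0,0,0,0,-0.5],[0,0,0,0,0,0,-0.5]], "squeeze": 40}}

```text
time_s: 60.9
tcp_pos: [0.5663, -0.0061, 0.1877]
eef_rot: [-180.0, 0.1, -152.6]
contact_force: [-0.3, -0.7, -2.8]
gripper_width: 0.0435
```

```bash
python3 - <<'E'
from caps import *
chk('tb')
E
```

```text
t60.9 [ 0.5663 -0.0061  0.1877] [-1.7998e+02  1.4000e-01 -1.5259e+02] [-0.3 -0.7 -2.8] [ 19.  12. -17.  -0. -61.   8.] 0.0435
rad 85.3 mm  q=2.6 deg  yaw-arm=126.2  Mz 0.02
```

Request:
{"api": "step_arm", "payload": {"deltas": [[0,0,0,4,2.6,0,-0.5],[0,0,0,3,2,0,-0.5],[0,0,0,2,1.3,0,-0.5],[0,0,0,0,0,0,-0.5]]}}

```text
time_s: 61.3
tcp_pos: [0.5646, -0.0061, 0.1879]
eef_rot: [-179.4, 1.0, -152.4]
contact_force: [2.9, -2.3, -3.3]
gripper_width: 0.0432
```

```bash
python3 - <<'E'
from caps import *
chk('tb')
E
```

```text
t61.3 [ 0.5646 -0.0061  0.1879] [-179.44    1.01 -152.43] [ 2.9 -2.3 -3.3] [ 20.  11. -18.   0. -60.   8.] 0.0432
rad 85.2 mm  q=1.5 deg  yaw-arm=125.2  Mz 0.22
```

Request:
{"api": "step_arm", "payload": {"deltas": [[0,0,0,4,2.6,0,-0.5],[0,0,0,4,2.6,0,-0.5],[0,0,0,4,2.6,0,-0.5],[0,0,0,4,2.6,0,-0.5]]}}

```text
time_s: 61.7
tcp_pos: [0.561, -0.0053, 0.1886]
eef_rot: [-178.6, 2.4, -152.1]
contact_force: [23.7, -9.9, -16.9]
gripper_width: 0.0432
```

```bash
python3 - <<'E'
from caps import *
chk('tb')
E
```

```text
t61.7 [ 0.561  -0.0053  0.1886] [-178.56    2.39 -152.09] [ 23.7  -9.9 -16.9] [ 20.  10. -20.   1. -58.   7.] 0.0432
rad 85.5 mm  q=-1.0 deg  yaw-arm=123.1  Mz 0.37
```

Request:
{"api": "step_arm", "payload": {"deltas": [[0,0,0,-0.5,-0.3,0,-0.5],[0,0,0,0,0,0,0.7],[0,0,0,0,0,0,0.7],[0,0,0,0,0,0,0.7],[0,0.04,0,0,0,-15,0.7],[0,0,0,0,0,-30,0.7],[0,0,0,0,0,-40,0.7],[0,0,0,0,0,-30,0.7]]}}

```text
time_s: 62.5
tcp_pos: [0.5572, -0.0042, 0.3021]
eef_rot: [-178.6, -0.5, -152.1]
contact_force: [0.8, -0.6, 0.3]
gripper_width: 0.0741
```

```bash
python3 - <<'E'
from caps import *
st()
k=K('wrist');i=r.capture('wrist');cv2.imwrite('pics/w45.png',i[...,::-1])
cs=[]
for q,c in ((0,G),(.03,(255,0,0))):
    Q=knob('tb',q)-[.0004,.0018,0];cs+=[(Q,.208,.022,c)]
ovl('wrist',i,cs,200,80,250,200,3.2,'pics/o45.png',k)
i=r.capture('scene');cv2.imwrite('pics/s45.png',cv2.resize(i[120:240,260:420,::-1],None,fx=4.5,fy=4.5,interpolation=2))
E
```

```text
t62.5 [ 0.5572 -0.0042  0.3021] [-178.59   -0.48 -152.14] [ 0.8 -0.6  0.3] [ 21.   7.  -8.   2. -75.   7.] 0.0741
```

View pics/o45.png

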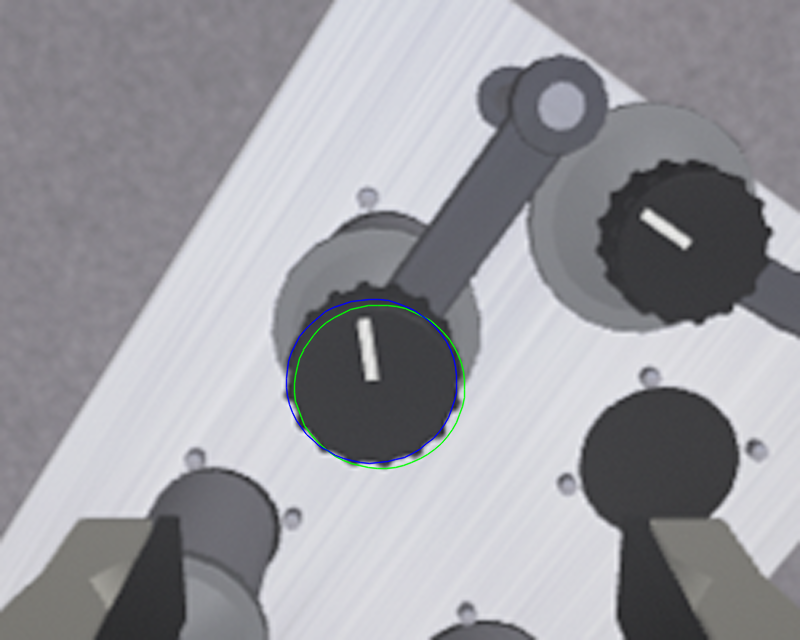

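View pics/s45.png

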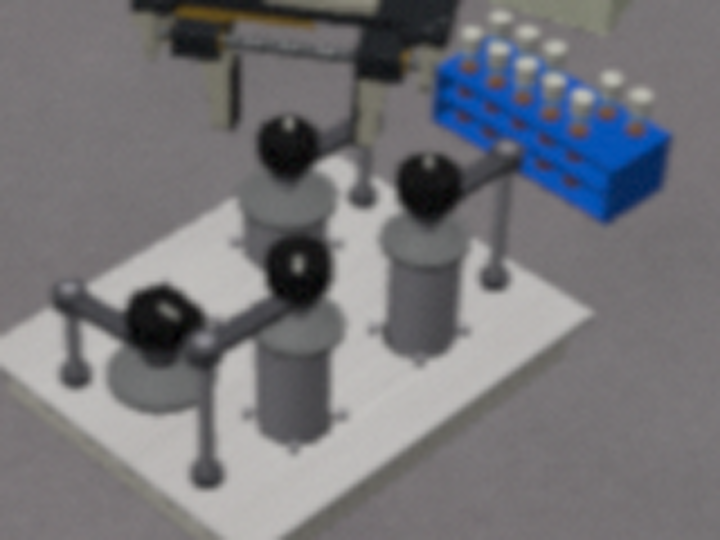

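Request:
{"api": "step_arm", "payload": {"deltas": [[0,0,0,5,-30,-5,0.7],[0,0,0,10,-40,-5,0.7],[0,0,0,10,-40,-5,0.7],[0,0,0,10,-40,0,0.7],[0,0,0,10,-40,0,0.7],[0,0,0,0,-30,0,0.7],[0,0,0,0,0,0,0.7]]}}

```text
time_s: 63.3
tcp_pos: [0.6223, -0.2243, 0.3253]
eef_rot: [-178.6, -0.0, -151.8]
contact_force: [0.9, 0.2, -0.3]
gripper_width: 0.0747
```

```bash
python3 - <<'E'
from caps import *
st()
i=r.capture('top');cv2.imwrite('pics/t46f.png',i[...,::-1])
cs=[]
for n in('tb','ta','wa'):
    z=CAP[n][3]+.005
    for q,c in ((0,G),(.035,(0,0,255))):
        cs.append((knob(n,q),z,.022,c))
ovl('top',i,cs,190,140,160,140,5,'pics/o46.png')
E
```

```text
t63.3 [ 0.6223 -0.2243  0.3253] [-1.7865e+02 -1.0000e-02 -1.5183e+02] [ 0.9  0.2 -0.3] [ -2.  16.   7.   1. -80.  30.] 0.0747
```

View pics/o46.png

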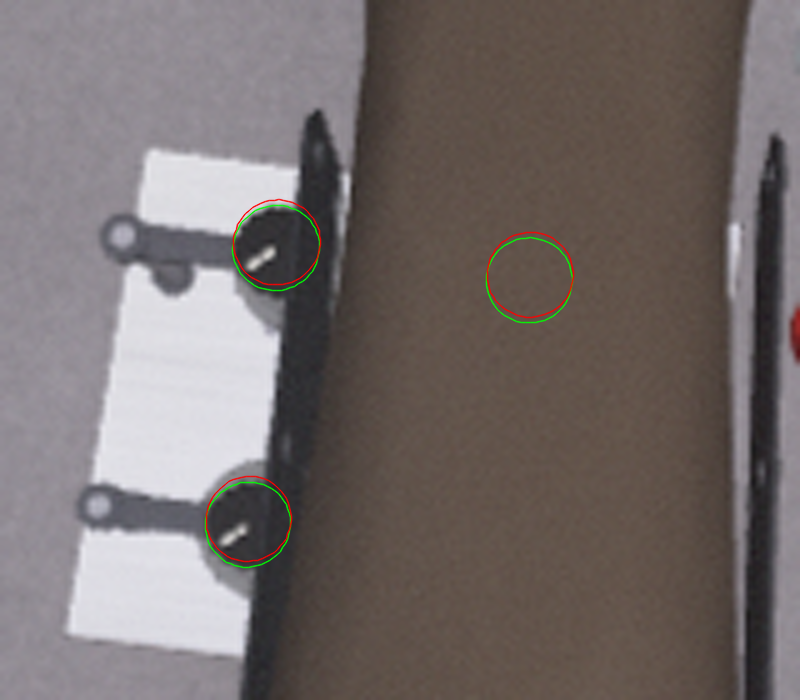

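Request:
{"api": "step_arm", "payload": {"deltas": [[0,0,0,20,-10,0,0.7],[0,0,0,33,-15.6,0,0.7],[0,0,0,33,-15.6,0,0.7],[0,0,0,33,-15.6,0,0.7],[0,0,0,33,-15.6,0,0.7],[0,0,0,33,-15.6,0,0.7],[0,0,0,33,-15.6,0,0.7],[0,0,0,33,-15.6,0,0.7],[0,0,0,33,-15.6,0,0.7],[0,0,0,0,0,0,0.7]]}}

```text
time_s: 64.35
tcp_pos: [0.4282, -0.4734, 0.3263]
eef_rot: [-178.9, 0.0, -151.1]
contact_force: [0.2, 0.0, -0.0]
gripper_width: 0.0743
```

```bash
python3 - <<'E'
from caps import *
st()
i=r.capture('top');cv2.imwrite('pics/t47f.png',i[...,::-1])
cs=[]
for n in('tb','ta','wa'):
    z=CAP[n][3]+.005
    for q,c in ((0,G),(.035,(0,0,255))):
        cs.append((knob(n,q),z,.022,c))
ovl('top',i,cs,190,140,160,140,5,'pics/o47.png')
i=r.capture('scene');cv2.imwrite('pics/s47.png',cv2.resize(i[120:240,250:410,::-1],None,fx=5,fy=5,interpolation=2))
E
```

```text
t64.3 [ 0.4282 -0.4734  0.3263] [-178.93    0.   -151.15] [ 0.2  0.  -0. ] [-30.  14.   4.   1. -79.  59.] 0.0743
```

View pics/o47.png

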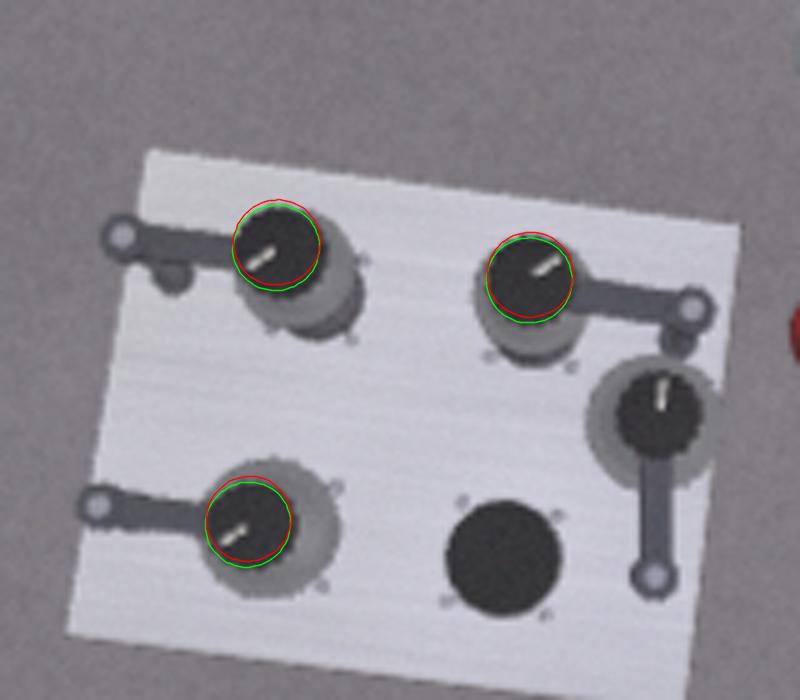

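View pics/s47.png

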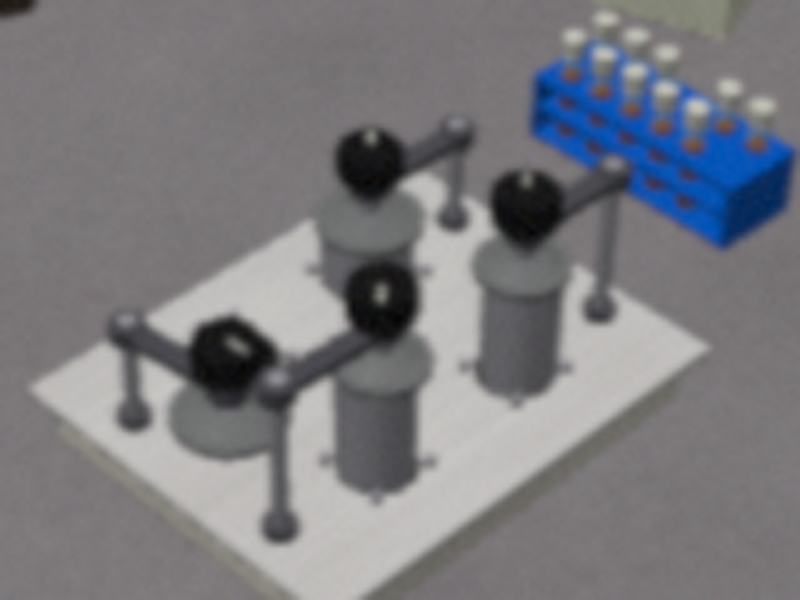

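```bash
python3 - <<'E'
from caps import *
st();print(r.close_job())
E
```

```text
t64.5 [ 0.43   -0.4715  0.3264] [-1.7893e+02  5.0000e-02 -1.5106e+02] [-0.3  0.5  0.2] [-30.  14.   4.   1. -79.  59.] 0.0749
the job is handed in; nothing more can be done
None
```

The shaker is loaded and the job was handed in at 64.5 s. Only three cups were there, as one wide cup was absent. I pulled the nested pair apart and seated one tall cup in seat_tall_b, the lone tall cup in seat_tall_a and the wide cup in seat_wide_a. I then swung each of those three caps over its cup and screwed it down clockwise. The cap of the empty wide seat was left open.

**Seating:** each cup went down to the height expected for the deck, between the pins. The last pictures show all three upright with their lids on the rims.

**Caps:** each knob turned about 138–140° from its arm direction, where the stop is 137.5°. The grip then slipped at about 0.9–1.4 N·m.

**Swing arms:** the tall_b arm read about 1.5–2.5° off its stop by gripper position while I tightened it. I pushed it to the stop again with about 24 N, and in the last top picture it lies level with the tall_a arm, within half a degree. The wrist pictures of that knob still differ from the calculated position by about 2 mm, which is the size of the calibration error.

**Left alone:** I did not touch the red and yellow cups, the beaker, the tube rack or the wash bottle. No cup was knocked aside and no grip slackened that I noticed.

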